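Load a sample sled, push it through the reader's sprung flap and start the reading

ROBOT

A 6-joint arm with a two-finger parallel gripper is mounted at the origin on the work surface; the furniture and walls round the work are solid. World frame = base frame: x ahead of the robot, y to its left, z up, the work surface at z = 0. Lengths are in m, angles in rad, forces in N, time in s.
With the tool pointing down it reaches from about 0.3 to 0.75 m from the base axis. Payload 8.5 kg.
Tool frame: the origin (TCP) lies at the very end of the fingers, on their centre line; the grasp point (between the pads) lies 19 mm behind it; z points along the fingers, y is the direction in which the jaws open and shut (so a half turn about z gives the same grasp; the last joint's range is limited). The gripper opens to 85 mm and grips with 20 to 120 N. Pads are 22 mm wide; open, the fingers measure 114 mm over their backs; the gripper's body (76 mm by 85 mm) begins 54 mm behind the grasp point. The pads swing forward as they close: fully open they stand 13 mm farther back than shut.
Start: joints at [-1.36, 0.381, 1.297, -0, 1.464, -0.215], TCP at [0.227, -0.501, 0.231] pointing down, gripper open.
Joint ranges: [-3.11, 3.11], [-0.89, 2.33], [0.22, 2.48], [-1.42, 4.56], [0.17, 2.85], [-2.88, 2.88]. Speed limits (rad/s): [2.39, 2.39, 3.14, 3.14, 3.14, 3.14].

INTERFACE

Orientations are given as a unit quaternion [w, x, y, z].
In Python, from rig import get_state, read_camera, sign_off gives the robot as it stands. The module is installed in compiled form; this text tells all that it offers.
- The arm moves only by the shell command python3 -m pendant 'ROWS' [FORCE]. ROWS is JSON, a list of rows, each an object with "turn": the turn, a rotation vector about the world's x, y, z in degrees, a list of three; "xyz": the shift along the world's x, y, z in cm, a list of three; "gripper": the finger opening in cm, from 0 to 8.54. A call has 1 to 8 rows; each row shifts and turns the pose as measured when the row begins; what a row does not reach is not made up. A row lasts 1/12 s, in which the tool goes at most 41.7 mm and 7.16 degrees, less where a joint would pass 70% of its speed; a pose out of reach is approached as far as the arm can. A call with a gripper value outside its range is refused whole. The fingers move at their own pace and stop on an object; FORCE is the grip in N (left out, the last holds). Time passes only in rows, so rows that do not move let the fingers close. It gives the time, the measured TCP pose, the force and the opening at its end, in the units of the state.
- get_state(): the state, without advancing time (a new reading comes with each control period).
- read_camera(name): name is "scene" or "top" or "wrist"; returns a dict with "img" (400x640x3 uint8, red, green, blue), "fovy" (degrees; the focal length in pixels is half the picture's height over the tangent of half this angle, whatever the lens; pixels are square), "cx", "cy" (the principal point, pixels), "T" (4x4, takes a point from camera to world coordinates). Camera axes: x right, y down, z forward; pixel columns grow to the right and rows downward; lengths in m; the calibration is good to about 2 mm. A picture is of the moment at which its call begins. There is no depth.
- sign_off(): hands the job in, once; it reports no verdict.
The state is a dict: "time_s": time; "q": joint angles; "dq": joint speeds; "joint_torque": joint torques, N m; "tool_pos": TCP position; "tcp_rot": TCP orientation; "wrist_force": force on the tool from outside, world axes, zero at the start; "ft_torque": the same for the moment, N m; "gripper_width": finger opening in m.
Only numpy, scipy, OpenCV 4.12 (cv2) and the standard library are available. Lean on these libraries where they do the work, as an engineer would, in place of code of your own. Each camera call takes 0.05 s, during which the arm holds its last target.

TASK

Draw the sample sled out of the reader by its knob until it stands clear in front of the flap, and fill its numbered pockets in sequence, pair by pair from the end next to the flap and left before right: the metal reference standard in pocket 1, then all the vials from the blue rack in pockets 2, 3 and so on, leaving no gap. Then push the sled back through the sprung flap until it is fully home and the flap has swung shut behind it, and only then press the start plunger on the reader's roof all the way down to its stop and let it come up again. Leave the wash bottle and the reagent bottle undisturbed.

Things in the scene. Friction and masses are not known exactly. Their poses are not given: they have to be found in the camera images.
- reader: Bench sample reader, fixed, on short feet: white metal dark chamber, 124 mm wide, 170 mm long, top 113 mm above the bench, with a metal track in front. Origin: on the bench under the track's centre line, in the plane of the chamber's mouth. x points along the track into the chamber, y left, z up. The mouth is 104 mm wide, its lintel 108 mm above the bench.
- track_wait (a point): where the sled's centre (block centre, half-way up) lies when it is drawn out, 35 mm clear of the flap; axes as the reader's. The track's bed is 20 mm above the bench and reaches from 234 mm in front of the mouth to the end of the chamber; two rails, 96 mm apart inside, stand up to 26 mm above the bench and outside the mouth have flared lips up to 31 mm above the bench.
- track_home (a point): where the sled's centre lies when it is fully home, its front against the end stop in the chamber: 104 mm inside the mouth, 189 mm beyond the drawn-out place
- flap (a joint): the black sprung flap in the chamber's mouth, 98 mm wide, hung from a pin 6 mm inside the mouth and 100 mm above the bench, lower edge 58 mm above the bench: the sled's block passes under it, the things standing in it push it open. Angle in rad: 0 shut, positive swung inward, negative outward, up to 1.5. A light spring (0.03 N m per rad) shuts it once the last vial is past.
- plunger (a joint): the black start plunger on the reader's roof, travel in m: 0 up, 0.012 fully down at its stop. It springs up again; 2 N start it, 5 N hold it down.
- plunger_top (a point): centre of the top of the plunger's round head (32 mm across), 65 mm inside the mouth on the centre line, 149 mm above the bench when up. The plunger moves straight down.
- sled_center (a point): Sample sled, 0.45 kg, loose on the reader's track, starts inside the chamber, knob outside: a grey block 112 mm long (x), 92 mm wide (y), 36 mm high; this point is the centre of the block, half-way up. x points to the end deepest in the reader. At the other end a tail (36 mm wide, 6 mm thick) carries a closing plate 36 mm high and the knob, and ends 142 mm behind the centre.
- sled_knob (a point): grasp height on the sled's upright round knob, 16 mm in diameter: on its axis, 13 mm below its top, 66 mm above the sled's underside, 128 mm behind the sled's centre. It rises from a small foot on the tail.
- pocket_1 (a point): centre of the mouth of pocket 1 (one dot), at the top of the sled's block, left one of the pair at the end next to the flap, 34 mm ahead of the sled's centre. All pockets are round holes 28 mm in diameter and 28 mm deep with flat floors, in pairs 54 mm apart (left, right), the three pairs 34 mm apart.
- pocket_2 (a point): centre of the mouth of pocket 2 (two dots), to the right of pocket 1
- pocket_3 (a point): centre of the mouth of pocket 3 (three dots), left one of the middle pair
- pocket_4 (a point): centre of the mouth of pocket 4 (four dots), right one of the middle pair
- pocket_5 (a point): centre of the mouth of pocket 5 (five dots), left one of the pair next to the knob. Pocket 6, to its right, stays empty.
- standard_center (a point): Reference standard, loose: a bare metal plug 25 mm in diameter and 60 mm tall with a shallow groove round its upper part, stands upright on the bench; this point is its centre, half-way up.
- sample_1_center (a point): A glass sample vial with screw cap, loose, 25 mm in diameter and 65 mm tall, upright in a hole of the blue rack; this point is its centre, half-way up. Some vials are absent (None from the start).
- sample_2_center (a point): A glass sample vial with screw cap, loose, 25 mm in diameter and 65 mm tall, upright in a hole of the blue rack; this point is its centre, half-way up. Some vials are absent (None from the start).
- sample_3_center (a point): A glass sample vial with screw cap, loose, 25 mm in diameter and 65 mm tall, upright in a hole of the blue rack; this point is its centre, half-way up. Some vials are absent (None from the start).
- sample_4_center (a point): A glass sample vial with screw cap, loose, 25 mm in diameter and 65 mm tall, upright in a hole of the blue rack; this point is its centre, half-way up. Some vials are absent (None from the start).
- vial_rack: Blue rack that holds the vials, loose, 48 mm (x) x 178 mm (y) x 50 mm high, origin at the centre of its underside; four square holes 28 mm wide in a row along y, 40 mm apart, in a plate whose top is 36 mm above the bench; its floor is 4 mm thick; only the two end plates rise to 50 mm.
- wash_bottle: squeeze wash bottle, 205 mm tall, bystander; origin at its underside
- buffer_7: reagent bottle, 60 mm in diameter, 118 mm tall, bystander; origin at the centre of its underside

How it is judged:
By the outcome, as a careful person would: the job done as asked, in the order asked, and still so for the second after the job is handed in, with the robot touching nothing.
Of sample_1, sample_2, sample_3, sample_4 only 2 to 4 are there at a start; the rules pass over those that are not, and their reading is None.
At some moment in a run one of standard, vial_rack may be knocked a few centimetres aside while the robot is not near it.
It also fails if it takes over 210 s, if anything falls off the work surface, if the arm or the gripper's body presses on something with over 40 N, if the wrist force passes 120 N, or if a joint passes its speed limit or range.

## Working session

There is one attempt and no reset: what is moved stays moved. The work goes in short steps, Python scripts to look and compute and a shell command to move; the robot and the scene stay as the last step left them, time stands still between calls to the robot, and variables do not carry over. Pictures are saved under pics/ and viewed, and the job is handed in when it is done.

```bash
mkdir -p pics; cat > h.py <<'E'
import numpy as np, cv2
from rig import get_state, read_camera
def snap(name,fn=None):
    c=read_camera(name)
    if fn: cv2.imwrite('pics/'+fn+'.png',c['img'][:,:,::-1])
    return c
def K(c):
    f=200/np.tan(np.radians(c['fovy'])/2); return f,c['cx'],c['cy']
def ray(c,u,v):
    f,cx,cy=K(c); T=np.array(c['T']); d=T[:3,:3]@np.array([(u-cx)/f,(v-cy)/f,1]); return T[:3,3],d
def onz(c,u,v,z):
    o,d=ray(c,u,v); return o+d*(z-o[2])/d[2]
def proj(c,p):
    f,cx,cy=K(c); T=np.array(c['T']); q=T[:3,:3].T@(np.array(p)-T[:3,3]); return q[0]/q[2]*f+cx,q[1]/q[2]*f+cy
def tri(c1,p1,c2,p2):
    o1,d1=ray(c1,*p1);o2,d2=ray(c2,*p2);A=np.stack([d1,-d2],1);s=np.linalg.lstsq(A,o2-o1,rcond=None)[0]
    a=o1+s[0]*d1;b=o2+s[1]*d2;return (a+b)/2,np.linalg.norm(a-b)
E
python3 - <<'E'
from h import *
for n in ['scene','top','wrist']:
    c=snap(n,n+'0'); print(n,c['fovy'],c['cx'],c['cy'],np.round(c['T'],3).tolist())
s=get_state();print(s)
E
```

```text
scene 43.75577448351683 322.7001088622225 195.3954116315463 [[-0.637, -0.44, 0.633, -0.401], [-0.771, 0.376, -0.515, 0.694], [-0.011, -0.816, -0.579, 0.947], [0.0, 0.0, 0.0, 1.0]]
top 56.63282683280425 319.9362298184252 197.6548868416494 [[-0.008, -0.984, 0.18, 0.328], [-1.0, 0.009, 0.004, -0.088], [-0.006, -0.18, -0.984, 1.228], [0.0, 0.0, 0.0, 1.0]]
wrist 60.073433142882266 316.2743189827973 198.02560206777622 [[0.413, -0.871, -0.268, 0.296], [-0.911, -0.394, -0.122, -0.47], [0.0, 0.294, -0.956, 0.373], [0.0, 0.0, 0.0, 1.0]]
{'time_s': 0.15, 'q': array([-1.36029860e+00,  3.81059134e-01,  1.29800174e+00, -1.96642128e-06,
        1.46357991e+00, -2.15324552e-01]), 'dq': array([ 0.00080001, -0.00280737, -0.00273272, -0.00142313,  0.00030542,
       -0.0010001 ]), 'joint_torque': array([ 1.60804455e-03, -4.48626351e+01, -2.31346178e+01, -2.49006453e-04,
        3.79205812e-03, -2.13651322e-05]), 'tool_pos': array([ 0.22713041, -0.50068986,  0.23087264]), 'tcp_rot': array([-5.24065154e-04,  9.77419759e-01,  2.11306271e-01,  2.87275822e-07]), 'wrist_force': array([ 0.35291848, -0.37635995,  0.01015169]), 'ft_torque': array([ 0.0254744 , -0.00515913,  0.02854751]), 'gripper_width': 0.08529703677027685}
```

View pics/scene0.png

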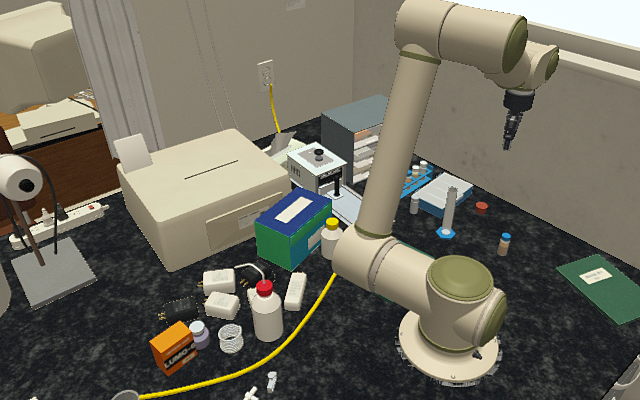

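View pics/top0.png

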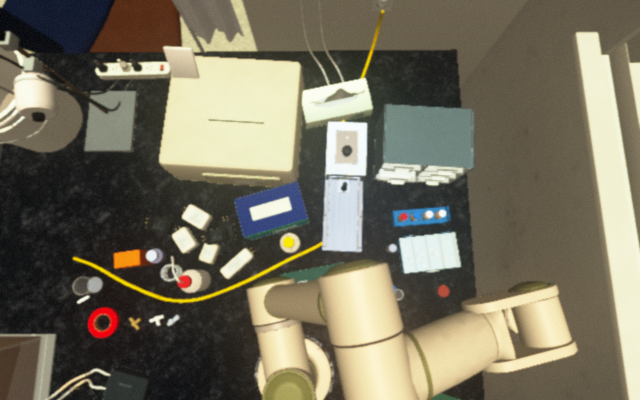

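View pics/wrist0.png

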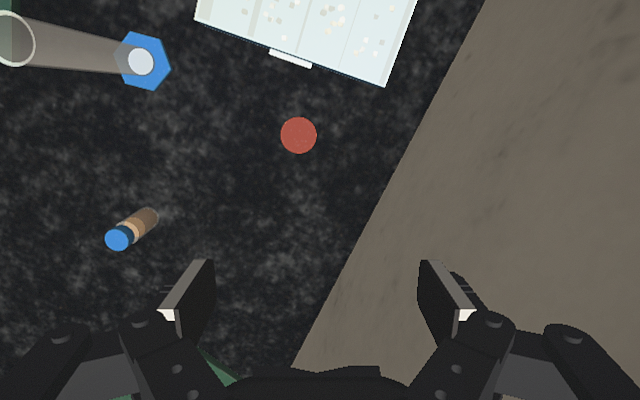

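Reader at top-image (347,150), track at (343,215), rack at (422,216), standard probably at (392,248). I'll zoom in.

```bash
python3 - <<'E'
import cv2
a=cv2.imread('pics/top0.png')[110:270,300:480]; cv2.imwrite('pics/top0z.png',cv2.resize(a,None,fx=4,fy=3.7,interpolation=cv2.INTER_CUBIC) if 0 else cv2.resize(a,(675,600),interpolation=cv2.INTER_CUBIC))
a=cv2.imread('pics/scene0.png')[130:250,270:470]; cv2.imwrite('pics/sc0z.png',cv2.resize(a,(800,480),interpolation=cv2.INTER_CUBIC))
E
```

```text
(no output)
```

View pics/top0z.png

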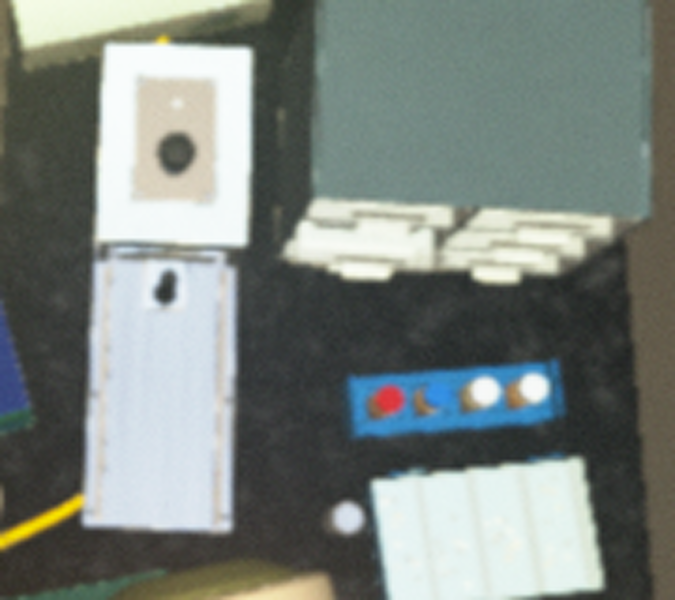

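View pics/sc0z.png

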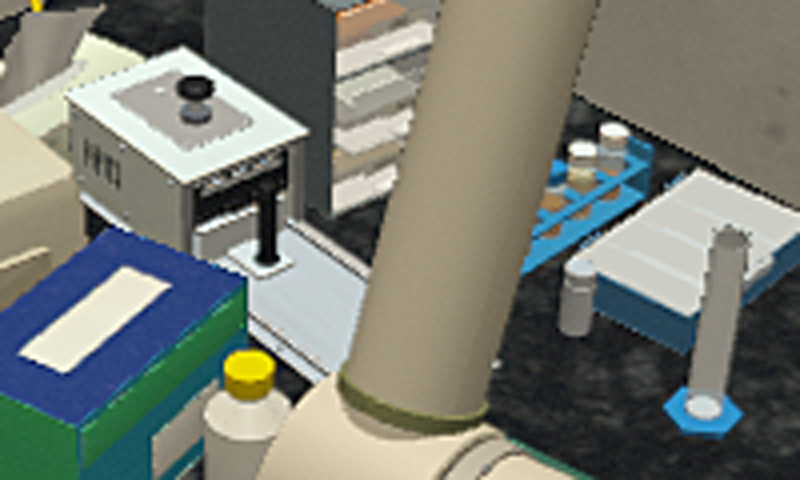

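```bash
python3 - <<'E'
from h import *
c=snap('top')
P={'roofFL':(97,243,.113),'roofFR':(247,247,.113),'roofBL':(105,43,.113),'roofBR':(252,46,.113),'plunger':(176,151,.149),'trkL':(83,523,.031),'trkR':(232,530,.031),'knob':(168,280,.099),
'red':(388,399,.069),'blue':(440,394,.069),'w1':(485,390,.069),'w2':(535,387,.069),'std':(348,517,.06),'rackLf':(352,437,.05),'rackLb':(349,378,.05),'rackRf':(563,413,.05),'rackRb':(557,361,.05)}
for k,(x,y,z) in P.items(): print(k,np.round(onz(c,300+x/3.75,110+y/3.75,z),4))
E
```

```text
roofFL [ 0.6038 -0.1022  0.113 ]
roofFR [ 0.5993 -0.2255  0.113 ]
roofBL [ 0.7778 -0.1108  0.113 ]
roofBR [ 0.7738 -0.235   0.113 ]
plunger [ 0.6706 -0.1662  0.149 ]
trkL [ 0.3788 -0.0887  0.031 ]
trkR [ 0.3719 -0.2154  0.031 ]
knob [ 0.5752 -0.1609  0.099 ]
red [ 0.4781 -0.345   0.069 ]
blue [ 0.482  -0.3888  0.069 ]
w1 [ 0.485  -0.4266  0.069 ]
w2 [ 0.4872 -0.4686  0.069 ]
std [ 0.3808 -0.309   0.06  ]
rackLf [ 0.4484 -0.3172  0.05  ]
rackLb [ 0.4989 -0.3169  0.05  ]
rackRf [ 0.4673 -0.4971  0.05  ]
rackRb [ 0.5121 -0.4952  0.05  ]
```

```bash
python3 -m pendant '[{"xyz":[2.6,2.9,0.5],"turn":[0,0,-3.4],"gripper":8.5},{"xyz":[2.6,2.9,0.5],"turn":[0,0,-3.4],"gripper":8.5},{"xyz":[2.6,2.9,0.5],"turn":[0,0,-3.4],"gripper":8.5},{"xyz":[2.6,2.9,0.5],"turn":[0,0,-3.4],"gripper":8.5},{"xyz":[2.6,2.9,0],"turn":[0,0,-3.4],"gripper":8.5},{"xyz":[2.6,2.9,0],"turn":[0,0,-3.4],"gripper":8.5},{"xyz":[2.6,2.9,0],"turn":[0,0,-3.4],"gripper":8.5},{"xyz":[2.6,2.9,0],"turn":[0,0,-3.4],"gripper":8.5}]' 40; python3 - <<'E'
from h import *
for n in ['top','wrist']: snap(n,n+'1')
a=cv2.imread('pics/top1.png')[110:310,300:480]; cv2.imwrite('pics/top1z.png',cv2.resize(a,(540,600),interpolation=cv2.INTER_CUBIC))
E
```

```text
time_s: 0.87
tool_pos: [0.4369, -0.2629, 0.2497]
tcp_rot: [-0.002, 0.999, -0.041, -0.0]
wrist_force: [0.3, -0.5, -0.3]
gripper_width: 0.0851
```

View pics/top1z.png

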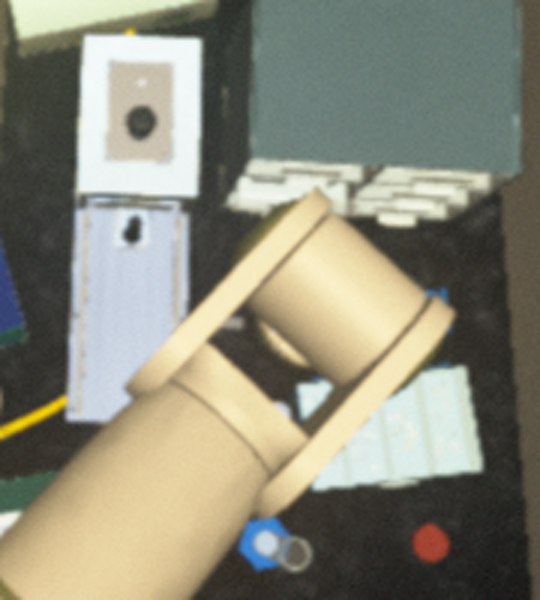

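View pics/wrist1.png

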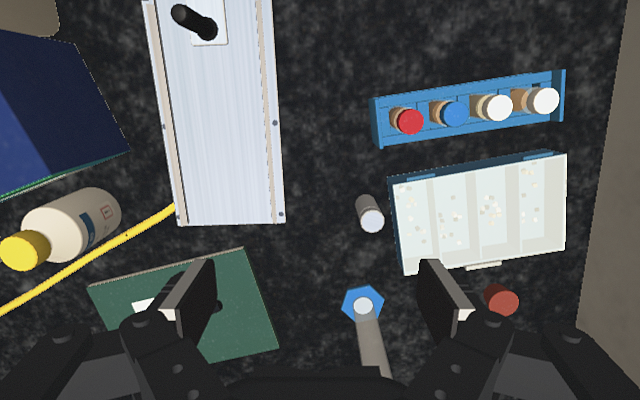

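Wrist view: knob top near (180,14), caps red (409,120), blue (456,113), white (498,107), white (545,100), standard top (372,221), yellow-capped bottle at left (20,250).

```bash
python3 - <<'E'
from h import *
c=snap('wrist'); t=snap('top')
P={'knobtop':(180,14,.099),'red':(409,121,.069),'blue':(456,114,.069),'w1':(498,107,.069),'w2':(545,100,.069),'std':(372,221,.06),
'boxFL':(404,275,.04),'boxBL':(388,180,.04),'boxBR':(566,153,.04),'rackL':(383,148,.05),'rackR':(566,70,.05),'trkRend':(284,223,.031),'trkLend':(178,224,.031)}
for k,(x,y,z) in P.items(): print(k,np.round(onz(c,x,y,z),4))
# triangulate
print(tri(c,(180,14),t,(300+168/3.75,110+280/3.75)))
print(tri(c,(372,221),t,(300+348/3.75,110+517/3.75)))
print(tri(c,(409,121),t,(300+388/3.75,110+399/3.75)))
print('boxBL',tri(c,(388,180),t,(300+371/3.75,110+482/3.75)))
print('boxBR',tri(c,(566,153),t,(300+584/3.75,110+458/3.75)))
print(proj(t,[.7,-.3,.25]))
s=cv2.imread('pics/scene0.png')
E
```

```text
knobtop [ 0.5782 -0.1665  0.099 ]
red [ 0.4819 -0.3483  0.069 ]
blue [ 0.485  -0.3909  0.069 ]
w1 [ 0.4883 -0.4284  0.069 ]
w2 [ 0.4913 -0.4699  0.069 ]
std [ 0.3832 -0.3131  0.06  ]
boxFL [ 0.3068 -0.3505  0.04  ]
boxBL [ 0.42   -0.3339  0.04  ]
boxBR [ 0.4349 -0.5156  0.04  ]
rackL [ 0.4557 -0.3276  0.05  ]
rackR [ 0.5156 -0.4981  0.05  ]
trkRend [ 0.3768 -0.2191  0.031 ]
trkLend [ 0.3844 -0.1006  0.031 ]
(array([ 0.57972994, -0.16183172,  0.0851547 ]), np.float64(0.002930608557846453))
(array([ 0.38088862, -0.31221178,  0.0531605 ]), np.float64(0.0037113452047634883))
(array([ 0.48030163, -0.35013105,  0.05445242]), np.float64(0.003675214475299477))
boxBL (array([ 0.41288676, -0.33910289,  0.01315827]), np.float64(0.0001235172354975146))
boxBR (array([ 0.43189322, -0.51998981,  0.0316867 ]), np.float64(0.0035303824897019867))
(np.float64(397.4137668806977), np.float64(128.48686313811947))
```

```bash
python3 -m pendant '[{"xyz":[3,3,0],"turn":[0,0,0.5]},{"xyz":[3,3,-0.5],"turn":[0,0,0.5]},{"xyz":[3,3,-2],"turn":[0,0,0.5]},{"xyz":[1,1,-2]},{"xyz":[0,0,0]}]'; python3 - <<'E'
from h import *
for n in ['wrist']: snap(n,n+'2')
print(get_state()['tool_pos'])
E
```

```text
[ 0.4357697  -0.26485678  0.24946674]schema error: expected keys turn, xyz, gripper
```

View pics/wrist2.png

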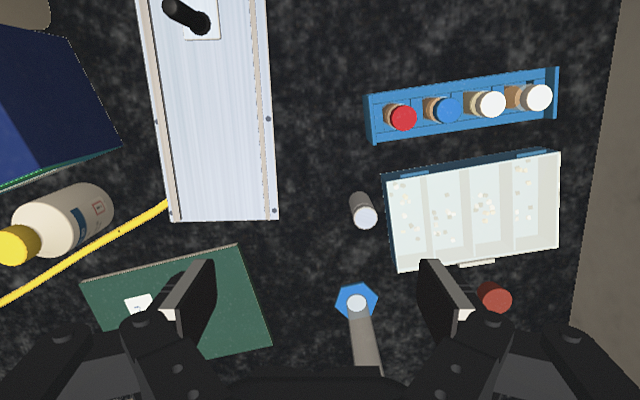

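```bash
python3 - <<'E'
from h import *
c=snap('wrist','w2b')
P={'knobtop':(172,10,.099),'red':(403,118,.069),'std':(365,217,.06)}
for k,(x,y,z) in P.items(): print(k,np.round(onz(c,x,y,z),4))
E
python3 -m pendant '[{"xyz":[3,3,0],"turn":[0,0,0.5],"gripper":8.5},{"xyz":[3,3,-0.5],"turn":[0,0,0.5],"gripper":8.5},{"xyz":[3,3,-2],"turn":[0,0,0.5],"gripper":8.5},{"xyz":[1,1,-2],"turn":[0,0,0],"gripper":8.5},{"xyz":[0,0,0],"turn":[0,0,0],"gripper":8.5},{"xyz":[0,0,0],"turn":[0,0,0],"gripper":8.5}]'; python3 - <<'E'
from h import *
for n in ['wrist']: snap(n,n+'3')
print(get_state()['tool_pos'])
E
```

```text
knobtop [ 0.5786 -0.166   0.099 ]
red [ 0.4818 -0.3475  0.069 ]
std [ 0.3851 -0.3105  0.06  ]
time_s: 1.67
tool_pos: [0.5327, -0.1742, 0.2049]
tcp_rot: [-0.0, 0.999, -0.035, 0.0]
wrist_force: [-0.2, -0.1, 0.7]
gripper_width: 0.0849
[ 0.53234504 -0.17452085  0.20481352]
```

View pics/wrist3.png

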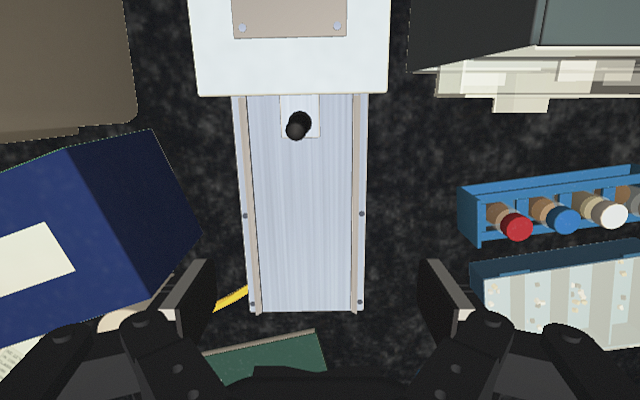

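Knob top at (297,129), roof front edge (198,97)–(388,94), track end corners (250,310),(364,310).

```bash
cat > z.py <<'E'
import sys,cv2
f,x0,y0,w,h,k,o=sys.argv[1:]; x0,y0,w,h=map(int,(x0,y0,w,h)); k=float(k)
cv2.imwrite(f'pics/{o}.png',cv2.resize(cv2.imread(f'pics/{f}.png')[y0:y0+h,x0:x0+w],None,fx=k,fy=k,interpolation=cv2.INTER_CUBIC))
E
python3 z.py wrist3 180 80 200 150 4 w3z
python3 - <<'E'
from h import *
c=snap('wrist')
P={'knobtop':(297,129,.099),'roofL':(198,97,.113),'roofR':(388,94,.113),'trL':(250,311,.02),'trR':(364,310,.02),'tR2':(367,97,.03),'tL2':(233,98,.03),'red':(518,228,.069)}
for k,(x,y,z) in P.items(): print(k,np.round(onz(c,x,y,z),4))
E
```

```text
knobtop [ 0.5834 -0.1646  0.099 ]
roofL [ 0.6097 -0.103   0.113 ]
roofR [ 0.6029 -0.2263  0.113 ]
trL [ 0.3826 -0.0911  0.02  ]
trR [ 0.3751 -0.2162  0.02  ]
tR2 [ 0.6    -0.2242  0.03  ]
tL2 [ 0.6074 -0.1064  0.03  ]
red [ 0.4829 -0.3461  0.069 ]
```

View pics/w3z.png

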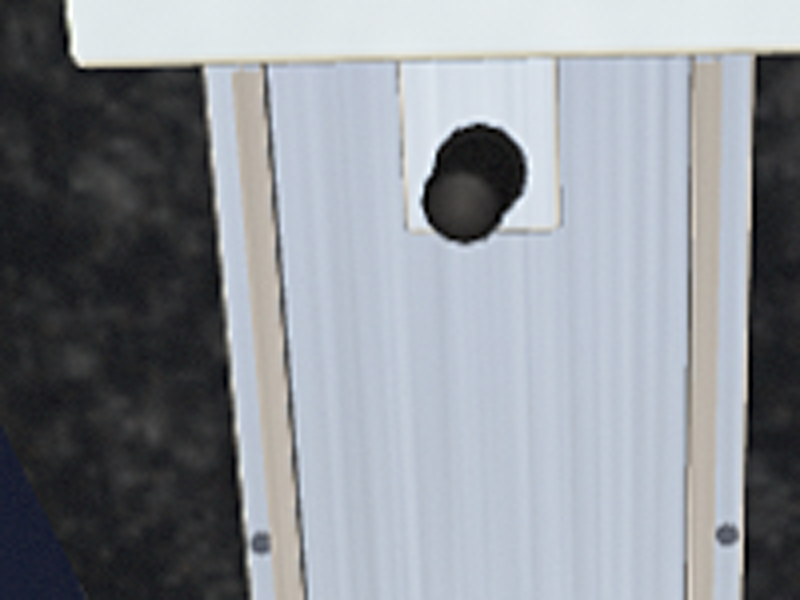

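```bash
python3 -m pendant '[{"xyz":[2.4,0.5,-2],"turn":[0,0,0.9],"gripper":8.5},{"xyz":[2.4,0.5,-3],"turn":[0,0,0],"gripper":8.5},{"xyz":[0,0,-3],"turn":[0,0,0],"gripper":6},{"xyz":[0,0,0],"turn":[0,0,0],"gripper":6},{"xyz":[0,0,0],"turn":[0,0,0],"gripper":6}]'; python3 - <<'E'
from h import *
for n in ['wrist']: snap(n,n+'4')
print(get_state()['tool_pos'])
E
```

```text
time_s: 2.18
tool_pos: [0.5806, -0.1737, 0.1308]
tcp_rot: [0.003, 0.999, -0.033, 0.006]
wrist_force: [-0.3, -0.1, 1.3]
gripper_width: 0.06
[ 0.58025372 -0.17374559  0.13081313]
```

View pics/wrist4.png

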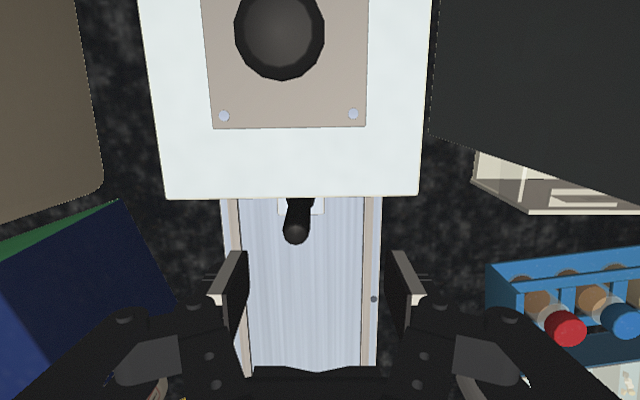

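```bash
python3 - <<'E'
from h import *
c=snap('wrist'); s=get_state()
from scipy.spatial.transform import Rotation as R
q=s['tcp_rot']; r=R.from_quat([q[1],q[2],q[3],q[0]])
print('knob',onz(c,295,234,.099),onz(c,167,199,.113),onz(c,418,195,.113)); print(s['tool_pos'],r.as_matrix().round(3))
E
```

```text
knob [ 0.58276058 -0.16265861  0.099     ] [ 0.61088049 -0.10353511  0.113     ] [ 0.60463773 -0.2250984   0.113     ]
[ 0.58048154 -0.17355057  0.13140658] [[ 0.998 -0.065  0.012]
 [-0.065 -0.998 -0.007]
 [ 0.013  0.007 -1.   ]]
```

```bash
python3 -m pendant '[{"xyz":[0.1,1.0,0],"turn":[0.4,0.7,0.6],"gripper":6},{"xyz":[0,0,0],"turn":[0,0,0],"gripper":6},{"xyz":[0,0,0],"turn":[0,0,0],"gripper":6}]'; python3 - <<'E'
from h import *
c=snap('wrist','wrist5');print(c['T'][:3,3])
print(get_state()['tool_pos'],get_state()['tcp_rot'])
E
python3 z.py wrist5 200 170 240 160 3.3 w5z
```

```text
time_s: 2.53
tool_pos: [0.5819, -0.1644, 0.1366]
tcp_rot: [0.001, 1.0, -0.028, 0.003]
wrist_force: [0.3, 0.3, 0.6]
gripper_width: 0.0599
[ 0.65641363 -0.16808286  0.27954167]
[ 0.58199431 -0.16426158  0.13675571] [ 0.00135435  0.99960896 -0.02777469  0.00294235]
```

View pics/w5z.png

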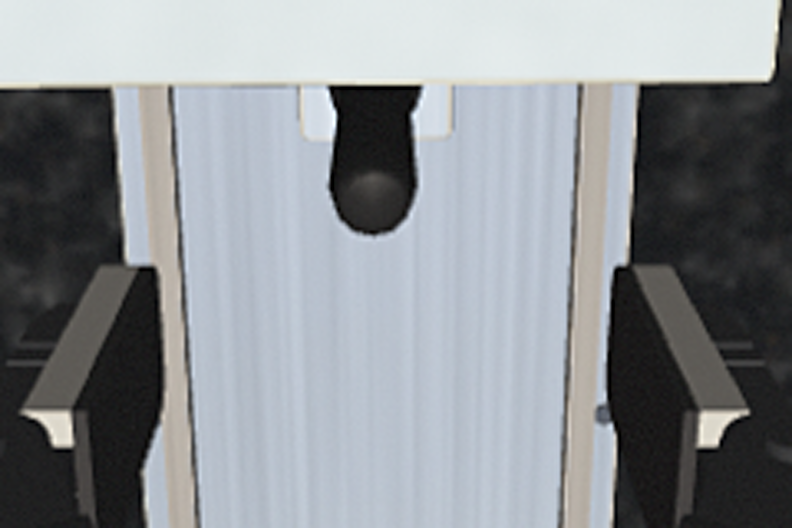

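```bash
python3 - <<'E'
from h import *
c=snap('wrist'); 
print('knob',onz(c,200+372/3.3,170+205/3.3,.099),get_state()['tool_pos'])
print(np.array(c['T']).round(3))
E
```

```text
knob [ 0.58229919 -0.16254103  0.099     ] [ 0.58186741 -0.1642889   0.13628297]
[[-0.056 -0.956 -0.288  0.656]
 [-0.998  0.055  0.012 -0.168]
 [ 0.004  0.288 -0.958  0.28 ]
 [ 0.     0.     0.     1.   ]]
```

```bash
python3 -m pendant '[{"xyz":[0,0.1,-2.5],"turn":[0.2,0.3,0],"gripper":6},{"xyz":[0,0,-2.5],"turn":[0,0,0],"gripper":6},{"xyz":[0,0,-1.6],"turn":[0,0,0],"gripper":6},{"xyz":[0,0,0],"turn":[0,0,0],"gripper":6},{"xyz":[0,0,0],"turn":[0,0,0],"gripper":6}]'
```

```text
time_s: 3.05
tool_pos: [0.5829, -0.1636, 0.0715]
tcp_rot: [0.001, 1.0, -0.028, 0.003]
wrist_force: [-1.1, 0.1, 1.3]
gripper_width: 0.0598
```

```bash
python3 -m pendant '[{"xyz":[-0.1,0,-0.4],"turn":[0,0,0],"gripper":2.5},{"xyz":[0,0,0],"turn":[0,0,0],"gripper":2},{"xyz":[0,0,0],"turn":[0,0,0],"gripper":1},{"xyz":[0,0,0],"turn":[0,0,0],"gripper":0.5},{"xyz":[0,0,0],"turn":[0,0,0],"gripper":0.5},{"xyz":[0,0,0],"turn":[0,0,0],"gripper":0.5}]' 50;  python3 - <<'E'
from h import *
c=snap('wrist','wrist6')
print(get_state()['tool_pos'],get_state()['wrist_force'])
E
```

```text
time_s: 3.55
tool_pos: [0.5832, -0.1642, 0.0713]
tcp_rot: [0.002, 1.0, -0.027, 0.005]
wrist_force: [0.7, 0.3, -2.1]
gripper_width: 0.0145
[ 0.58315651 -0.16419469  0.07127482] [ 0.9651057  -0.26090922 -2.66055772]
```

View pics/wrist6.png

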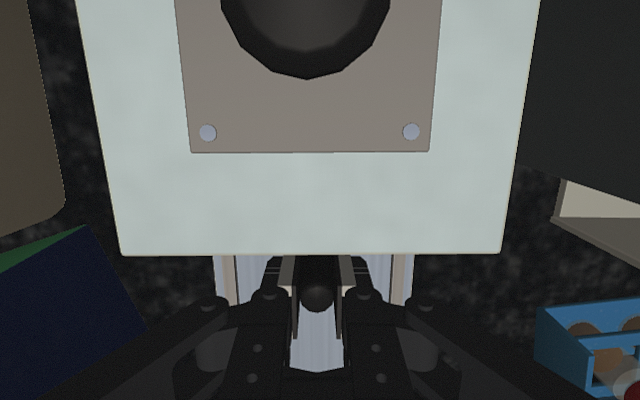

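```bash
python3 -m pendant '[{"xyz":[-1,0.05,0],"turn":[0,0,0],"gripper":0.5},{"xyz":[-1.5,0.08,0],"turn":[0,0,0],"gripper":0.5},{"xyz":[-1.5,0.08,0],"turn":[0,0,0],"gripper":0.5},{"xyz":[-1.5,0.08,0],"turn":[0,0,0],"gripper":0.5}]' 70;  python3 - <<'E'
from h import *
c=snap('wrist','wrist7')
print(get_state()['tool_pos'],get_state()['wrist_force'],get_state()['gripper_width'])
E
```

```text
time_s: 3.93
tool_pos: [0.5289, -0.1614, 0.0708]
tcp_rot: [0.002, 1.0, -0.027, 0.007]
wrist_force: [0.7, -0.3, -2.9]
gripper_width: 0.0137
[ 0.52616087 -0.16078758  0.07063843] [-5.03806179  0.23311806 -0.89227611] 0.014210312214026992
```

View pics/wrist7.png

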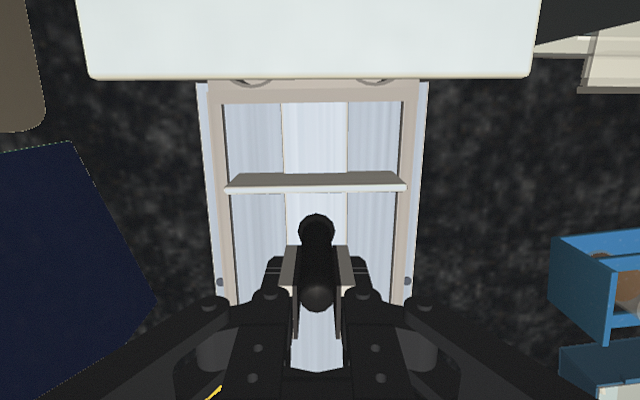

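```bash
python3 -m pendant '[{"xyz":[-2,0.1,0],"turn":[0,0,0],"gripper":0.5},{"xyz":[-2,0.1,0],"turn":[0.2,0.5,0],"gripper":0.5},{"xyz":[-2,0.1,0],"turn":[0,0,0],"gripper":0.5},{"xyz":[-2,0.1,0],"turn":[0,0,0],"gripper":0.5},{"xyz":[-2,0.1,0],"turn":[0,0,0],"gripper":0.5},{"xyz":[-1.5,0.08,0],"turn":[0,0,0],"gripper":0.5},{"xyz":[-1,0.05,0],"turn":[0,0,0],"gripper":0.5},{"xyz":[0,0,0],"turn":[0,0,0],"gripper":0.5}]' 70;  python3 - <<'E'
from h import *
c=snap('wrist','wrist8')
print(get_state()['tool_pos'],get_state()['wrist_force'],get_state()['gripper_width'])
E
```

```text
time_s: 4.65
tool_pos: [0.3991, -0.1551, 0.072]
tcp_rot: [0.002, 1.0, -0.028, 0.004]
wrist_force: [-2.3, -0.0, -2.3]
gripper_width: 0.0142
[ 0.39988798 -0.15539317  0.07207315] [-1.68155114  0.30442401 -1.41769081] 0.013834786376861944
```

View pics/wrist8.png

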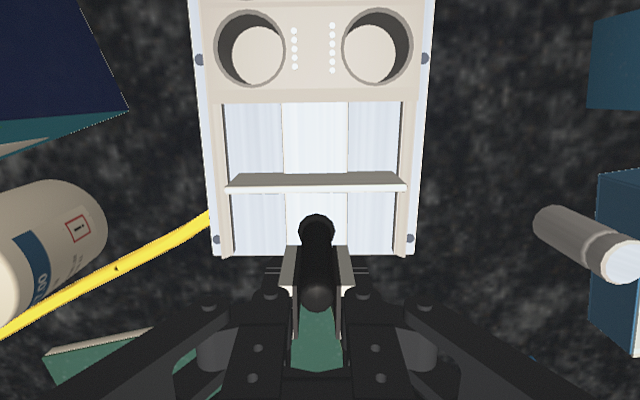

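```bash
python3 -m pendant '[{"xyz":[-0.6,0.03,0],"turn":[0,0,0],"gripper":0.5},{"xyz":[0,0,0],"turn":[0,0,0],"gripper":0.5},{"xyz":[0,0,0],"turn":[0,0,0],"gripper":0.5}]' 70;  python3 -m pendant '[{"xyz":[0,0,0],"turn":[0,0,0],"gripper":6},{"xyz":[0,0,0],"turn":[0,0,0],"gripper":6},{"xyz":[0,0,0],"turn":[0,0,0],"gripper":6},{"xyz":[0,0,2.5],"turn":[0,0,0],"gripper":6},{"xyz":[0,0,4],"turn":[0,0,0],"gripper":6},{"xyz":[2,0,4],"turn":[0,0,0],"gripper":6},{"xyz":[2,0,3],"turn":[0,0,0],"gripper":6},{"xyz":[0,0,0],"turn":[0,0,0],"gripper":6}]'; python3 -m pendant '[{"xyz":[0,0,1.5],"turn":[0,0,0],"gripper":6},{"xyz":[0,0,0],"turn":[0,0,0],"gripper":6},{"xyz":[0,0,0],"turn":[0,0,0],"gripper":6}]'; python3 - <<'E'
from h import *
c=snap('wrist','wrist9')
s=get_state();print(s['tool_pos'],s['tcp_rot'],s['wrist_force'])
np.save('c9.npy',c,allow_pickle=True)
E
```

```text
time_s: 4.95
tool_pos: [0.3953, -0.1558, 0.0723]
tcp_rot: [0.002, 1.0, -0.027, 0.004]
wrist_force: [0.5, 0.2, -2.5]
gripper_width: 0.0138
time_s: 5.62
tool_pos: [0.437, -0.1555, 0.2124]
tcp_rot: [0.002, 1.0, -0.028, 0.005]
wrist_force: [0.3, -0.1, 0.0]
gripper_width: 0.0597
time_s: 5.87
tool_pos: [0.4384, -0.1555, 0.229]
tcp_rot: [0.003, 1.0, -0.027, 0.007]
wrist_force: [-1.1, 0.4, -0.1]
gripper_width: 0.0603
[ 0.43841081 -0.15557767  0.22912821] [ 0.00323155  0.99961022 -0.02673528  0.00736144] [-0.50780437 -0.65381388  0.96570834]
```

View pics/wrist9.png

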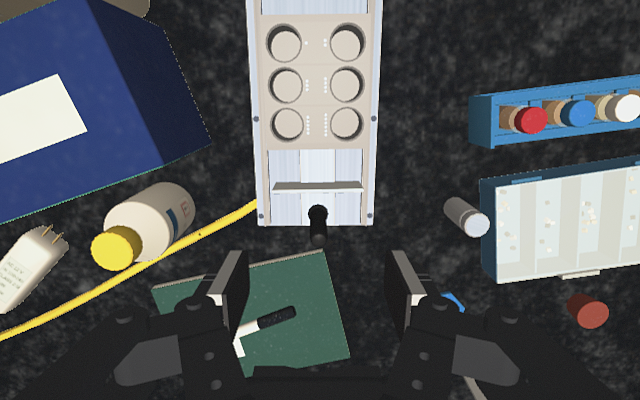

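```bash
python3 z.py wrist9 245 10 145 150 4 w9z; python3 z.py wrist9 430 70 210 220 2.7 w9y
```

```text
(no output)
```

View pics/w9z.png

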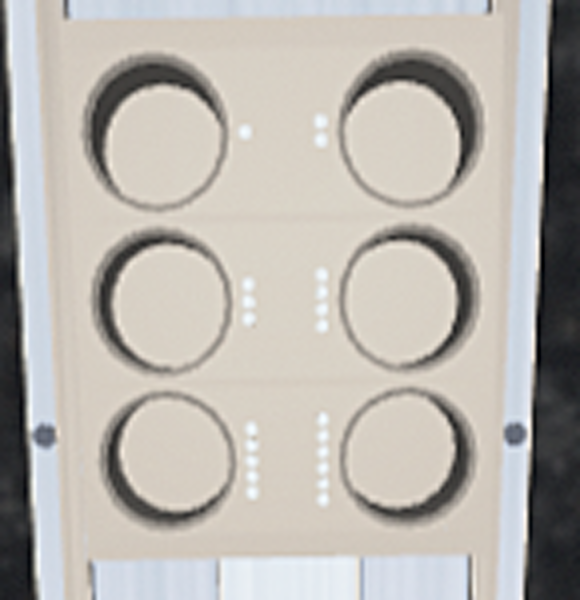

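View pics/w9y.png

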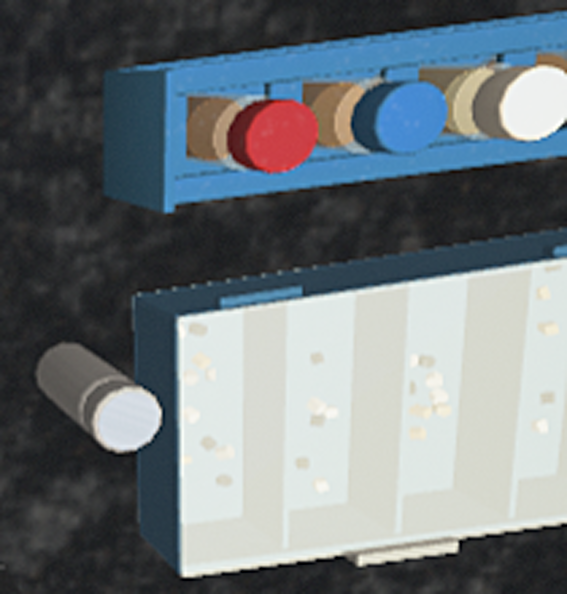

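Pocket rims clear: P1 at (284,42.5), P2 (348,42), P5 (287,125); standard top at (476.7,224.8).

```bash
cat >> h.py <<'E'
from scipy.spatial.transform import Rotation as R
from scipy.optimize import least_squares
OFF=np.array([[34,27],[34,-27],[0,27],[0,-27],[-34,27],[-34,-27]])/1000
def fitpock(c,px,idx,z=.056):
    def f(p):
        cs,sn=np.cos(p[2]),np.sin(p[2]); r=[]
        for i,u in zip(idx,px):
            x,y=OFF[i]; q=proj(c,[p[0]+cs*x-sn*y,p[1]+sn*x+cs*y,z]); r+=[q[0]-u[0],q[1]-u[1]]
        return r
    s=least_squares(f,[.52,-.16,-.05]); p=s.x; cs,sn=np.cos(p[2]),np.sin(p[2])
    return p,[(p[0]+cs*x-sn*y,p[1]+sn*x+cs*y) for x,y in OFF],s.fun
def tool():
    s=get_state(); q=s['tcp_rot']; M=R.from_quat([q[1],q[2],q[3],q[0]]).as_matrix()
    z=M[:,2]; fix=np.degrees(np.cross(z,[0,0,-1])); jaw=np.degrees(np.arctan2(M[1,1],M[0,1]))
    print('tcp',s['tool_pos'].round(4),'jaw %.1f'%jaw,'tiltfix',fix.round(2),'F',s['wrist_force'].round(1),'w %.4f'%s['gripper_width'],'t',s['time_s'])
E
python3 - <<'E'
from h import *
tool()
c=np.load('c9.npy',allow_pickle=True).item()
z=np.array([[156,130],[412,128],[162,300],[410,297],[168,459],[407,455]])/4+[245,10]
p,P,r=fitpock(c,z,range(6)); print(p,np.degrees(p[2]));print(np.round(P,4));print(np.round(r,1))
print('std',onz(c,476.7,224.8,.06),'box', onz(c,430+180/2.7,70+317/2.7,.045),onz(c,430+180/2.7,70+577/2.7,.045),onz(c,430+135/2.7,70+297/2.7,0),'red',onz(c,430+273/2.7,70+135/2.7,.069))
E
```

```text
tcp [ 0.4384 -0.1556  0.2291] jaw -93.1 tiltfix [0.39 0.83 0.  ] F [-0.5 -0.7  1. ] w 0.0599 t 5.9167
[ 0.52212102 -0.16159031 -0.04210026] -2.4121672312061584
[[ 0.5572 -0.136 ]
 [ 0.555  -0.19  ]
 [ 0.5233 -0.1346]
 [ 0.521  -0.1886]
 [ 0.4893 -0.1332]
 [ 0.487  -0.1871]]
[-0.   0.   0.  -0.2 -0.1 -0.1 -0.  -0.  -0.2  0.   0.2  0.3]
std [ 0.38504202 -0.30933514  0.06      ] box [ 0.41720743 -0.33322948  0.045     ] [ 0.31033755 -0.34305837  0.045     ] [ 0.41380732 -0.33790779  0.        ] red [ 0.48284393 -0.34463789  0.069     ]
```

```bash
python3 -m pendant '[{"xyz":[-0.5,-2,0],"turn":[0.4,0.8,7],"gripper":6},{"xyz":[-0.5,-2,0],"turn":[0,0,7],"gripper":6},{"xyz":[-0.5,-2,0],"turn":[0,0,7],"gripper":6},{"xyz":[-0.5,-2,-0.5],"turn":[0,0,7],"gripper":6},{"xyz":[-0.5,-2,-0.5],"turn":[0,0,7],"gripper":6},{"xyz":[-0.5,-2,-0.5],"turn":[0,0,7],"gripper":6},{"xyz":[-0.5,-2,-0.5],"turn":[0,0,7],"gripper":6},{"xyz":[0,0,0],"turn":[0,0,7],"gripper":6}]'; python3 -m pendant '[{"xyz":[-0.5,-0.5,-1],"turn":[0,0,7],"gripper":6},{"xyz":[-0.5,0,-1],"turn":[0,0,7],"gripper":6},{"xyz":[0,0,-1],"turn":[0,0,7],"gripper":6},{"xyz":[0,0,-1],"turn":[0,0,7],"gripper":6},{"xyz":[0,0,0],"turn":[0,0,7],"gripper":6},{"xyz":[0,0,0],"turn":[0,0,1],"gripper":6},{"xyz":[0,0,0],"turn":[0,0,0],"gripper":6},{"xyz":[0,0,0],"turn":[0,0,0],"gripper":6}]'; python3 - <<'E'
from h import *
c=snap('wrist','wrist10'); tool(); np.save('c10.npy',c,allow_pickle=True)
E
```

```text
time_s: 6.58
tool_pos: [0.3982, -0.299, 0.1994]
tcp_rot: [-0.006, 0.89, 0.455, -0.004]
wrist_force: [-0.9, -0.2, 0.3]
gripper_width: 0.0603
time_s: 7.25
tool_pos: [0.3832, -0.3033, 0.1483]
tcp_rot: [-0.012, 0.701, 0.714, -0.005]
wrist_force: [0.7, -0.2, 0.3]
gripper_width: 0.0601
tcp [ 0.3832 -0.3033  0.1484] jaw 1.1 tiltfix [-0.55 -1.43 -0.  ] F [-0.   0.4  0.1] w 0.0598 t 7.3
```

View pics/wrist10.png

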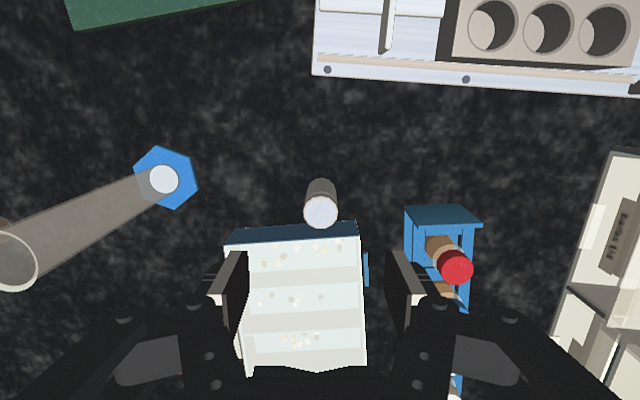

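```bash
python3 - <<'E'
from h import *
c=np.load('c10.npy',allow_pickle=True).item()
print('std',onz(c,321,211,.06),'cyl base',onz(c,165,178,0.01),onz(c,198,187,0.01))
for h in (.1,.15,.2): print(h,onz(c,13,262,h))
E
```

```text
std [ 0.38483576 -0.30825072  0.06      ] cyl base [ 0.25234589 -0.29933664  0.01      ] [ 0.27981629 -0.30651753  0.01      ]
0.1 [ 0.19286361 -0.33346358  0.1       ]
0.15 [ 0.24319874 -0.30632966  0.15      ]
0.2 [ 0.29353387 -0.27919575  0.2       ]
```

```bash
python3 -m pendant '[{"xyz":[0.2,-0.55,0],"turn":[-0.5,-1.4,0],"gripper":6},{"xyz":[0,0,0],"turn":[0,0,0],"gripper":6},{"xyz":[0,0,-3],"turn":[0,0,0],"gripper":6},{"xyz":[0,0,-3],"turn":[0,0,0],"gripper":6},{"xyz":[0,0,0],"turn":[0,0,0],"gripper":6},{"xyz":[0,0,0],"turn":[0,0,0],"gripper":6}]';python3 - <<'E'
from h import *
c=snap('wrist','wrist11'); tool()
E
```

```text
time_s: 7.8
tool_pos: [0.3865, -0.3112, 0.0894]
tcp_rot: [0.005, 0.704, 0.711, 0.0]
wrist_force: [-0.2, -1.2, 1.2]
gripper_width: 0.0598
tcp [ 0.3864 -0.3111  0.0894] jaw 0.6 tiltfix [0.35 0.43 0.  ] F [-0.5 -0.1 -0.3] w 0.0603 t 7.85
```

View pics/wrist11.png

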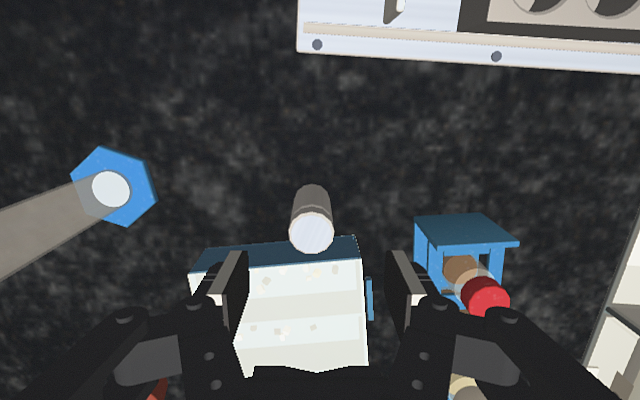

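```bash
python3 -m pendant '[{"xyz":[-0.1,0.2,-2.5],"turn":[0.3,0.4,0],"gripper":5.5},{"xyz":[0,0,-2.5],"turn":[0,0,0],"gripper":5.5},{"xyz":[0,0,-0.8],"turn":[0,0,0],"gripper":5.5},{"xyz":[0,0,0],"turn":[0,0,0],"gripper":5.5},{"xyz":[0,0,0],"turn":[0,0,0],"gripper":5.5}]';python3 - <<'E'
from h import *
c=snap('wrist','wrist12'); tool()
E
```

```text
time_s: 8.27
tool_pos: [0.3883, -0.3127, 0.0373]
tcp_rot: [0.007, 0.704, 0.71, -0.001]
wrist_force: [-0.2, 0.3, 0.6]
gripper_width: 0.0549
tcp [ 0.3884 -0.3129  0.0376] jaw 0.5 tiltfix [0.67 0.52 0.  ] F [-0.3 -0.4  0.5] w 0.0550 t 8.3167
```

View pics/wrist12.png

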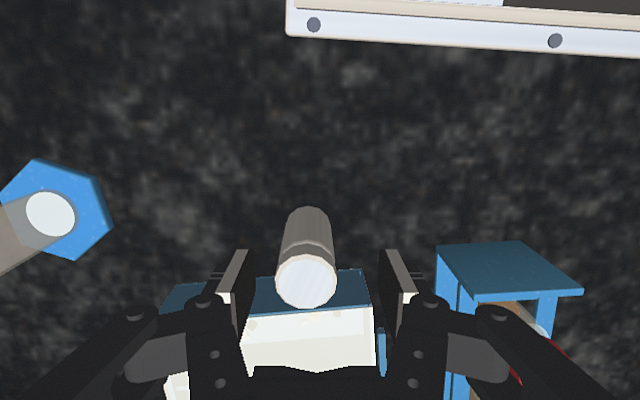

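```bash
python3 -m pendant '[{"xyz":[-0.35,0.4,-0.4],"turn":[0.6,0.5,0],"gripper":5.5},{"xyz":[0,0,0],"turn":[0,0,0],"gripper":5.5},{"xyz":[0,0,0],"turn":[0,0,0],"gripper":5.5}]';python3 - <<'E'
from h import *
c=snap('wrist'); tool(); 
E
```

```text
time_s: 8.57
tool_pos: [0.3855, -0.3097, 0.0364]
tcp_rot: [0.002, 0.704, 0.71, -0.001]
wrist_force: [0.6, -0.3, 1.0]
gripper_width: 0.0552
tcp [ 0.3855 -0.3096  0.0363] jaw 0.5 tiltfix [0.24 0.14 0.  ] F [ 0.2  0.8 -0.8] w 0.0549 t 8.6167
```

```bash
python3 -m pendant '[{"xyz":[0,0,-0.5],"turn":[0.2,0,0],"gripper":5.5},{"xyz":[0,0,0],"turn":[0,0,0],"gripper":4},{"xyz":[0,0,0],"turn":[0,0,0],"gripper":3},{"xyz":[0,0,0],"turn":[0,0,0],"gripper":1},{"xyz":[0,0,0],"turn":[0,0,0],"gripper":1},{"xyz":[0,0,0],"turn":[0,0,0],"gripper":1},{"xyz":[0,0,0],"turn":[0,0,0],"gripper":1}]' 50;python3 - <<'E'
from h import *
c=snap('wrist','wrist13'); tool(); 
E
```

```text
time_s: 9.2
tool_pos: [0.3856, -0.3098, 0.0316]
tcp_rot: [0.001, 0.704, 0.71, 0.001]
wrist_force: [-0.3, -0.1, 0.6]
gripper_width: 0.0236
tcp [ 0.3856 -0.3098  0.0315] jaw 0.5 tiltfix [0.06 0.17 0.  ] F [-1.1 -0.3  0.5] w 0.0235 t 9.25
```

View pics/wrist13.png

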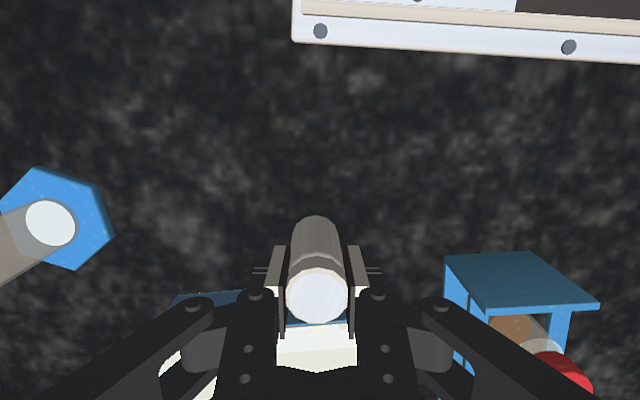

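```bash
python3 - <<'E'
from h import *
c=snap('wrist'); tool(); print('inhand',onz(c,315.5,296.5,.06))
E
python3 -m pendant '[{"xyz":[0,0,3],"turn":[0,0,0],"gripper":1},{"xyz":[0,0,4],"turn":[0,0,0],"gripper":1},{"xyz":[0,0,4],"turn":[0,0,0],"gripper":1},{"xyz":[1.5,1.5,2],"turn":[0,0,-7],"gripper":1},{"xyz":[1.5,1.5,0],"turn":[0,0,-7],"gripper":1},{"xyz":[1.5,1.5,0],"turn":[0,0,-7],"gripper":1},{"xyz":[1.5,1.5,0],"turn":[0,0,-7],"gripper":1},{"xyz":[1.5,1.5,0],"turn":[0,0,-7],"gripper":1}]'
python3 -m pendant '[{"xyz":[1.5,1.5,0],"turn":[0,0,-7],"gripper":1},{"xyz":[1.5,1.5,0],"turn":[0,0,-7],"gripper":1},{"xyz":[1.5,1.5,0],"turn":[0,0,-7],"gripper":1},{"xyz":[1.5,1.5,0],"turn":[0,0,-7],"gripper":1},{"xyz":[0,0,0],"turn":[0,0,-7],"gripper":1},{"xyz":[0,0,0],"turn":[0,0,-7],"gripper":1},{"xyz":[0,0,0],"turn":[0,0,-7],"gripper":1},{"xyz":[0,0,0],"turn":[0,0,0],"gripper":1}]'; python3 - <<'E'
from h import *
c=snap('wrist','wrist14'); tool(); 
E
```

```text
tcp [ 0.3856 -0.3098  0.0316] jaw 0.5 tiltfix [0.06 0.17 0.  ] F [ 0.5 -0.1  0.6] w 0.0237 t 9.3
inhand [ 0.38557121 -0.3089358   0.06      ]
time_s: 9.97
tool_pos: [0.4604, -0.2332, 0.1681]
tcp_rot: [0.002, 0.889, 0.459, 0.003]
wrist_force: [-0.3, 0.7, -0.5]
gripper_width: 0.0235
time_s: 10.63
tool_pos: [0.5252, -0.1651, 0.1665]
tcp_rot: [0.002, 0.999, 0.038, 0.002]
wrist_force: [-0.3, 0.6, -0.9]
gripper_width: 0.0236
tcp [ 0.5251 -0.1651  0.1665] jaw -85.3 tiltfix [0.2 0.2 0. ] F [-0.5 -1.   0.3] w 0.0239 t 10.6833
```

View pics/wrist14.png

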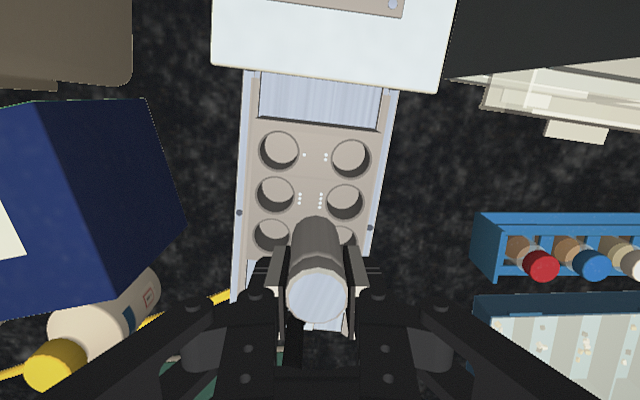

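```bash
python3 -m pendant '[{"xyz":[1.6,1.5,0],"turn":[0.2,0.2,-7],"gripper":1},{"xyz":[1.6,1.5,0],"turn":[0,0,0],"gripper":1},{"xyz":[0,0,-1.5],"turn":[0,0,0],"gripper":1},{"xyz":[0,0,0],"turn":[0,0,0],"gripper":1},{"xyz":[0,0,0],"turn":[0,0,0],"gripper":1}]'; python3 - <<'E'
from h import *
c=snap('wrist','wrist15'); tool(); np.save('c15.npy',c,allow_pickle=True)
E
python3 z.py wrist15 220 130 200 200 3 w15z
```

```text
time_s: 11.1
tool_pos: [0.5579, -0.1348, 0.1513]
tcp_rot: [0.0, 1.0, -0.014, -0.0]
wrist_force: [-0.6, -0.3, 0.2]
gripper_width: 0.0238
tcp [ 0.5575 -0.1349  0.1511] jaw -91.6 tiltfix [-0.01 -0.07 -0.  ] F [ 0.1  0.1 -1. ] w 0.0237 t 11.15
```

View pics/w15z.png

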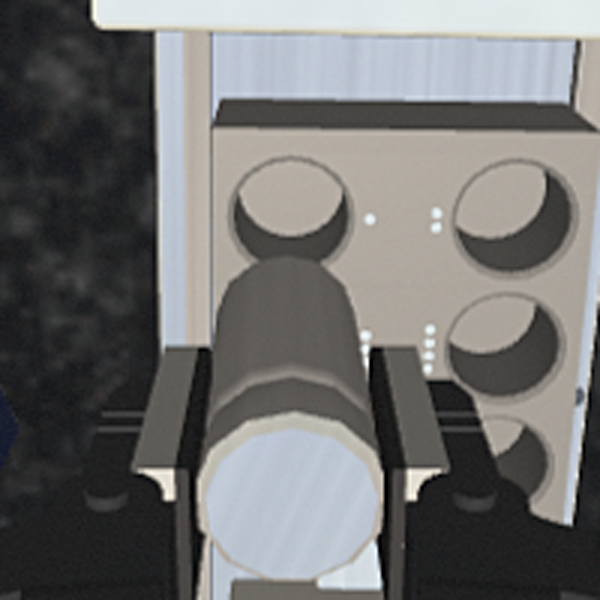

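```bash
python3 - <<'E'
from h import *
c=np.load('c15.npy',allow_pickle=True).item()
z=np.array([[291.5,213],[515,216.5],[506.5,348]])/3+[220,130]
p,P,r=fitpock(c,z,[0,1,3]); print(p,np.degrees(p[2]));print(np.round(P,4)[:4]);print(np.round(r,1))
t=.1511-.0315+.06
print('plug top',t,onz(c,220+291.5/3,130+498/3,t))
E
```

```text
[ 0.52259528 -0.16132089 -0.0431443 ] -2.471986510999467
[[ 0.5577 -0.1358]
 [ 0.5554 -0.1898]
 [ 0.5238 -0.1343]
 [ 0.5214 -0.1883]]
[ 0.1  0.3  0.3  0.2 -0.4 -0.5]
plug top 0.1796 [ 0.55945168 -0.13529531  0.1796    ]
```

```bash
python3 -m pendant '[{"xyz":[-0.1,-0.1,-2.5],"turn":[0,0,-0.8],"gripper":1},{"xyz":[0,0,-2.5],"turn":[0,0,0],"gripper":1},{"xyz":[0,0,-0.3],"turn":[0,0,0],"gripper":1},{"xyz":[0,0,0],"turn":[0,0,0],"gripper":1},{"xyz":[0,0,0],"turn":[0,0,0],"gripper":1}]'; python3 - <<'E'
from h import *
c=snap('wrist','wrist16'); tool(); np.save('c16.npy',c,allow_pickle=True)
E
python3 z.py wrist16 220 130 200 200 3 w16z
```

```text
time_s: 11.57
tool_pos: [0.5567, -0.1385, 0.101]
tcp_rot: [0.001, 1.0, -0.019, 0.002]
wrist_force: [0.0, -0.1, -1.4]
gripper_width: 0.0239
tcp [ 0.557  -0.1386  0.1015] jaw -92.2 tiltfix [0.17 0.29 0.  ] F [ 0.1 -0.5  0.8] w 0.0238 t 11.6167
```

View pics/w16z.png

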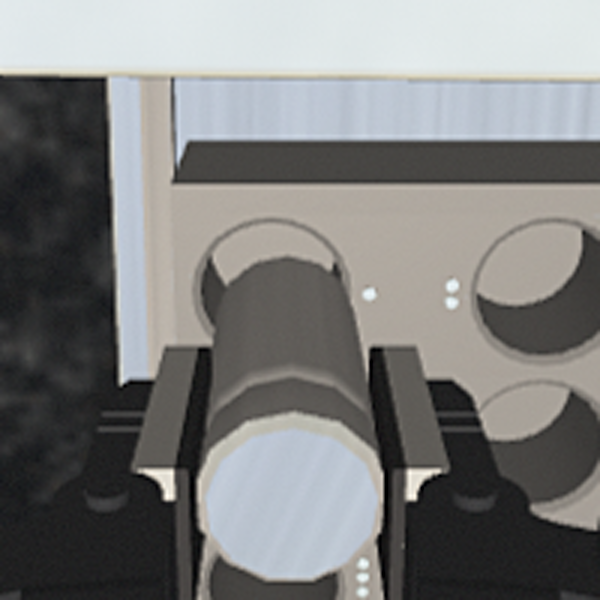

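```bash
python3 - <<'E'
from h import *
c=np.load('c16.npy',allow_pickle=True).item()
b=.1015-.0315
print('plug by bottom far edge',onz(c,220+287/3,130+257/3,b)-[.0125,0,0]);print('top',onz(c,220+291.5/3,130+498/3,b+.06))
z=np.array([[272,287],[549,287]])/3+[220,130]
p,P,r=fitpock(c,z,[0,1]); print(P[:2],r)
E
```

```text
plug by bottom far edge [ 0.5565921  -0.13885951  0.07      ]
top [ 0.55859051 -0.13888765  0.13      ]
[(np.float64(0.5580184474131258), np.float64(-0.1354148111042886)), (np.float64(0.5558500175211265), np.float64(-0.18937125568511215))] [-0.2293714   0.00078632  0.22987547  0.01835343]
```

```bash
python3 -m pendant '[{"xyz":[0.05,0.3,-0.4],"turn":[0.2,0.3,0],"gripper":1},{"xyz":[0,0,0],"turn":[0,0,0],"gripper":1},{"xyz":[0,0,0],"turn":[0,0,0],"gripper":1}]'; python3 - <<'E'
from h import *
c=snap('wrist','wrist17'); tool(); np.save('c17.npy',c,allow_pickle=True)
E
python3 z.py wrist17 220 130 200 200 3 w17z
```

```text
time_s: 11.87
tool_pos: [0.5587, -0.136, 0.1003]
tcp_rot: [0.001, 1.0, -0.019, 0.002]
wrist_force: [-1.6, 0.1, -0.5]
gripper_width: 0.0235
tcp [ 0.5586 -0.136   0.1002] jaw -92.2 tiltfix [0.07 0.21 0.  ] F [-0.8  0.4 -0.4] w 0.0240 t 11.9167
```

View pics/w17z.png

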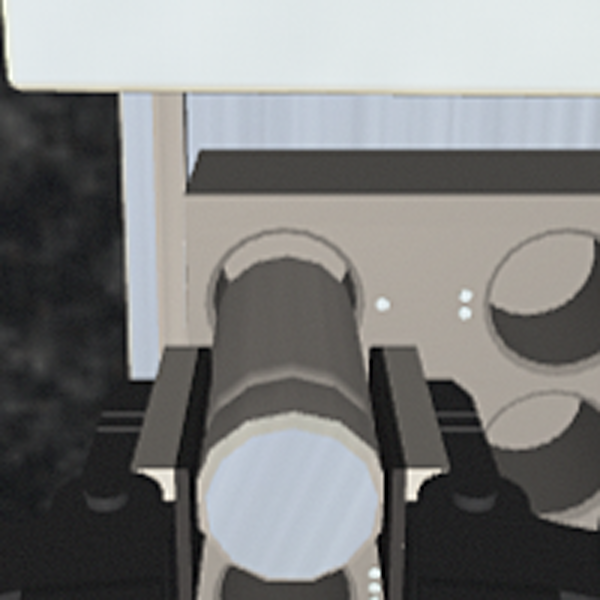

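```bash
python3 -m pendant '[{"xyz":[-0.15,0.03,-0.6],"turn":[0,0.2,0],"gripper":1},{"xyz":[0,0.02,-0.6],"turn":[0,0,0],"gripper":1},{"xyz":[0,0,0],"turn":[0,0,0],"gripper":1},{"xyz":[0,0,0],"turn":[0,0,0],"gripper":1}]'; python3 - <<'E'
from h import *
c=snap('wrist','wrist18'); tool(); np.save('c18.npy',c,allow_pickle=True)
E
python3 z.py wrist18 220 130 200 200 3 w18z
```

```text
time_s: 12.25
tool_pos: [0.5571, -0.1353, 0.0875]
tcp_rot: [0.001, 1.0, -0.019, 0.0]
wrist_force: [1.2, -0.0, -1.2]
gripper_width: 0.0237
tcp [ 0.557  -0.1353  0.0874] jaw -92.1 tiltfix [0.09 0.02 0.  ] F [-0.8  0.4 -0.6] w 0.0235 t 12.3
```

View pics/w18z.png

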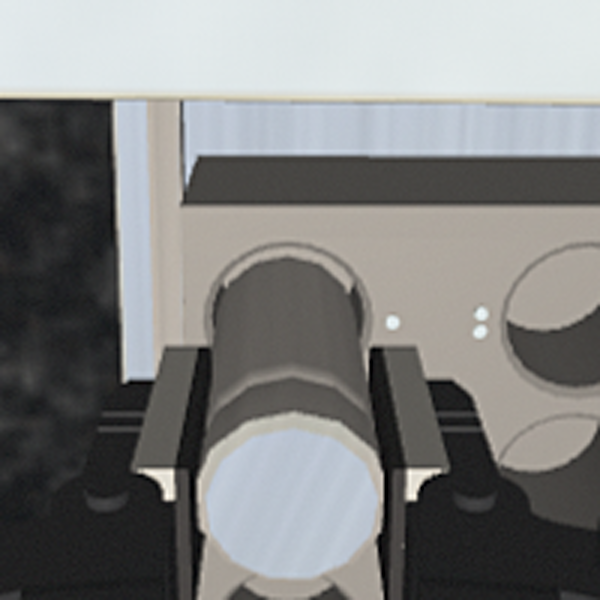

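```bash
python3 -m pendant '[{"xyz":[0.08,-0.02,-0.3],"turn":[0,0,0],"gripper":1},{"xyz":[0,0,-0.5],"turn":[0,0,0],"gripper":1},{"xyz":[0,0,0],"turn":[0,0,0],"gripper":1}]'; python3 - <<'E'
from h import *
c=snap('wrist','wrist19'); tool(); np.save('c18.npy',c,allow_pickle=True)
E
python3 z.py wrist19 220 130 200 200 3 w19z
```

```text
time_s: 12.55
tool_pos: [0.5576, -0.1355, 0.0788]
tcp_rot: [0.001, 1.0, -0.019, -0.0]
wrist_force: [0.1, -0.3, -1.2]
gripper_width: 0.0238
tcp [ 0.5578 -0.1356  0.0792] jaw -92.1 tiltfix [0.1 0.  0. ] F [-0.8  0.3 -0.9] w 0.0234 t 12.6
```

View pics/w19z.png

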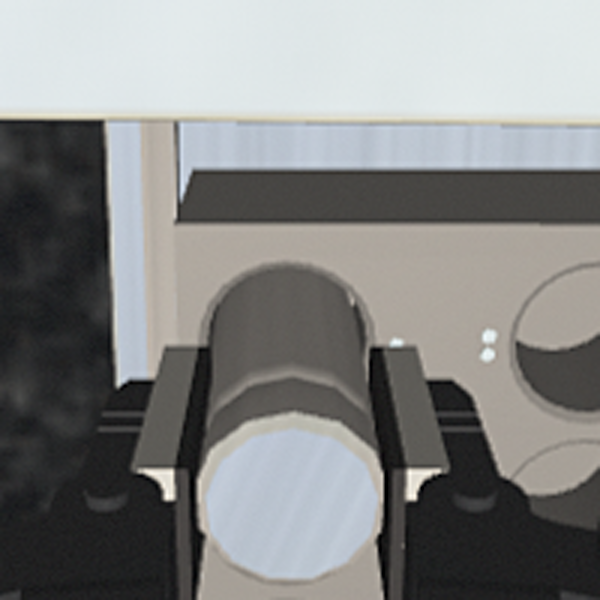

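Plug has entered pocket 1 with little force. Lowering to the floor.

```bash
python3 -m pendant '[{"xyz":[-0.03,0,-0.6],"turn":[0,0,0],"gripper":1},{"xyz":[0,0,-0.6],"turn":[0,0,0],"gripper":1},{"xyz":[0,0,-0.4],"turn":[0,0,0],"gripper":1},{"xyz":[0,0,0],"turn":[0,0,0],"gripper":1}]'; python3 - <<'E'
from h import *
tool()
E
```

```text
time_s: 12.93
tool_pos: [0.5574, -0.1356, 0.0615]
tcp_rot: [0.001, 1.0, -0.019, 0.0]
wrist_force: [-0.0, -0.1, -0.2]
gripper_width: 0.0234
tcp [ 0.5574 -0.1356  0.0615] jaw -92.1 tiltfix [0.1  0.01 0.  ] F [-0.  -0.1 -0.2] w 0.0234 t 12.9333
```

```bash
python3 -m pendant '[{"xyz":[0,0,-0.2],"turn":[0,0,0],"gripper":1},{"xyz":[0,0,0],"turn":[0,0,0],"gripper":2.2},{"xyz":[0,0,0],"turn":[0,0,0],"gripper":3},{"xyz":[0,0,0],"turn":[0,0,0],"gripper":4.2},{"xyz":[0,0,0],"turn":[0,0,0],"gripper":4.2}]'; python3 -m pendant '[{"xyz":[0,0,2],"turn":[0,0,0],"gripper":4.2},{"xyz":[0,0,3],"turn":[0,0,0],"gripper":4.2},{"xyz":[-1,-0.5,4],"turn":[0,0,0],"gripper":5},{"xyz":[-3,-1,4],"turn":[0,0,0],"gripper":5.5},{"xyz":[-3,-1,2],"turn":[0,0,0],"gripper":5.5},{"xyz":[0,0,0],"turn":[0,0,0],"gripper":5.5},{"xyz":[0,0,0],"turn":[0,0,0],"gripper":5.5}]' ; python3 - <<'E'
from h import *
c=snap('wrist','wrist20'); tool(); np.save('c20.npy',c,allow_pickle=True)
E
```

```text
time_s: 13.35
tool_pos: [0.5582, -0.1358, 0.0597]
tcp_rot: [0.001, 1.0, -0.019, 0.001]
wrist_force: [-0.0, -0.5, -0.6]
gripper_width: 0.0418
time_s: 13.93
tool_pos: [0.4901, -0.1593, 0.208]
tcp_rot: [0.002, 1.0, -0.018, 0.001]
wrist_force: [0.0, -0.6, -0.4]
gripper_width: 0.0552
tcp [ 0.4903 -0.1593  0.2079] jaw -92.1 tiltfix [0.18 0.04 0.  ] F [1.2 0.  0.9] w 0.0547 t 13.9833
```

View pics/wrist20.png

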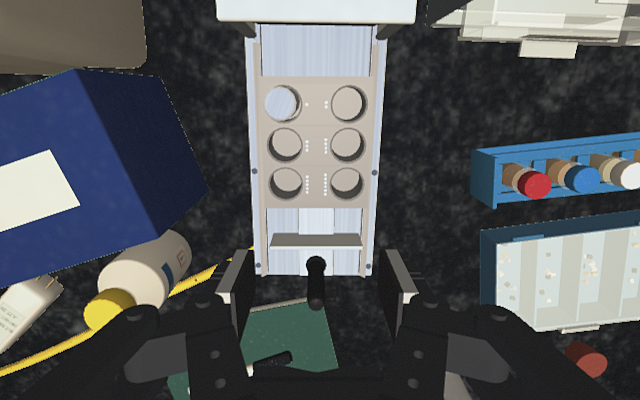

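```bash
python3 -m pendant '[{"xyz":[0,-2.5,0],"turn":[0.2,0,7],"gripper":4.5},{"xyz":[0,-2.5,0],"turn":[0,0,7],"gripper":4.5},{"xyz":[0,-2.5,0],"turn":[0,0,7],"gripper":4.5},{"xyz":[0,-2.5,0],"turn":[0,0,7],"gripper":4.5},{"xyz":[0,-2.5,0],"turn":[0,0,7],"gripper":4.5},{"xyz":[0,-2.5,0],"turn":[0,0,7],"gripper":4.5},{"xyz":[0,-2.5,0],"turn":[0,0,7],"gripper":4.5},{"xyz":[0,-1.5,0],"turn":[0,0,7],"gripper":4.5}]'; python3 -m pendant '[{"xyz":[0,0,0],"turn":[0,0,7],"gripper":4.5},{"xyz":[0,0,0],"turn":[0,0,7],"gripper":4.5},{"xyz":[0,0,0],"turn":[0,0,7],"gripper":4.5},{"xyz":[0,0,0],"turn":[0,0,7],"gripper":4.5},{"xyz":[0,0,0],"turn":[0,0,7],"gripper":4.5},{"xyz":[0,0,0],"turn":[0,0,5.5],"gripper":4.5},{"xyz":[0,0,0],"turn":[0,0,0],"gripper":4.5},{"xyz":[0,0,0],"turn":[0,0,0],"gripper":4.5}]'; python3 - <<'E'
from h import *
c=snap('wrist','wrist21'); tool(); np.save('c21.npy',c,allow_pickle=True)
E
```

```text
time_s: 14.65
tool_pos: [0.4934, -0.3516, 0.1982]
tcp_rot: [-0.006, 0.886, 0.464, -0.003]
wrist_force: [-0.4, 0.8, -0.2]
gripper_width: 0.0449
time_s: 15.32
tool_pos: [0.4971, -0.3536, 0.1831]
tcp_rot: [-0.014, 0.661, 0.75, -0.006]
wrist_force: [0.0, -0.5, 0.0]
gripper_width: 0.0448
tcp [ 0.497  -0.3536  0.183 ] jaw 7.2 tiltfix [-0.51 -1.68 -0.  ] F [ 0.4  0.5 -0.5] w 0.0448 t 15.3667
```

View pics/wrist21.png

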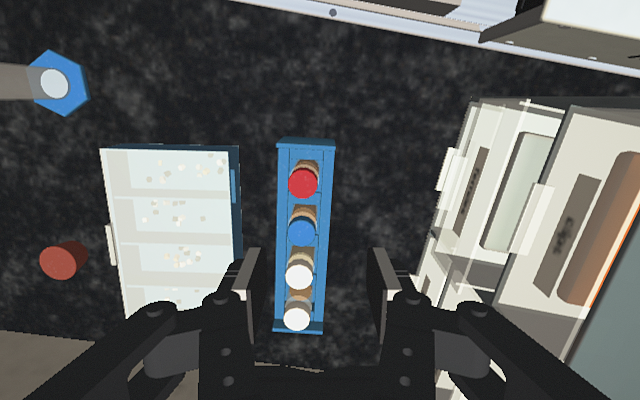

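```bash
python3 - <<'E'
from h import *
c=np.load('c21.npy',allow_pickle=True).item()
for n,u in dict(red=(303,182),blue=(301,230),w1=(299,276),w2=(296,318)).items(): print(n,onz(c,*u,.069).round(4))
for h in (.03,.1,.15): print('drawer handle',h,onz(c,437,180,h).round(3),onz(c,465,97,h).round(3))
E
```

```text
red [ 0.483  -0.3455  0.069 ]
blue [ 0.4859 -0.385   0.069 ]
w1 [ 0.4889 -0.4261  0.069 ]
w2 [ 0.4908 -0.4669  0.069 ]
drawer handle 0.03 [ 0.597 -0.338  0.03 ] [ 0.604 -0.267  0.03 ]
drawer handle 0.1 [ 0.573 -0.325  0.1  ] [ 0.578 -0.27   0.1  ]
drawer handle 0.15 [ 0.555 -0.315  0.15 ] [ 0.559 -0.273  0.15 ]
```

```bash
python3 -m pendant '[{"xyz":[-1.4,0.8,0],"turn":[-0.5,-1.7,-3],"gripper":4.5},{"xyz":[0,0,-3],"turn":[0,0,0],"gripper":4.5},{"xyz":[0,0,-3],"turn":[0,0,0],"gripper":4.5},{"xyz":[0,0,-2.5],"turn":[0,0,0],"gripper":4.5},{"xyz":[0,0,0],"turn":[0,0,0],"gripper":4.5},{"xyz":[0,0,0],"turn":[0,0,0],"gripper":4.5}]'; python3 - <<'E'
from h import *
c=snap('wrist','wrist22'); tool(); np.save('c22.npy',c,allow_pickle=True)
E
```

```text
time_s: 15.87
tool_pos: [0.484, -0.345, 0.0948]
tcp_rot: [0.002, 0.687, 0.727, 0.001]
wrist_force: [0.4, 0.0, 1.6]
gripper_width: 0.045
tcp [ 0.4839 -0.3449  0.0948] jaw 3.2 tiltfix [0.02 0.21 0.  ] F [-0.4  1.1 -0.8] w 0.0451 t 15.9167
```

View pics/wrist22.png

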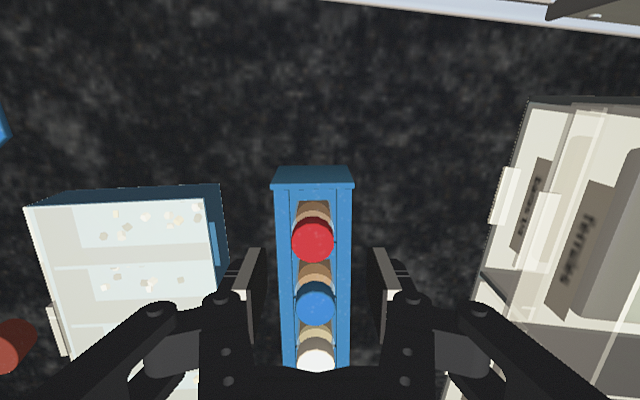

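```bash
python3 - <<'E'
from h import *
c=np.load('c22.npy',allow_pickle=True).item()
print(onz(c,312.5,242,.069).round(4))
E
python3 -m pendant '[{"xyz":[-0.1,-0.05,-2.5],"turn":[0,0.2,0.8],"gripper":4.5},{"xyz":[0,0,-2.0],"turn":[0,0,0],"gripper":4.5},{"xyz":[0,0,-0.5],"turn":[0,0,0],"gripper":4.5},{"xyz":[0,0,0],"turn":[0,0,0],"gripper":4.5},{"xyz":[0,0,0],"turn":[0,0,0],"gripper":4.5}]'; python3 - <<'E'
from h import *
c=snap('wrist','wrist23'); tool(); 
E
```

```text
[ 0.4826 -0.3464  0.069 ]
time_s: 16.33
tool_pos: [0.4865, -0.3485, 0.0513]
tcp_rot: [0.007, 0.683, 0.731, -0.001]
wrist_force: [-0.2, -0.7, 0.6]
gripper_width: 0.0448
tcp [ 0.4866 -0.3487  0.0517] jaw 3.9 tiltfix [0.61 0.56 0.  ] F [-0.5  0.2  0. ] w 0.0451 t 16.3833
```

View pics/wrist23.png

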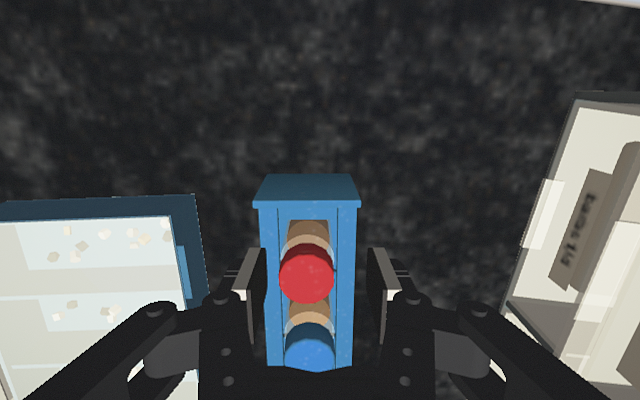

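```bash
python3 -m pendant '[{"xyz":[-0.4,0.25,-0.6],"turn":[0.6,0.6,0],"gripper":4.5},{"xyz":[0,0,-0.4],"turn":[0,0,0],"gripper":4.5},{"xyz":[0,0,0],"turn":[0,0,0],"gripper":4.5},{"xyz":[0,0,0],"turn":[0,0,0],"gripper":4.5}]'; python3 - <<'E'
from h import *
tool(); 
E
```

```text
time_s: 16.72
tool_pos: [0.4833, -0.347, 0.0443]
tcp_rot: [0.002, 0.683, 0.73, -0.001]
wrist_force: [-0.1, -0.6, -1.2]
gripper_width: 0.0453
tcp [ 0.4833 -0.347   0.0443] jaw 3.8 tiltfix [0.18 0.11 0.  ] F [-0.1 -0.6 -1.2] w 0.0453 t 16.7167
```

```bash
python3 -m pendant '[{"xyz":[-0.05,0.08,-0.3],"turn":[0.1,0.1,0],"gripper":4},{"xyz":[0,0,0],"turn":[0,0,0],"gripper":3},{"xyz":[0,0,0],"turn":[0,0,0],"gripper":1},{"xyz":[0,0,0],"turn":[0,0,0],"gripper":1},{"xyz":[0,0,0],"turn":[0,0,0],"gripper":1},{"xyz":[0,0,0],"turn":[0,0,0],"gripper":1}]' 30; python3 - <<'E'
from h import *
c=snap('wrist','wrist24'); tool(); 
E
```

```text
time_s: 17.22
tool_pos: [0.4829, -0.3464, 0.0417]
tcp_rot: [0.001, 0.683, 0.73, -0.001]
wrist_force: [-0.3, 0.4, -0.1]
gripper_width: 0.0231
tcp [ 0.4829 -0.3464  0.0417] jaw 3.8 tiltfix [0.12 0.03 0.  ] F [ 0.1 -0.1  0.3] w 0.0232 t 17.2667
```

View pics/wrist24.png

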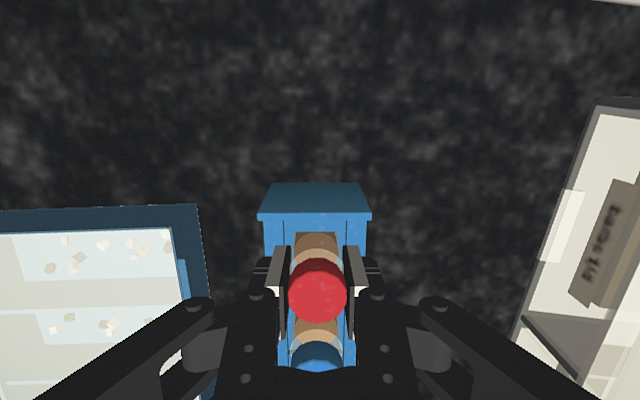

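```bash
python3 -m pendant '[{"xyz":[0,0,2.5],"turn":[0,0,0],"gripper":1},{"xyz":[0,0,3],"turn":[0,0,0],"gripper":1},{"xyz":[0,0,4],"turn":[0,0,0],"gripper":1},{"xyz":[0,1,3],"turn":[0,0,-7],"gripper":1},{"xyz":[0.5,1.5,0],"turn":[0,0,-7],"gripper":1},{"xyz":[0.5,1.5,0],"turn":[0,0,-7],"gripper":1},{"xyz":[0.5,1.5,0],"turn":[0,0,-7],"gripper":1},{"xyz":[0.5,1.5,0],"turn":[0,0,-7],"gripper":1}]'
python3 -m pendant '[{"xyz":[0.5,1.5,0],"turn":[0,0,-7],"gripper":1},{"xyz":[0.5,1.5,0],"turn":[0,0,-7],"gripper":1},{"xyz":[0.5,1.5,0],"turn":[0,0,-7],"gripper":1},{"xyz":[1,1.5,0],"turn":[0,0,-7],"gripper":1},{"xyz":[1,1.5,0],"turn":[0,0,-7],"gripper":1},{"xyz":[1,0.5,0],"turn":[0,0,-7],"gripper":1},{"xyz":[0.5,0,0],"turn":[0,0,-7],"gripper":1},{"xyz":[0,0,0],"turn":[0,0,-7],"gripper":1}]'; python3 - <<'E'
from h import *
c=snap('wrist'); tool(); 
E
```

```text
time_s: 17.93
tool_pos: [0.5015, -0.2755, 0.1721]
tcp_rot: [0.0, 0.875, 0.485, 0.002]
wrist_force: [-0.1, 0.0, -0.4]
gripper_width: 0.0228
time_s: 18.6
tool_pos: [0.5538, -0.1873, 0.1723]
tcp_rot: [0.001, 1.0, 0.007, 0.002]
wrist_force: [0.2, 0.7, -0.9]
gripper_width: 0.0228
tcp [ 0.5534 -0.1873  0.1723] jaw -89.7 tiltfix [0.1 0.2 0. ] F [ 0.3  0.2 -0.1] w 0.0234 t 18.65
```

```bash
python3 -m pendant '[{"xyz":[0.2,-0.25,-2],"turn":[0.1,0.2,-2.7],"gripper":1},{"xyz":[0,0,-2.5],"turn":[0,0,0],"gripper":1},{"xyz":[0,0,-1.8],"turn":[0,0,0],"gripper":1},{"xyz":[0,0,0],"turn":[0,0,0],"gripper":1},{"xyz":[0,0,0],"turn":[0,0,0],"gripper":1}]'; python3 - <<'E'
from h import *
c=snap('wrist','wrist25'); tool(); np.save('c25.npy',c,allow_pickle=True)
E
python3 z.py wrist25 200 130 200 200 3 w25z
```

```text
time_s: 19.07
tool_pos: [0.5556, -0.19, 0.1084]
tcp_rot: [0.001, 1.0, -0.016, 0.001]
wrist_force: [1.4, 0.3, 0.3]
gripper_width: 0.023
tcp [ 0.5556 -0.19    0.1084] jaw -91.8 tiltfix [0.08 0.13 0.  ] F [-0.6 -0.1 -0.2] w 0.0229 t 19.1167
```

View pics/w25z.png

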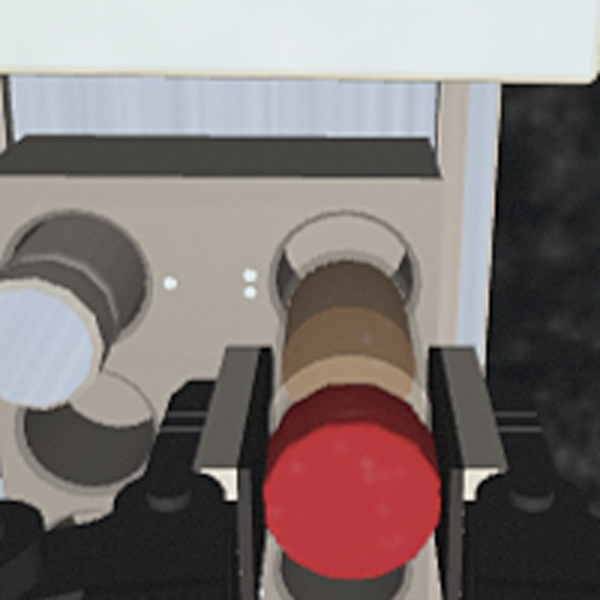

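```bash
python3 -m pendant '[{"xyz":[-0.03,0,-0.8],"turn":[0,0.1,-0.5],"gripper":1},{"xyz":[0,0,-0.6],"turn":[0,0,0],"gripper":1},{"xyz":[0,0,0],"turn":[0,0,0],"gripper":1},{"xyz":[0,0,0],"turn":[0,0,0],"gripper":1}]'; python3 - <<'E'
from h import *
c=snap('wrist','wrist26'); tool(); np.save('c26.npy',c,allow_pickle=True)
E
python3 z.py wrist26 200 130 200 200 3 w26z
```

```text
time_s: 19.45
tool_pos: [0.5563, -0.1908, 0.0964]
tcp_rot: [0.002, 1.0, -0.02, 0.002]
wrist_force: [0.3, 1.0, -0.7]
gripper_width: 0.0234
tcp [ 0.5563 -0.1908  0.0964] jaw -92.3 tiltfix [0.23 0.28 0.  ] F [ 0.4 -0.1 -0.4] w 0.0234 t 19.5
```

View pics/w26z.png

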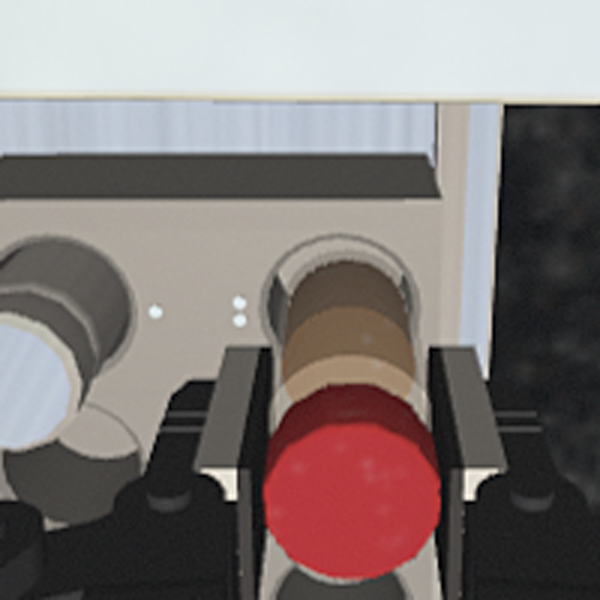

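```bash
python3 -m pendant '[{"xyz":[-0.1,0.12,-0.2],"turn":[0.2,0.3,0],"gripper":1},{"xyz":[0,0,0],"turn":[0,0,0],"gripper":1},{"xyz":[0,0,-0.5],"turn":[0,0,0],"gripper":1},{"xyz":[0,0,0],"turn":[0,0,0],"gripper":1}]'; python3 - <<'E'
from h import *
c=snap('wrist','wrist27'); tool(); 
E
python3 z.py wrist27 200 130 200 200 3 w27z
```

```text
time_s: 19.83
tool_pos: [0.5556, -0.1897, 0.0898]
tcp_rot: [0.001, 1.0, -0.02, 0.0]
wrist_force: [-0.4, -0.4, 0.2]
gripper_width: 0.0231
tcp [ 0.5558 -0.1898  0.0903] jaw -92.2 tiltfix [0.09 0.08 0.  ] F [ 0.3 -0.8  0.2] w 0.0231 t 19.8833
```

View pics/w27z.png

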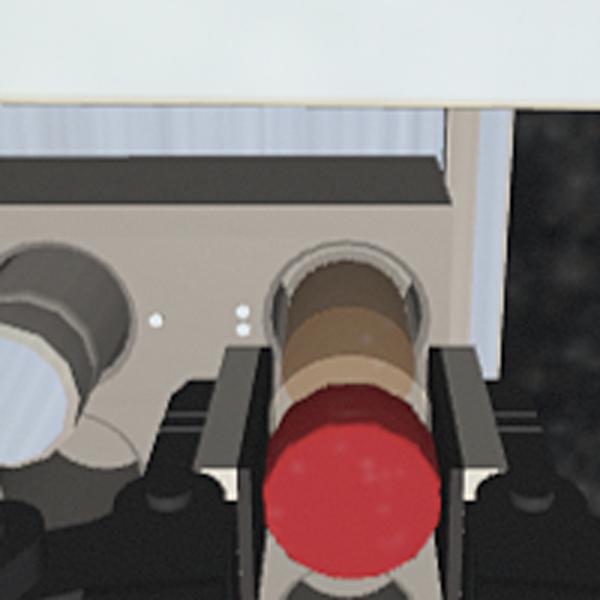

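```bash
python3 -m pendant '[{"xyz":[-0.02,0,-0.6],"turn":[0.1,0.1,0],"gripper":1},{"xyz":[0,0.02,-0.5],"turn":[0,0,0],"gripper":1},{"xyz":[0,0,0],"turn":[0,0,0],"gripper":1}]'; python3 -m pendant '[{"xyz":[0,0,-0.6],"turn":[0,0,0],"gripper":1},{"xyz":[0,0,-0.5],"turn":[0,0,0],"gripper":1},{"xyz":[0,0,0],"turn":[0,0,0],"gripper":1}]'; python3 - <<'E'
from h import *
tool(); 
E
```

```text
time_s: 20.13
tool_pos: [0.5557, -0.1896, 0.0784]
tcp_rot: [-0.0, 1.0, -0.02, -0.0]
wrist_force: [-0.3, -0.1, -0.5]
gripper_width: 0.0229
time_s: 20.38
tool_pos: [0.5555, -0.1895, 0.0658]
tcp_rot: [-0.0, 1.0, -0.02, -0.0]
wrist_force: [0.5, 1.0, -0.7]
gripper_width: 0.0229
tcp [ 0.5555 -0.1895  0.0658] jaw -92.2 tiltfix [-0.03 -0.04 -0.  ] F [ 0.5  1.  -0.7] w 0.0229 t 20.3833
```

```bash
python3 -m pendant '[{"xyz":[0,0,0],"turn":[0,0,0],"gripper":2.8},{"xyz":[0,0,0],"turn":[0,0,0],"gripper":4},{"xyz":[0,0,0],"turn":[0,0,0],"gripper":4},{"xyz":[0,0,0],"turn":[0,0,0],"gripper":4},{"xyz":[0,0,2],"turn":[0,0,0],"gripper":4},{"xyz":[0,0,3],"turn":[0,0,0],"gripper":4},{"xyz":[0,0,4],"turn":[0,0,0],"gripper":4},{"xyz":[0,-1,4],"turn":[0,0,7],"gripper":4.5}]'; python3 -m pendant '[{"xyz":[-1,-2,0],"turn":[0,0,7],"gripper":4.5},{"xyz":[-1,-2,0],"turn":[0,0,7],"gripper":4.5},{"xyz":[-1,-2,0],"turn":[0,0,7],"gripper":4.5},{"xyz":[-1,-2,0],"turn":[0,0,7],"gripper":4.5},{"xyz":[-1,-2,0],"turn":[0,0,7],"gripper":4.5},{"xyz":[-1,-2,0],"turn":[0,0,7],"gripper":4.5},{"xyz":[-1,-2,0],"turn":[0,0,7],"gripper":4.5},{"xyz":[0,-2,0],"turn":[0,0,7],"gripper":4.5}]';python3 -m pendant '[{"xyz":[0,-1,0],"turn":[0,0,7],"gripper":4.5},{"xyz":[0,0,0],"turn":[0,0,7],"gripper":4.5},{"xyz":[0,0,0],"turn":[0,0,7],"gripper":4.5},{"xyz":[0,0,0],"turn":[0,0,7],"gripper":4.5},{"xyz":[0,0,0],"turn":[0,0,5],"gripper":4.5},{"xyz":[0,0,0],"turn":[0,0,0],"gripper":4.5},{"xyz":[0,0,0],"turn":[0,0,0],"gripper":4.5}]';  python3 - <<'E'
from h import *
c=snap('wrist','wrist28'); tool(); np.save('c28.npy',c,allow_pickle=True)
E
```

```text
time_s: 21.05
tool_pos: [0.5516, -0.1964, 0.1922]
tcp_rot: [-0.004, 0.999, 0.042, -0.008]
wrist_force: [0.8, -0.1, -0.3]
gripper_width: 0.0448
time_s: 21.72
tool_pos: [0.4815, -0.362, 0.2067]
tcp_rot: [0.005, 0.856, 0.516, 0.001]
wrist_force: [0.9, -0.7, -0.3]
gripper_width: 0.0448
time_s: 22.3
tool_pos: [0.4795, -0.378, 0.2076]
tcp_rot: [0.006, 0.668, 0.744, 0.002]
wrist_force: [-0.2, 0.2, 0.2]
gripper_width: 0.0451
tcp [ 0.4795 -0.378   0.2076] jaw 6.2 tiltfix [0.3  0.65 0.  ] F [-0.6  0.1  0.6] w 0.0448 t 22.35
```

View pics/wrist28.png

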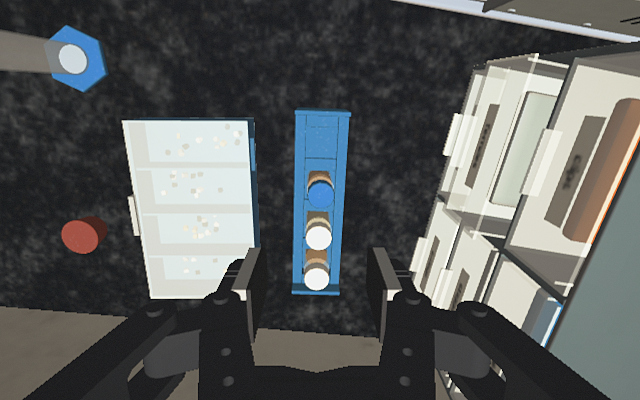

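Rack with blue cap (321,193), white (318,236), white (316,277); red hole empty.

```bash
python3 - <<'E'
from h import *
c=np.load('c28.npy',allow_pickle=True).item()
for u in [(321,193),(318.5,236),(316,277)]: print(onz(c,*u,.069).round(4))
E
python3 -m pendant '[{"xyz":[0.6,-0.8,-1],"turn":[0.3,0.7,-2],"gripper":4.5},{"xyz":[0,0,-3],"turn":[0,0,0],"gripper":4.5},{"xyz":[0,0,-3],"turn":[0,0,0],"gripper":4.5},{"xyz":[0,0,-3.5],"turn":[0,0,0],"gripper":4.5},{"xyz":[0,0,0],"turn":[0,0,0],"gripper":4.5},{"xyz":[0,0,0],"turn":[0,0,0],"gripper":4.5}]'; python3 - <<'E'
from h import *
c=snap('wrist','wrist29'); tool(); np.save('c29.npy',c,allow_pickle=True)
E
```

```text
[ 0.4862 -0.3856  0.069 ]
[ 0.4885 -0.4252  0.069 ]
[ 0.4907 -0.4661  0.069 ]
time_s: 22.85
tool_pos: [0.4867, -0.3865, 0.1028]
tcp_rot: [0.003, 0.686, 0.727, -0.001]
wrist_force: [0.5, 0.0, 1.2]
gripper_width: 0.0454
tcp [ 0.4864 -0.3862  0.1025] jaw 3.3 tiltfix [0.31 0.16 0.  ] F [-0.6  0.5 -1.2] w 0.0450 t 22.9
```

View pics/wrist29.png

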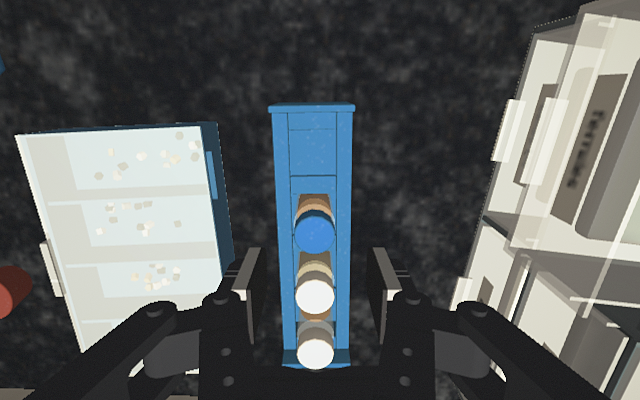

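```bash
python3 -m pendant '[{"xyz":[-0.1,0.1,-2.5],"turn":[0.3,0.2,0.5],"gripper":4.5},{"xyz":[-0.1,0.1,-2.5],"turn":[0.2,0.2,0],"gripper":4.5},{"xyz":[0,0,-0.5],"turn":[0,0,0],"gripper":4.5},{"xyz":[0,0,0],"turn":[0,0,0],"gripper":4.5},{"xyz":[0,0,0],"turn":[0,0,0],"gripper":4.5}]'; python3 - <<'E'
from h import *
c=snap('wrist','wrist30'); tool(); 
E
```

```text
time_s: 23.32
tool_pos: [0.4881, -0.388, 0.0573]
tcp_rot: [0.006, 0.684, 0.729, -0.001]
wrist_force: [0.1, -0.8, -0.2]
gripper_width: 0.0449
tcp [ 0.4883 -0.3882  0.0577] jaw 3.7 tiltfix [0.59 0.43 0.  ] F [ 0.6  1.1 -0.1] w 0.0449 t 23.3667
```

View pics/wrist30.png

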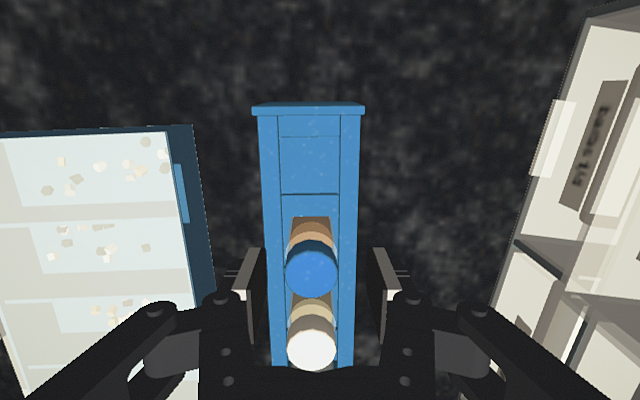

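```bash
python3 -m pendant '[{"xyz":[-0.3,0.3,-0.7],"turn":[0.6,0.4,0],"gripper":4.5},{"xyz":[0,0,-0.6],"turn":[0,0,0],"gripper":4.5},{"xyz":[0,0,-0.2],"turn":[0,0,0],"gripper":4.5},{"xyz":[0,0,0],"turn":[0,0,0],"gripper":4.5}]'; python3 - <<'E'
from h import *
tool(); 
E
```

```text
time_s: 23.7
tool_pos: [0.4863, -0.3863, 0.0458]
tcp_rot: [0.003, 0.684, 0.729, 0.0]
wrist_force: [-0.4, -0.9, -0.4]
gripper_width: 0.0452
tcp [ 0.4863 -0.3863  0.0458] jaw 3.6 tiltfix [0.23 0.25 0.  ] F [-0.4 -0.9 -0.4] w 0.0452 t 23.7
```

```bash
python3 -m pendant '[{"xyz":[-0.05,0.05,-0.5],"turn":[0.2,0.2,0],"gripper":4},{"xyz":[0,0,0],"turn":[0,0,0],"gripper":3},{"xyz":[0,0,0],"turn":[0,0,0],"gripper":1},{"xyz":[0,0,0],"turn":[0,0,0],"gripper":1},{"xyz":[0,0,0],"turn":[0,0,0],"gripper":1},{"xyz":[0,0,0],"turn":[0,0,0],"gripper":1}]' 30; python3 - <<'E'
from h import *
c=snap('wrist','wrist31'); tool(); 
E
```

```text
time_s: 24.2
tool_pos: [0.4858, -0.3861, 0.0409]
tcp_rot: [0.001, 0.684, 0.729, -0.0]
wrist_force: [-0.1, -0.3, -0.0]
gripper_width: 0.0236
tcp [ 0.4858 -0.3861  0.0409] jaw 3.6 tiltfix [0.05 0.04 0.  ] F [-1.3 -0.6  0.1] w 0.0233 t 24.25
```

View pics/wrist31.png

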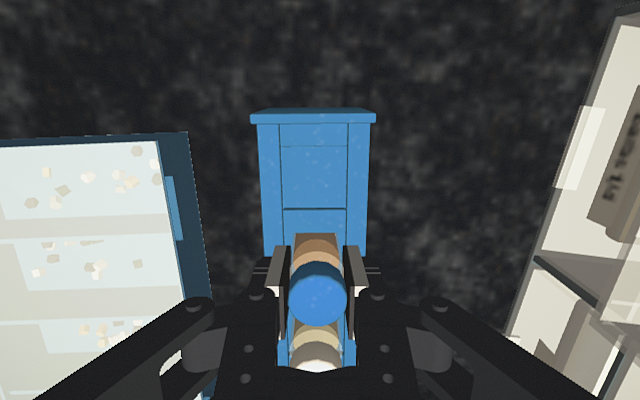

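```bash
python3 -m pendant '[{"xyz":[0,0,2.5],"turn":[0,0,0],"gripper":1},{"xyz":[0,0,3],"turn":[0,0,0],"gripper":1},{"xyz":[0,0,4],"turn":[0,0,0],"gripper":1},{"xyz":[0,1.5,3],"turn":[0,0,-7],"gripper":1},{"xyz":[0.3,2,0],"turn":[0,0,-7],"gripper":1},{"xyz":[0.3,2,0],"turn":[0,0,-7],"gripper":1},{"xyz":[0.3,2,0],"turn":[0,0,-7],"gripper":1},{"xyz":[0.3,2,0],"turn":[0,0,-7],"gripper":1}]'
python3 -m pendant '[{"xyz":[0.3,2,0],"turn":[0,0,-7],"gripper":1},{"xyz":[0.3,2,0],"turn":[0,0,-7],"gripper":1},{"xyz":[0.3,2,0],"turn":[0,0,-7],"gripper":1},{"xyz":[0.3,2,0],"turn":[0,0,-7],"gripper":1},{"xyz":[0.3,2,0],"turn":[0,0,-7],"gripper":1},{"xyz":[0.3,2,0],"turn":[0,0,-7],"gripper":1},{"xyz":[0.3,2,0],"turn":[0,0,-7],"gripper":1},{"xyz":[0.3,1,0],"turn":[0,0,-7],"gripper":1}]'; python3 - <<'E'
from h import *
c=snap('wrist'); tool(); 
E
```

```text
time_s: 24.92
tool_pos: [0.4962, -0.2902, 0.1708]
tcp_rot: [0.001, 0.876, 0.483, 0.003]
wrist_force: [0.7, 0.1, -0.4]
gripper_width: 0.0231
time_s: 25.58
tool_pos: [0.52, -0.1307, 0.1713]
tcp_rot: [0.002, 1.0, 0.005, 0.002]
wrist_force: [-0.0, -0.2, -0.7]
gripper_width: 0.0231
tcp [ 0.5204 -0.1297  0.1713] jaw -89.9 tiltfix [0.19 0.28 0.  ] F [-0.6  1.8 -0.1] w 0.0230 t 25.6333
```

```bash
python3 -m pendant '[{"xyz":[0.2,-0.4,-2],"turn":[0.2,0.3,-2.5],"gripper":1},{"xyz":[0,0,-2.5],"turn":[0,0,0],"gripper":1},{"xyz":[0,0,-2],"turn":[0.1,0.2,0],"gripper":1},{"xyz":[0,0,0],"turn":[0,0,0],"gripper":1},{"xyz":[0,0,0],"turn":[0,0,0],"gripper":1}]'; python3 - <<'E'
from h import *
c=snap('wrist','wrist32'); tool(); np.save('c32.npy',c,allow_pickle=True)
E
python3 z.py wrist32 210 130 200 200 3 w32z
```

```text
time_s: 26.05
tool_pos: [0.5233, -0.1343, 0.1059]
tcp_rot: [0.0, 1.0, -0.014, -0.0]
wrist_force: [0.7, 0.3, 0.1]
gripper_width: 0.0233
tcp [ 0.5232 -0.1343  0.106 ] jaw -91.7 tiltfix [ 0.03 -0.01  0.  ] F [-0.7 -0.5 -0.4] w 0.0236 t 26.1
```

View pics/w32z.png

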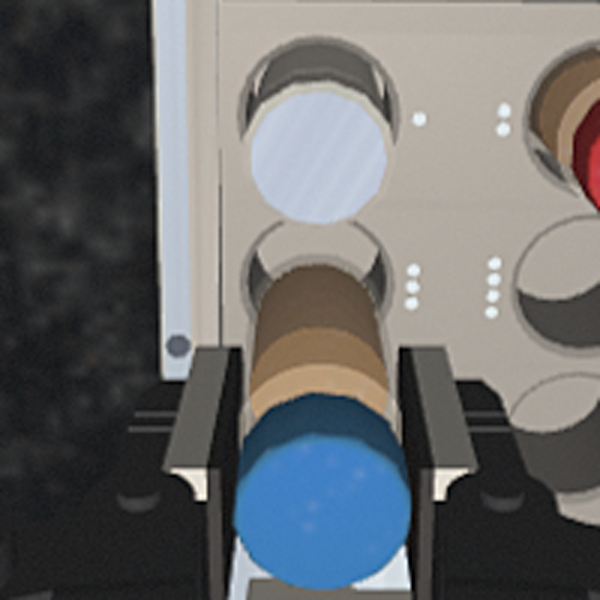

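```bash
python3 -m pendant '[{"xyz":[0.1,0.02,-0.8],"turn":[0,0,-0.5],"gripper":1},{"xyz":[0,0,-0.6],"turn":[0,0,0],"gripper":1},{"xyz":[0,0,0],"turn":[0,0,0],"gripper":1},{"xyz":[0,0,0],"turn":[0,0,0],"gripper":1}]'; python3 - <<'E'
from h import *
c=snap('wrist','wrist33'); tool()
E
python3 z.py wrist33 210 130 200 200 3 w33z
```

```text
time_s: 26.43
tool_pos: [0.5255, -0.1354, 0.0939]
tcp_rot: [0.002, 1.0, -0.019, 0.002]
wrist_force: [0.4, -0.3, 0.1]
gripper_width: 0.023
tcp [ 0.5255 -0.1354  0.0939] jaw -92.1 tiltfix [0.18 0.28 0.  ] F [ 0.4  0.2 -1. ] w 0.0233 t 26.4833
```

View pics/w33z.png

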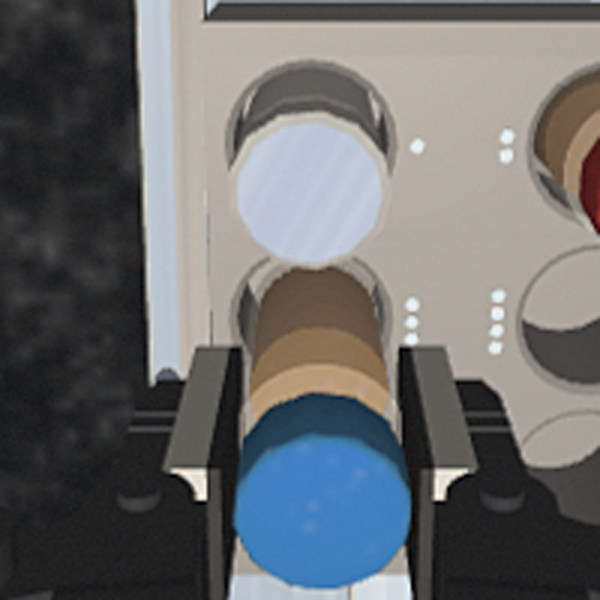

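```bash
python3 -m pendant '[{"xyz":[-0.08,0.1,-0.2],"turn":[0.2,0.3,0],"gripper":1},{"xyz":[0,0,0],"turn":[0,0,0],"gripper":1},{"xyz":[0,0,-0.4],"turn":[0,0,0],"gripper":1},{"xyz":[0,0,0],"turn":[0,0,0],"gripper":1}]'; python3 - <<'E'
from h import *
c=snap('wrist','wrist34'); tool()
E
python3 z.py wrist34 210 130 200 200 3 w34z
```

```text
time_s: 26.82
tool_pos: [0.525, -0.1344, 0.0883]
tcp_rot: [0.0, 1.0, -0.018, 0.0]
wrist_force: [-0.4, -0.4, -2.0]
gripper_width: 0.0232
tcp [ 0.5252 -0.1345  0.0887] jaw -92.1 tiltfix [0.02 0.08 0.  ] F [ 0.1 -0.7 -0. ] w 0.0229 t 26.8667
```

View pics/w34z.png

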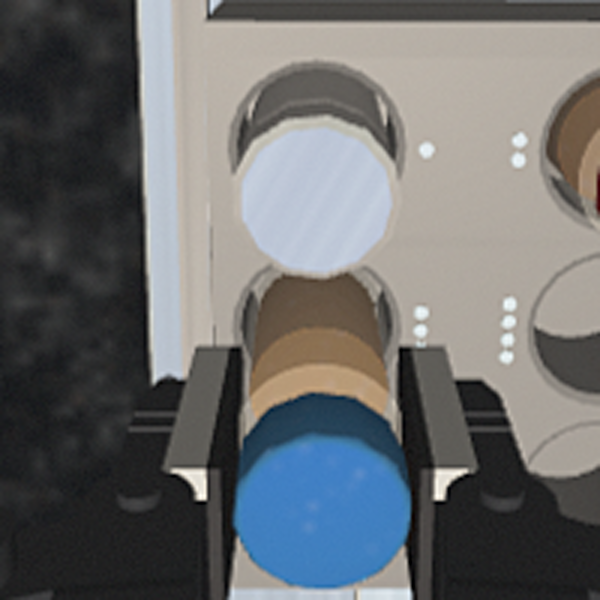

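```bash
python3 -m pendant '[{"xyz":[-0.04,0,-0.5],"turn":[0,0.1,0],"gripper":1},{"xyz":[0,0,-0.5],"turn":[0,0,0],"gripper":1},{"xyz":[0,0,0],"turn":[0,0,0],"gripper":1}]'; python3 -m pendant '[{"xyz":[0,0,-0.6],"turn":[0,0,0],"gripper":1},{"xyz":[0,0,-0.5],"turn":[0,0,0],"gripper":1},{"xyz":[0,0,0],"turn":[0,0,0],"gripper":1}]'; python3 - <<'E'
from h import *
tool(); 
E
```

```text
time_s: 27.12
tool_pos: [0.5249, -0.1345, 0.0779]
tcp_rot: [0.0, 1.0, -0.018, -0.0]
wrist_force: [0.2, 0.4, -0.6]
gripper_width: 0.0232
time_s: 27.37
tool_pos: [0.5247, -0.1344, 0.0654]
tcp_rot: [0.0, 1.0, -0.018, -0.0]
wrist_force: [-0.1, 0.1, -0.7]
gripper_width: 0.0227
tcp [ 0.5247 -0.1344  0.0654] jaw -92.1 tiltfix [ 0.02 -0.04  0.  ] F [-0.1  0.1 -0.7] w 0.0227 t 27.3667
```

```bash
python3 -m pendant '[{"xyz":[0,0,0],"turn":[0,0,0],"gripper":2.8},{"xyz":[0,0,0],"turn":[0,0,0],"gripper":4},{"xyz":[0,0,0],"turn":[0,0,0],"gripper":4},{"xyz":[0,0,0],"turn":[0,0,0],"gripper":4},{"xyz":[0,0,2],"turn":[0,0,0],"gripper":4},{"xyz":[0,0,3],"turn":[0,0,0],"gripper":4},{"xyz":[0,0,4],"turn":[0,0,0],"gripper":4},{"xyz":[0,-1,4],"turn":[0,0,7],"gripper":4.5}]'; python3 -m pendant '[{"xyz":[-0.5,-3,0],"turn":[0,0,7],"gripper":4.5},{"xyz":[-0.5,-3,0],"turn":[0,0,7],"gripper":4.5},{"xyz":[-0.5,-3,0],"turn":[0,0,7],"gripper":4.5},{"xyz":[-0.5,-3,0],"turn":[0,0,7],"gripper":4.5},{"xyz":[-0.5,-3,0],"turn":[0,0,7],"gripper":4.5},{"xyz":[-0.5,-3,0],"turn":[0,0,7],"gripper":4.5},{"xyz":[-0.5,-3,0],"turn":[0,0,7],"gripper":4.5},{"xyz":[0,-3,0],"turn":[0,0,7],"gripper":4.5}]';python3 -m pendant '[{"xyz":[0,-2,0],"turn":[0,0,7],"gripper":4.5},{"xyz":[0,-1,0],"turn":[0,0,7],"gripper":4.5},{"xyz":[0,0,0],"turn":[0,0,7],"gripper":4.5},{"xyz":[0,0,0],"turn":[0,0,7],"gripper":4.5},{"xyz":[0,0,0],"turn":[0,0,4],"gripper":4.5},{"xyz":[0,0,0],"turn":[0,0,0],"gripper":4.5},{"xyz":[0,0,0],"turn":[0,0,0],"gripper":4.5}]';  python3 - <<'E'
from h import *
c=snap('wrist','wrist35'); tool(); np.save('c35.npy',c,allow_pickle=True)
E
```

```text
time_s: 28.03
tool_pos: [0.5205, -0.1416, 0.1923]
tcp_rot: [-0.004, 0.999, 0.043, -0.009]
wrist_force: [0.8, -0.1, -0.9]
gripper_width: 0.045
time_s: 28.7
tool_pos: [0.4862, -0.3889, 0.2066]
tcp_rot: [0.005, 0.856, 0.517, 0.001]
wrist_force: [1.0, 0.7, 0.1]
gripper_width: 0.0454
time_s: 29.28
tool_pos: [0.4833, -0.4283, 0.2058]
tcp_rot: [0.005, 0.674, 0.739, 0.002]
wrist_force: [0.2, 0.5, -0.7]
gripper_width: 0.0448
tcp [ 0.4833 -0.4283  0.2058] jaw 5.3 tiltfix [0.26 0.6  0.  ] F [ 0.   0.4 -0.5] w 0.0453 t 29.3333
```

View pics/wrist35.png

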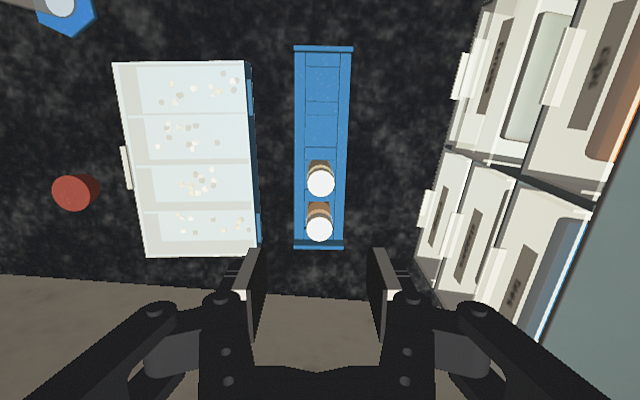

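```bash
python3 - <<'E'
from h import *
c=np.load('c35.npy',allow_pickle=True).item()
for u in [(320.5,182),(319,229)]: print(onz(c,*u,.069).round(4))
E
python3 -m pendant '[{"xyz":[0.4,0.1,-1],"turn":[0.3,0.6,-1.3],"gripper":4.5},{"xyz":[0,0,-3],"turn":[0,0,0],"gripper":4.5},{"xyz":[0,0,-3],"turn":[0,0,0],"gripper":4.5},{"xyz":[0,0,-3.5],"turn":[0.2,0.2,0],"gripper":4.5},{"xyz":[0,0,0],"turn":[0,0,0],"gripper":4.5},{"xyz":[0,0,0],"turn":[0,0,0],"gripper":4.5}]'; python3 - <<'E'
from h import *
c=snap('wrist','wrist36'); tool(); np.save('c29.npy',c,allow_pickle=True)
E
```

```text
[ 0.4884 -0.426   0.069 ]
[ 0.4911 -0.4682  0.069 ]
time_s: 29.83
tool_pos: [0.4885, -0.4269, 0.1013]
tcp_rot: [0.001, 0.687, 0.727, -0.0]
wrist_force: [1.1, 0.5, 0.1]
gripper_width: 0.0448
tcp [ 0.4883 -0.4266  0.1011] jaw 3.3 tiltfix [0.07 0.01 0.  ] F [-0.3  0.4 -1.3] w 0.0448 t 29.8833
```

View pics/wrist36.png

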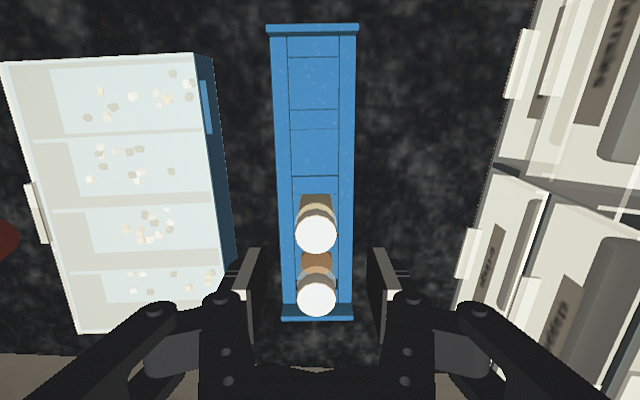

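```bash
python3 -m pendant '[{"xyz":[-0.2,0.2,-2.5],"turn":[0.3,0.2,0.5],"gripper":4.5},{"xyz":[-0.2,0.2,-2.5],"turn":[0.3,0.2,0],"gripper":4.5},{"xyz":[0,0,-0.5],"turn":[0,0,0],"gripper":4.5},{"xyz":[0,0,0],"turn":[0,0,0],"gripper":4.5},{"xyz":[0,0,0],"turn":[0,0,0],"gripper":4.5}]'; python3 - <<'E'
from h import *
c=snap('wrist','wrist37'); tool(); 
E
```

```text
time_s: 30.3
tool_pos: [0.4877, -0.4264, 0.0561]
tcp_rot: [0.003, 0.684, 0.729, -0.0]
wrist_force: [-0.1, -0.8, -0.6]
gripper_width: 0.0448
tcp [ 0.488  -0.4267  0.0567] jaw 3.7 tiltfix [0.3  0.27 0.  ] F [ 0.1 -1.6  1.5] w 0.0447 t 30.35
```

View pics/wrist37.png

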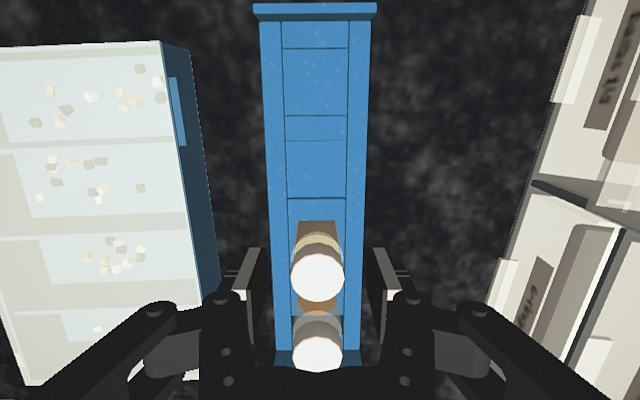

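```bash
python3 -m pendant '[{"xyz":[0,0.1,-0.7],"turn":[0.3,0.3,0],"gripper":4.5},{"xyz":[0,0.05,-0.6],"turn":[0.1,0.1,0],"gripper":4.5},{"xyz":[0,0,-0.2],"turn":[0,0,0],"gripper":4.5},{"xyz":[0,0,0],"turn":[0,0,0],"gripper":4.5}]'; python3 - <<'E'
from h import *
tool(); 
E
```

```text
time_s: 30.68
tool_pos: [0.4894, -0.4267, 0.0449]
tcp_rot: [0.002, 0.684, 0.729, -0.001]
wrist_force: [0.2, 0.8, 0.4]
gripper_width: 0.045
tcp [ 0.4894 -0.4267  0.0449] jaw 3.6 tiltfix [0.19 0.1  0.  ] F [0.2 0.8 0.4] w 0.0450 t 30.6833
```

```bash
python3 -m pendant '[{"xyz":[-0.08,0.04,-0.4],"turn":[0.2,0.1,0],"gripper":4},{"xyz":[0,0,0],"turn":[0,0,0],"gripper":3},{"xyz":[0,0,0],"turn":[0,0,0],"gripper":1},{"xyz":[0,0,0],"turn":[0,0,0],"gripper":1},{"xyz":[0,0,0],"turn":[0,0,0],"gripper":1},{"xyz":[0,0,0],"turn":[0,0,0],"gripper":1}]' 30; python3 - <<'E'
from h import *
c=snap('wrist','wrist38'); tool(); 
E
```

```text
time_s: 31.18
tool_pos: [0.4886, -0.4265, 0.041]
tcp_rot: [0.0, 0.684, 0.729, -0.0]
wrist_force: [0.2, -0.2, 0.0]
gripper_width: 0.0232
tcp [ 0.4886 -0.4264  0.041 ] jaw 3.6 tiltfix [ 0. -0.  0.] F [-0.4  0.4  0.1] w 0.0231 t 31.2333
```

View pics/wrist38.png

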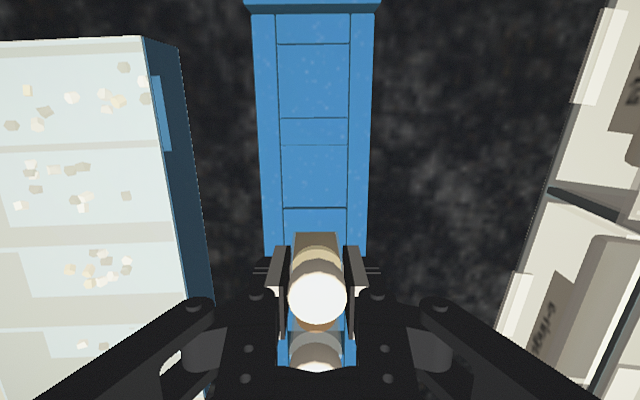

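```bash
python3 -m pendant '[{"xyz":[0,0,2.5],"turn":[0,0,0],"gripper":1},{"xyz":[0,0,3],"turn":[0,0,0],"gripper":1},{"xyz":[0,0,4],"turn":[0,0,0],"gripper":1},{"xyz":[0,1.5,3],"turn":[0,0,-7],"gripper":1},{"xyz":[0.2,2,0],"turn":[0,0,-7],"gripper":1},{"xyz":[0.2,2,0],"turn":[0,0,-7],"gripper":1},{"xyz":[0.2,2,0],"turn":[0,0,-7],"gripper":1},{"xyz":[0.2,2,0],"turn":[0,0,-7],"gripper":1}]'
python3 -m pendant '[{"xyz":[0.3,2,0],"turn":[0,0,-7],"gripper":1},{"xyz":[0.3,2,0],"turn":[0,0,-7],"gripper":1},{"xyz":[0.3,2,0],"turn":[0,0,-7],"gripper":1},{"xyz":[0.3,2,0],"turn":[0,0,-7],"gripper":1},{"xyz":[0.3,2,0],"turn":[0,0,-7],"gripper":1},{"xyz":[0.3,2,0],"turn":[0,0,-7],"gripper":1},{"xyz":[0.3,1,0],"turn":[0,0,-7],"gripper":1},{"xyz":[0.2,0,0],"turn":[0,0,-7],"gripper":1}]'; python3 - <<'E'
from h import *
c=snap('wrist'); tool(); 
E
```

```text
time_s: 31.9
tool_pos: [0.4946, -0.3305, 0.1704]
tcp_rot: [0.0, 0.876, 0.483, 0.003]
wrist_force: [0.8, 0.8, -0.3]
gripper_width: 0.0233
time_s: 32.57
tool_pos: [0.5174, -0.19, 0.1713]
tcp_rot: [0.001, 1.0, 0.005, 0.003]
wrist_force: [0.3, -1.1, -0.2]
gripper_width: 0.0232
tcp [ 0.5176 -0.1907  0.1713] jaw -89.9 tiltfix [0.17 0.31 0.  ] F [-0.4  0.1 -0.4] w 0.0234 t 32.6167
```

```bash
python3 -m pendant '[{"xyz":[0.4,0.2,-2],"turn":[0.2,0.3,-2.5],"gripper":1},{"xyz":[0,0,-2.5],"turn":[0,0,0],"gripper":1},{"xyz":[0,0,-2.5],"turn":[0.1,0.2,0],"gripper":1},{"xyz":[0,0,0],"turn":[0,0,0],"gripper":1},{"xyz":[0,0,0],"turn":[0,0,0],"gripper":1}]'; python3 - <<'E'
from h import *
c=snap('wrist','wrist39'); tool(); 
E
python3 z.py wrist39 210 130 200 200 3 w39z
```

```text
time_s: 33.03
tool_pos: [0.5225, -0.1894, 0.101]
tcp_rot: [0.0, 1.0, -0.016, 0.0]
wrist_force: [0.2, 0.4, 0.3]
gripper_width: 0.023
tcp [ 0.5223 -0.1893  0.101 ] jaw -91.8 tiltfix [0.02 0.02 0.  ] F [-0.3  0.1 -0.6] w 0.0235 t 33.0833
```

View pics/w39z.png

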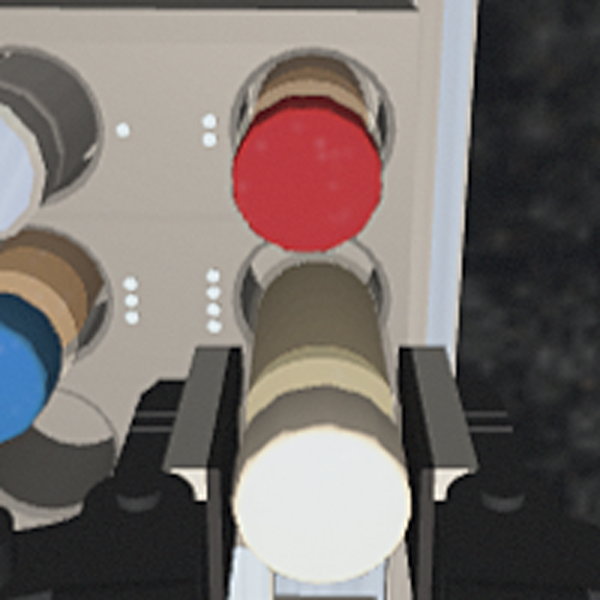

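```bash
python3 -m pendant '[{"xyz":[-0.05,0.12,-0.5],"turn":[0.1,0.1,-0.5],"gripper":1},{"xyz":[-0.03,0.05,-0.4],"turn":[0.1,0.1,0],"gripper":1},{"xyz":[0,0,0],"turn":[0,0,0],"gripper":1},{"xyz":[0,0,0],"turn":[0,0,0],"gripper":1}]'; python3 - <<'E'
from h import *
c=snap('wrist','wrist40'); tool()
E
python3 z.py wrist40 210 130 200 200 3 w40z
```

```text
time_s: 33.42
tool_pos: [0.5227, -0.1888, 0.0951]
tcp_rot: [-0.0, 1.0, -0.02, 0.001]
wrist_force: [0.2, 0.4, -0.4]
gripper_width: 0.0229
tcp [ 0.5228 -0.1888  0.0951] jaw -92.3 tiltfix [-0.    0.11  0.  ] F [-0.5 -0.8 -0.3] w 0.0235 t 33.4667
```

View pics/w40z.png

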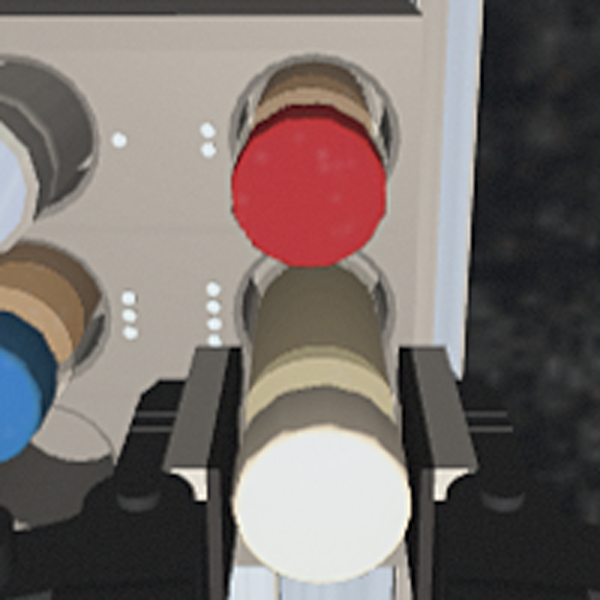

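```bash
python3 -m pendant '[{"xyz":[-0.05,0.06,-0.3],"turn":[0,0.1,0],"gripper":1},{"xyz":[0,0,-0.3],"turn":[0,0,0],"gripper":1},{"xyz":[0,0,0],"turn":[0,0,0],"gripper":1}]'; python3 - <<'E'
from h import *
c=snap('wrist','wrist41'); tool()
E
python3 z.py wrist41 210 130 200 200 3 w41z
```

```text
time_s: 33.72
tool_pos: [0.5225, -0.1883, 0.0895]
tcp_rot: [0.0, 1.0, -0.02, 0.001]
wrist_force: [-1.1, 0.3, -1.2]
gripper_width: 0.0227
tcp [ 0.5226 -0.1884  0.0897] jaw -92.2 tiltfix [0.06 0.1  0.  ] F [-0.2 -0.4 -0.4] w 0.0232 t 33.7667
```

View pics/w41z.png

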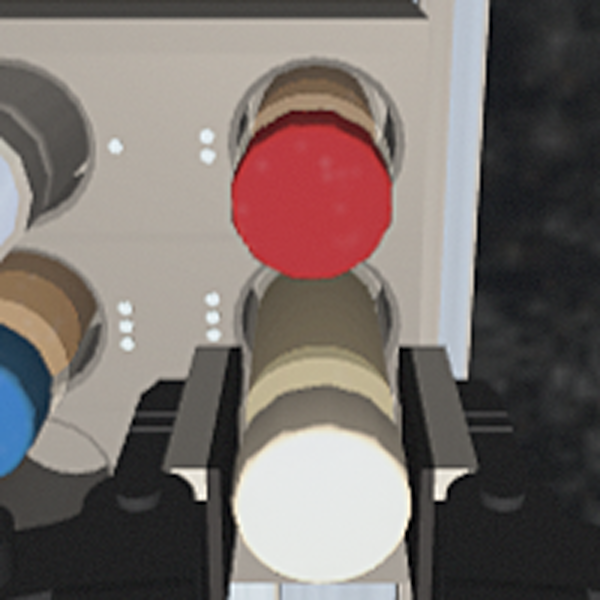

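```bash
python3 -m pendant '[{"xyz":[-0.04,0,-0.5],"turn":[0,0.1,0],"gripper":1},{"xyz":[0,0,-0.5],"turn":[0,0,0],"gripper":1},{"xyz":[0,0,0],"turn":[0,0,0],"gripper":1}]'; python3 -m pendant '[{"xyz":[0,0,-0.6],"turn":[0,0,0],"gripper":1},{"xyz":[0,0,-0.6],"turn":[0,0,0],"gripper":1},{"xyz":[0,0,0],"turn":[0,0,0],"gripper":1}]'; python3 - <<'E'
from h import *
tool(); 
E
```

```text
time_s: 34.02
tool_pos: [0.5222, -0.1884, 0.0789]
tcp_rot: [0.001, 1.0, -0.02, 0.0]
wrist_force: [0.3, -0.4, -0.3]
gripper_width: 0.0231
time_s: 34.27
tool_pos: [0.5221, -0.1883, 0.0653]
tcp_rot: [0.0, 1.0, -0.02, -0.0]
wrist_force: [0.0, 0.1, -0.9]
gripper_width: 0.0232
tcp [ 0.5221 -0.1883  0.0653] jaw -92.2 tiltfix [ 0.06 -0.02  0.  ] F [ 0.   0.1 -0.9] w 0.0232 t 34.2667
```

```bash
python3 -m pendant '[{"xyz":[0,0,0],"turn":[0,0,0],"gripper":2.8},{"xyz":[0,0,0],"turn":[0,0,0],"gripper":4},{"xyz":[0,0,0],"turn":[0,0,0],"gripper":4},{"xyz":[0,0,0],"turn":[0,0,0],"gripper":4},{"xyz":[0,0,2],"turn":[0,0,0],"gripper":4},{"xyz":[0,0,3],"turn":[0,0,0],"gripper":4},{"xyz":[0,0,4],"turn":[0,0,0],"gripper":4},{"xyz":[0,-1,4],"turn":[0,0,7],"gripper":4.5}]'; python3 -m pendant '[{"xyz":[-0.4,-3,0],"turn":[0,0,7],"gripper":4.5},{"xyz":[-0.4,-3,0],"turn":[0,0,7],"gripper":4.5},{"xyz":[-0.4,-3,0],"turn":[0,0,7],"gripper":4.5},{"xyz":[-0.4,-3,0],"turn":[0,0,7],"gripper":4.5},{"xyz":[-0.4,-3,0],"turn":[0,0,7],"gripper":4.5},{"xyz":[-0.4,-3,0],"turn":[0,0,7],"gripper":4.5},{"xyz":[-0.4,-3,0],"turn":[0,0,7],"gripper":4.5},{"xyz":[0,-3,0],"turn":[0,0,7],"gripper":4.5}]';python3 -m pendant '[{"xyz":[0,-1.5,0],"turn":[0,0,7],"gripper":4.5},{"xyz":[0,0,0],"turn":[0,0,7],"gripper":4.5},{"xyz":[0,0,0],"turn":[0,0,7],"gripper":4.5},{"xyz":[0,0,0],"turn":[0,0,7],"gripper":4.5},{"xyz":[0,0,0],"turn":[0,0,3],"gripper":4.5},{"xyz":[0,0,0],"turn":[0,0,0],"gripper":4.5},{"xyz":[0,0,0],"turn":[0,0,0],"gripper":4.5}]';  python3 - <<'E'
from h import *
c=snap('wrist','wrist42'); tool(); np.save('c42.npy',c,allow_pickle=True)
E
```

```text
time_s: 34.93
tool_pos: [0.5181, -0.195, 0.192]
tcp_rot: [-0.004, 0.999, 0.042, -0.008]
wrist_force: [0.3, -0.4, 0.3]
gripper_width: 0.0449
time_s: 35.6
tool_pos: [0.4912, -0.4424, 0.207]
tcp_rot: [0.005, 0.856, 0.516, 0.001]
wrist_force: [0.2, 0.8, 0.4]
gripper_width: 0.0452
time_s: 36.18
tool_pos: [0.4881, -0.4662, 0.2056]
tcp_rot: [0.005, 0.681, 0.732, 0.002]
wrist_force: [-0.2, -1.0, -0.8]
gripper_width: 0.0453
tcp [ 0.4881 -0.4662  0.2057] jaw 4.2 tiltfix [0.27 0.6  0.  ] F [ 1.1 -0.6 -0.5] w 0.0452 t 36.2333
```

View pics/wrist42.png

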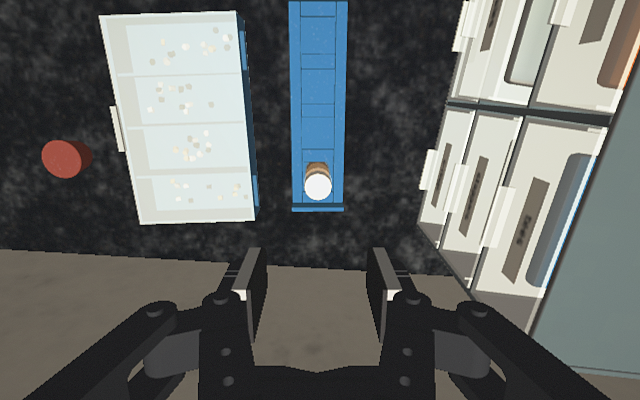

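```bash
python3 - <<'E'
from h import *
c=np.load('c42.npy',allow_pickle=True).item()
print(onz(c,318,187,.069).round(4),'wall',onz(c,100,255,0).round(3),onz(c,330,268,0).round(3))
E
python3 -m pendant '[{"xyz":[0.2,-0.1,-1],"turn":[0.3,0.6,-0.5],"gripper":4.5},{"xyz":[0,0,-3],"turn":[0,0,0],"gripper":4.5},{"xyz":[0,0,-3],"turn":[0,0,0],"gripper":4.5},{"xyz":[0,0,-3.5],"turn":[0.2,0.2,0],"gripper":4.5},{"xyz":[0,0,0],"turn":[0,0,0],"gripper":4.5},{"xyz":[0,0,0],"turn":[0,0,0],"gripper":4.5}]'; python3 - <<'E'
from h import *
c=snap('wrist','wrist43'); tool()
E
```

```text
[ 0.4915 -0.4684  0.069 ] wall [ 0.26  -0.582  0.   ] [ 0.514 -0.581  0.   ]
time_s: 36.73
tool_pos: [0.4911, -0.4667, 0.0972]
tcp_rot: [-0.002, 0.688, 0.726, -0.001]
wrist_force: [0.4, 0.8, 0.6]
gripper_width: 0.045
tcp [ 0.4908 -0.4664  0.0967] jaw 3.1 tiltfix [-0.14 -0.25 -0.  ] F [-0.2  0.6 -1.2] w 0.0448 t 36.7833
```

View pics/wrist43.png

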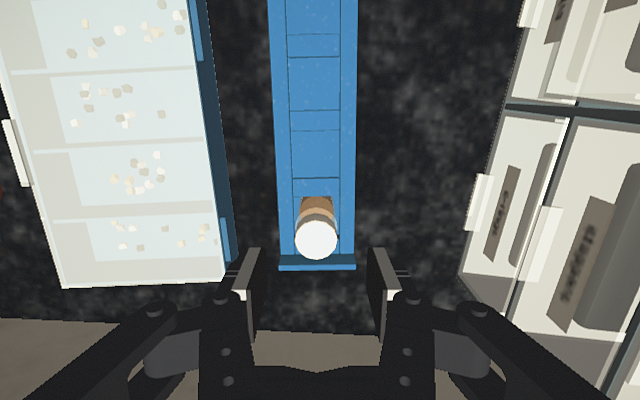

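```bash
python3 -m pendant '[{"xyz":[-0.2,0.15,-2.5],"turn":[0.2,0,0.5],"gripper":4.5},{"xyz":[-0.2,0.15,-2.2],"turn":[0.3,0.2,0],"gripper":4.5},{"xyz":[0,0,-0.5],"turn":[0,0,0],"gripper":4.5},{"xyz":[0,0,0],"turn":[0,0,0],"gripper":4.5},{"xyz":[0,0,0],"turn":[0,0,0],"gripper":4.5}]'; python3 - <<'E'
from h import *
c=snap('wrist','wrist44'); tool(); print(onz(c,317,280,.069))
E
```

```text
time_s: 37.2
tool_pos: [0.49, -0.467, 0.0535]
tcp_rot: [0.001, 0.685, 0.729, -0.0]
wrist_force: [0.6, 0.2, -0.2]
gripper_width: 0.0451
tcp [ 0.4902 -0.4672  0.0539] jaw 3.5 tiltfix [0.12 0.09 0.  ] F [-0.3 -0.5  0.6] w 0.0452 t 37.25
[ 0.49063669 -0.46662494  0.069     ]
```

View pics/wrist44.png

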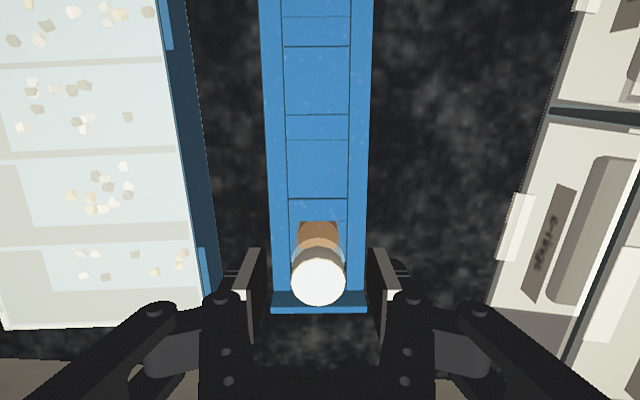

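```bash
python3 -m pendant '[{"xyz":[0,0.05,-0.6],"turn":[0.2,0.1,0],"gripper":4.5},{"xyz":[0,0.05,-0.5],"turn":[0.1,0.1,0],"gripper":4.5},{"xyz":[0,0,-0.2],"turn":[0,0,0],"gripper":4.5},{"xyz":[0,0,0],"turn":[0,0,0],"gripper":4.5}]'; python3 - <<'E'
from h import *
tool(); 
E
```

```text
time_s: 37.58
tool_pos: [0.4915, -0.4676, 0.0443]
tcp_rot: [0.001, 0.685, 0.729, -0.0]
wrist_force: [-0.8, 0.7, -0.1]
gripper_width: 0.0452
tcp [ 0.4915 -0.4676  0.0443] jaw 3.5 tiltfix [0.12 0.11 0.  ] F [-0.8  0.7 -0.1] w 0.0452 t 37.5833
```

```bash
python3 -m pendant '[{"xyz":[-0.08,0.04,-0.35],"turn":[0.1,0.1,0],"gripper":4},{"xyz":[0,0,0],"turn":[0,0,0],"gripper":3},{"xyz":[0,0,0],"turn":[0,0,0],"gripper":1},{"xyz":[0,0,0],"turn":[0,0,0],"gripper":1},{"xyz":[0,0,0],"turn":[0,0,0],"gripper":1},{"xyz":[0,0,0],"turn":[0,0,0],"gripper":1}]' 30; python3 - <<'E'
from h import *
c=snap('wrist','wrist45'); tool(); 
E
```

```text
time_s: 38.08
tool_pos: [0.4908, -0.4674, 0.0411]
tcp_rot: [0.001, 0.685, 0.729, -0.0]
wrist_force: [0.7, -0.4, 0.1]
gripper_width: 0.0233
tcp [ 0.4908 -0.4674  0.041 ] jaw 3.5 tiltfix [0.05 0.03 0.  ] F [ 0.5  0.  -0.9] w 0.0233 t 38.1333
```

View pics/wrist45.png

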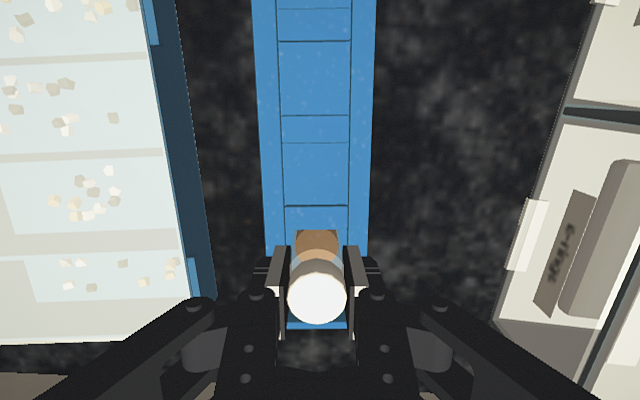

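```bash
python3 -m pendant '[{"xyz":[0,0,2.5],"turn":[0,0,0],"gripper":1},{"xyz":[0,0,3],"turn":[0,0,0],"gripper":1},{"xyz":[0,0,4],"turn":[0,0,0],"gripper":1},{"xyz":[0,2,3],"turn":[0,0,-7],"gripper":1},{"xyz":[0,2.7,0],"turn":[0,0,-7],"gripper":1},{"xyz":[0,2.7,0],"turn":[0,0,-7],"gripper":1},{"xyz":[0,2.7,0],"turn":[0,0,-7],"gripper":1},{"xyz":[0,2.7,0],"turn":[0,0,-7],"gripper":1}]'
python3 -m pendant '[{"xyz":[0,2.7,0],"turn":[0,0,-7],"gripper":1},{"xyz":[0,2.7,0],"turn":[0,0,-7],"gripper":1},{"xyz":[0,2.7,0],"turn":[0,0,-7],"gripper":1},{"xyz":[0,2.7,0],"turn":[0,0,-7],"gripper":1},{"xyz":[0,2.7,0],"turn":[0,0,-7],"gripper":1},{"xyz":[0,2.7,0],"turn":[0,0,-7],"gripper":1},{"xyz":[0,2.7,0],"turn":[0,0,-7],"gripper":1},{"xyz":[0,1,0],"turn":[0,0,-7],"gripper":1}]'; python3 - <<'E'
from h import *
c=snap('wrist'); tool(); 
E
```

```text
time_s: 38.8
tool_pos: [0.4882, -0.3385, 0.1695]
tcp_rot: [0.001, 0.876, 0.482, 0.003]
wrist_force: [0.5, -0.2, -0.4]
gripper_width: 0.0233
time_s: 39.47
tool_pos: [0.4857, -0.1271, 0.1705]
tcp_rot: [0.002, 1.0, 0.004, 0.002]
wrist_force: [-0.1, -0.6, 0.0]
gripper_width: 0.0232
tcp [ 0.4858 -0.1265  0.1706] jaw -90.0 tiltfix [0.21 0.26 0.  ] F [ 0.1  2.2 -0.6] w 0.0232 t 39.5167
```

```bash
python3 -m pendant '[{"xyz":[0.35,-0.6,-2],"turn":[0.2,0.3,-2.4],"gripper":1},{"xyz":[0,0,-2.5],"turn":[0,0,0],"gripper":1},{"xyz":[0,0,-2.2],"turn":[0.1,0.2,0],"gripper":1},{"xyz":[0,0,0],"turn":[0,0,0],"gripper":1},{"xyz":[0,0,0],"turn":[0,0,0],"gripper":1}]'; python3 - <<'E'
from h import *
c=snap('wrist','wrist46'); tool(); 
E
python3 z.py wrist46 210 130 200 200 3 w46z
```

```text
time_s: 39.93
tool_pos: [0.4905, -0.1332, 0.1036]
tcp_rot: [0.001, 1.0, -0.016, 0.0]
wrist_force: [-0.3, -1.1, 0.0]
gripper_width: 0.0232
tcp [ 0.4904 -0.1332  0.1037] jaw -91.8 tiltfix [0.09 0.02 0.  ] F [-0.3 -0.  -1.3] w 0.0233 t 39.9833
```

View pics/w46z.png

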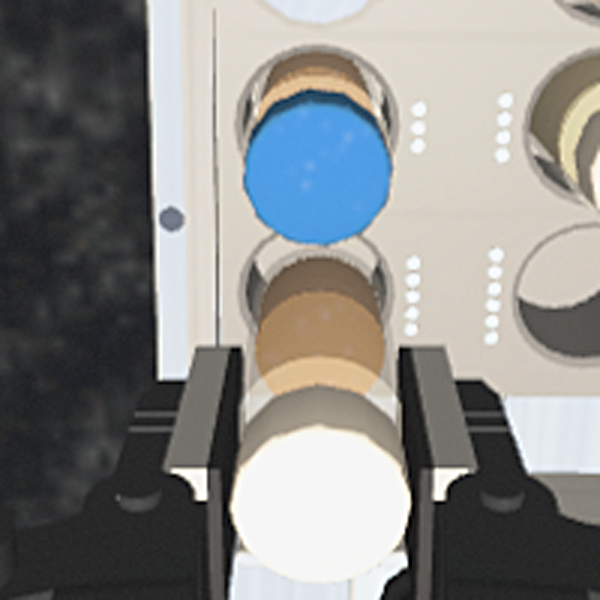

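```bash
python3 -m pendant '[{"xyz":[-0.18,0.12,-0.5],"turn":[0.1,0.1,-0.5],"gripper":1},{"xyz":[-0.03,0.05,-0.5],"turn":[0.1,0.1,0],"gripper":1},{"xyz":[0,0,0],"turn":[0,0,0],"gripper":1},{"xyz":[0,0,0],"turn":[0,0,0],"gripper":1}]'; python3 - <<'E'
from h import *
c=snap('wrist','wrist47'); tool()
E
python3 z.py wrist47 210 130 200 200 3 w47z
```

```text
time_s: 40.32
tool_pos: [0.4894, -0.1326, 0.0961]
tcp_rot: [0.0, 1.0, -0.02, 0.001]
wrist_force: [-0.6, -0.9, -0.3]
gripper_width: 0.0231
tcp [ 0.4894 -0.1326  0.0961] jaw -92.3 tiltfix [0.04 0.1  0.  ] F [0.1 0.4 0.2] w 0.0230 t 40.3667
```

View pics/w47z.png

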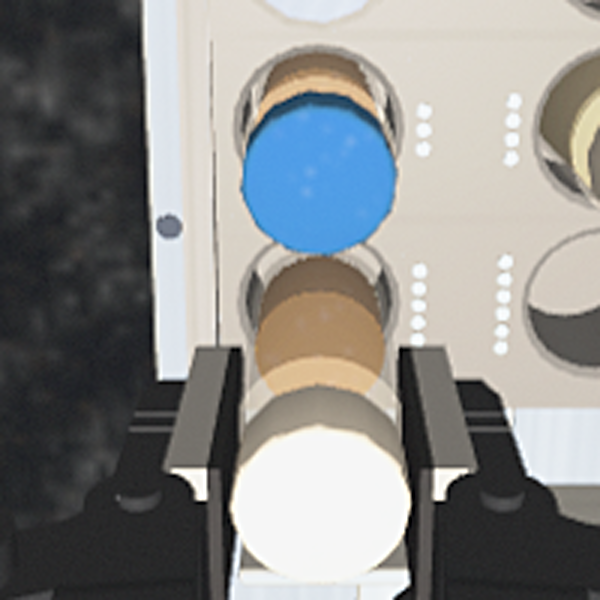

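```bash
python3 -m pendant '[{"xyz":[-0.04,0.1,-0.3],"turn":[0,0.1,0],"gripper":1},{"xyz":[0,0,-0.3],"turn":[0,0,0],"gripper":1},{"xyz":[0,0,0],"turn":[0,0,0],"gripper":1}]'; python3 - <<'E'
from h import *
c=snap('wrist','wrist48'); tool()
E
python3 z.py wrist48 210 130 200 200 3 w48z
```

```text
time_s: 40.62
tool_pos: [0.4893, -0.1317, 0.0904]
tcp_rot: [0.001, 1.0, -0.02, 0.001]
wrist_force: [-0.4, 0.1, -1.5]
gripper_width: 0.0229
tcp [ 0.4894 -0.1317  0.0906] jaw -92.3 tiltfix [0.09 0.08 0.  ] F [-0.3  0.   0. ] w 0.0231 t 40.6667
```

View pics/w48z.png

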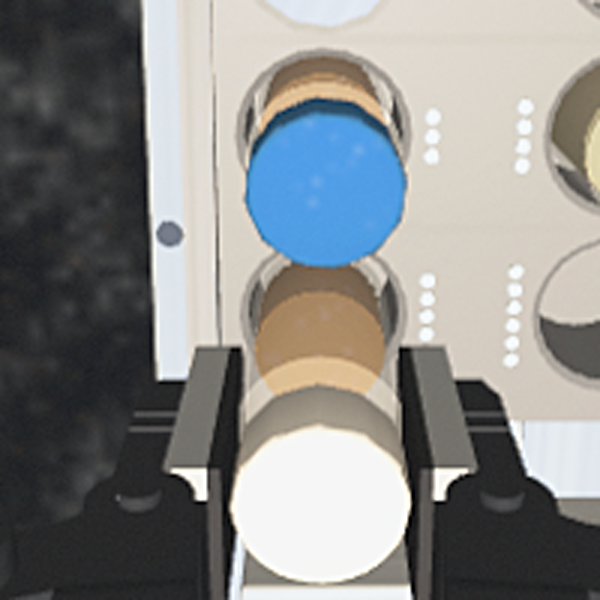

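```bash
python3 -m pendant '[{"xyz":[-0.04,0,-0.5],"turn":[0,0.1,0],"gripper":1},{"xyz":[0,0,-0.5],"turn":[0,0,0],"gripper":1},{"xyz":[0,0,0],"turn":[0,0,0],"gripper":1}]'; python3 -m pendant '[{"xyz":[0,-0.03,-0.6],"turn":[0,0,0],"gripper":1},{"xyz":[0,-0.03,-0.6],"turn":[0,0,0],"gripper":1},{"xyz":[0,0,0],"turn":[0,0,0],"gripper":1}]'; python3 - <<'E'
from h import *
tool(); 
E
```

```text
time_s: 40.92
tool_pos: [0.489, -0.1317, 0.0798]
tcp_rot: [0.001, 1.0, -0.02, -0.0]
wrist_force: [-0.8, -0.5, -0.4]
gripper_width: 0.0233
time_s: 41.17
tool_pos: [0.4889, -0.1323, 0.0662]
tcp_rot: [0.001, 1.0, -0.02, -0.0]
wrist_force: [0.1, -0.1, -0.7]
gripper_width: 0.023
tcp [ 0.4889 -0.1323  0.0662] jaw -92.3 tiltfix [ 0.09 -0.03  0.  ] F [ 0.1 -0.1 -0.7] w 0.0230 t 41.1667
```

Release, rise and look over the sled.

```bash
python3 -m pendant '[{"xyz":[0,0,-0.1],"turn":[0,0,0],"gripper":2.8},{"xyz":[0,0,0],"turn":[0,0,0],"gripper":4},{"xyz":[0,0,0],"turn":[0,0,0],"gripper":4},{"xyz":[0,0,0],"turn":[0,0,0],"gripper":4},{"xyz":[0,0,2],"turn":[0,0,0],"gripper":4},{"xyz":[0,0,3],"turn":[0,0,0],"gripper":4},{"xyz":[-1,-0.5,4],"turn":[0,0,0],"gripper":5},{"xyz":[-3,-1,3],"turn":[0,0,0],"gripper":6}]'; python3 -m pendant '[{"xyz":[-2,-0.7,0],"turn":[0,0,0],"gripper":6},{"xyz":[0,0,0],"turn":[0,0,0],"gripper":6},{"xyz":[0,0,0],"turn":[0,0,0],"gripper":6}]';  python3 - <<'E'
from h import *
c=snap('wrist','wrist49'); tool(); np.save('c49.npy',c,allow_pickle=True)
E
python3 z.py wrist49 180 0 270 260 2.3 w49z
```

```text
time_s: 41.83
tool_pos: [0.4491, -0.1452, 0.1826]
tcp_rot: [-0.002, 1.0, -0.019, -0.005]
wrist_force: [-1.3, -0.2, 0.3]
gripper_width: 0.0593
time_s: 42.08
tool_pos: [0.4275, -0.1543, 0.1899]
tcp_rot: [0.002, 1.0, -0.019, 0.0]
wrist_force: [0.2, 0.5, 1.1]
gripper_width: 0.0597
tcp [ 0.4275 -0.1541  0.1895] jaw -92.2 tiltfix [ 0.19 -0.04  0.  ] F [ 1.2 -0.2  0.6] w 0.0599 t 42.1333
```

View pics/w49z.png

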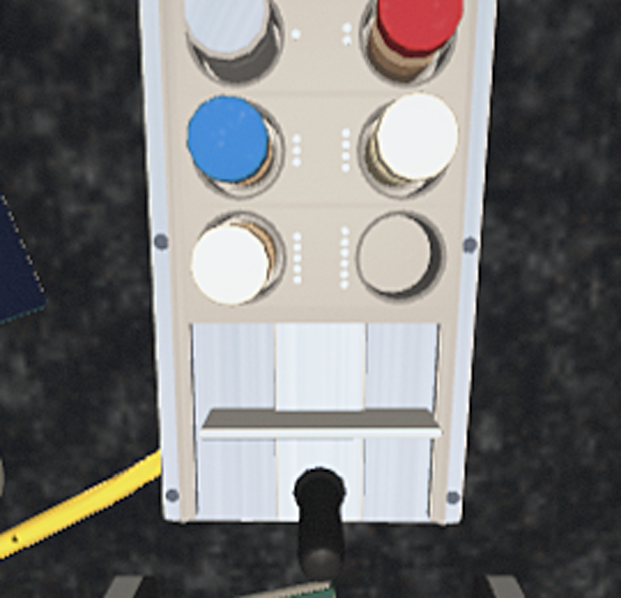

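```bash
python3 - <<'E'
from h import *
c=np.load('c49.npy',allow_pickle=True).item()
print(onz(c,180+321/2.3,555/2.3,.099))
E
python3 -m pendant '[{"xyz":[-2,-0.1,-2],"turn":[0.2,0,-0.2],"gripper":6},{"xyz":[-1.3,0,-2],"turn":[0,0,0],"gripper":6},{"xyz":[0,0,0],"turn":[0,0,0],"gripper":6},{"xyz":[0,0,0],"turn":[0,0,0],"gripper":6}]';  python3 - <<'E'
from h import *
c=snap('wrist','wrist50'); tool(); np.save('c50.npy',c,allow_pickle=True)
E
```

```text
[ 0.3979249  -0.15616318  0.099     ]
time_s: 42.47
tool_pos: [0.396, -0.1546, 0.1477]
tcp_rot: [-0.0, 1.0, -0.02, -0.0]
wrist_force: [0.6, -0.1, 0.4]
gripper_width: 0.06
tcp [ 0.396  -0.1545  0.1477] jaw -92.3 tiltfix [-0.06 -0.01 -0.  ] F [ 0.3  0.4 -0. ] w 0.0597 t 42.5167
```

View pics/wrist50.png

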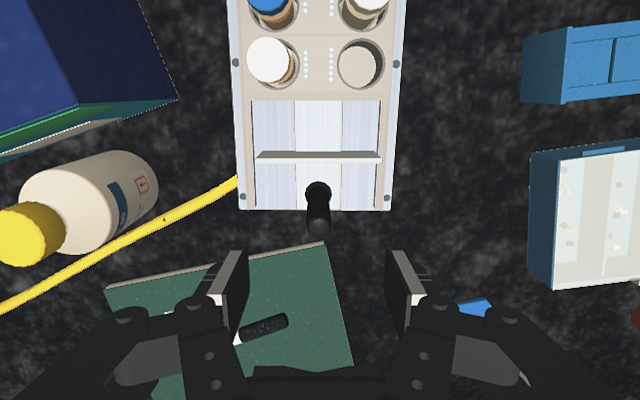

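```bash
python3 -m pendant '[{"xyz":[0,-0.1,-2.5],"turn":[0,0,0],"gripper":6},{"xyz":[0,0,-2.5],"turn":[0.1,0.1,0],"gripper":6},{"xyz":[0,0,-2],"turn":[0.1,0.1,0],"gripper":6},{"xyz":[0,0,0],"turn":[0,0,0],"gripper":6},{"xyz":[0,0,0],"turn":[0,0,0],"gripper":6}]';  python3 - <<'E'
from h import *
c=snap('wrist','wrist51'); tool()
E
```

```text
time_s: 42.93
tool_pos: [0.4031, -0.1574, 0.0792]
tcp_rot: [0.0, 1.0, -0.019, 0.002]
wrist_force: [-0.4, -0.5, 0.3]
gripper_width: 0.06
tcp [ 0.4031 -0.1575  0.0794] jaw -92.1 tiltfix [0.08 0.27 0.  ] F [-0.1 -0.  -0.1] w 0.0601 t 42.9833
```

View pics/wrist51.png

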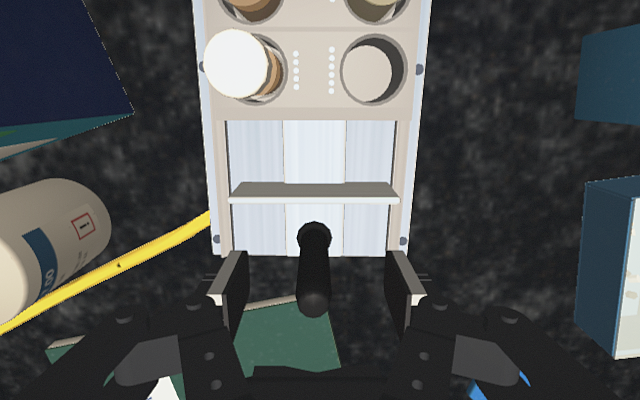

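```bash
python3 -m pendant '[{"xyz":[-0.8,0.15,-0.8],"turn":[0.1,0.3,0],"gripper":6},{"xyz":[-0.05,0,-0.1],"turn":[0,0,0],"gripper":6},{"xyz":[0,0,0],"turn":[0,0,0],"gripper":6}]';  python3 - <<'E'
from h import *
tool()
E
```

```text
time_s: 43.23
tool_pos: [0.3957, -0.1566, 0.0724]
tcp_rot: [0.001, 1.0, -0.018, 0.002]
wrist_force: [-0.7, -0.1, -0.6]
gripper_width: 0.0601
tcp [ 0.3957 -0.1566  0.0724] jaw -92.1 tiltfix [0.16 0.2  0.  ] F [-0.7 -0.1 -0.6] w 0.0601 t 43.2333
```

```bash
python3 -m pendant '[{"xyz":[0,0.05,-0.2],"turn":[0.1,0.2,0],"gripper":3},{"xyz":[0,0,0],"turn":[0,0,0],"gripper":2},{"xyz":[0,0,0],"turn":[0,0,0],"gripper":0.5},{"xyz":[0,0,0],"turn":[0,0,0],"gripper":0.5},{"xyz":[0,0,0],"turn":[0,0,0],"gripper":0.5},{"xyz":[0,0,0],"turn":[0,0,0],"gripper":0.5}]' 60;  python3 - <<'E'
from h import *
c=snap('wrist','wrist52');tool()
E
```

```text
time_s: 43.73
tool_pos: [0.396, -0.1562, 0.0718]
tcp_rot: [0.001, 1.0, -0.018, 0.001]
wrist_force: [-0.8, -0.4, -2.2]
gripper_width: 0.014
tcp [ 0.3961 -0.1562  0.0717] jaw -92.1 tiltfix [0.12 0.09 0.  ] F [ 0.6  0.3 -0.6] w 0.0142 t 43.7833
```

View pics/wrist52.png

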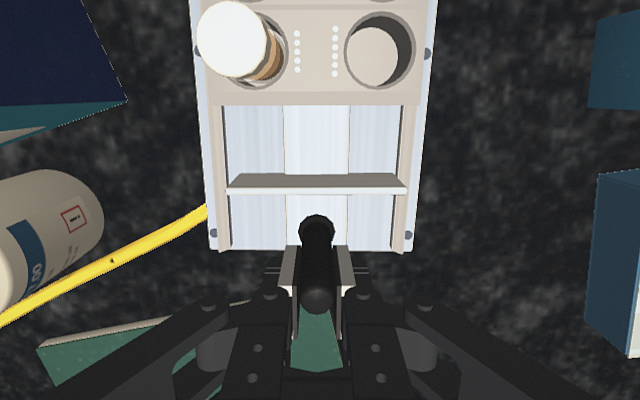

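```bash
python3 -m pendant '[{"xyz":[0.8,-0.04,0],"turn":[0.1,0.1,0],"gripper":0.5},{"xyz":[1.2,-0.05,0],"turn":[0,0,0],"gripper":0.5},{"xyz":[1.2,-0.05,0],"turn":[0,0,0],"gripper":0.5},{"xyz":[1.2,-0.05,0],"turn":[0,0,0],"gripper":0.5},{"xyz":[1.2,-0.05,0],"turn":[0,0,0],"gripper":0.5},{"xyz":[0.8,-0.04,0],"turn":[0,0,0],"gripper":0.5},{"xyz":[0,0,0],"turn":[0,0,0],"gripper":0.5}]';  python3 - <<'E'
from h import *
c=snap('wrist','wrist53');tool()
E
```

```text
time_s: 44.37
tool_pos: [0.4536, -0.1567, 0.0717]
tcp_rot: [-0.002, 1.0, -0.017, -0.012]
wrist_force: [2.2, 0.1, 0.6]
gripper_width: 0.0142
tcp [ 0.4536 -0.1567  0.0717] jaw -92.0 tiltfix [-0.27 -1.25 -0.  ] F [0.  2.1 0.9] w 0.0139 t 44.4167
```

View pics/wrist53.png

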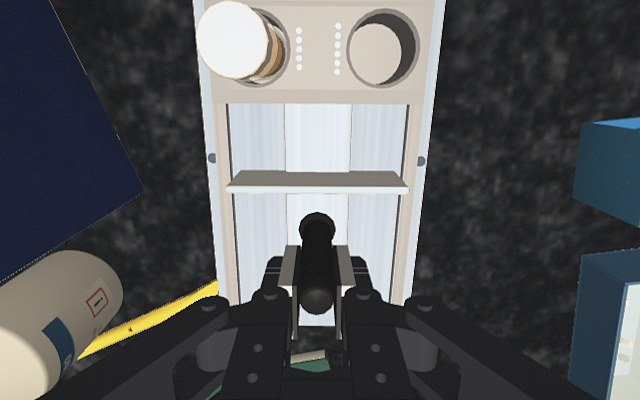

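```bash
python3 -m pendant '[{"xyz":[0.4,-0.15,0],"turn":[-0.2,-0.8,0],"gripper":0.5},{"xyz":[0.8,-0.1,0],"turn":[0,-0.3,0],"gripper":0.5},{"xyz":[1,-0.07,0],"turn":[0,0,0],"gripper":0.5},{"xyz":[1,-0.07,0],"turn":[0,0,0],"gripper":0.5},{"xyz":[0.8,-0.06,0],"turn":[0,0,0],"gripper":0.5},{"xyz":[0,0,0],"turn":[0,0,0],"gripper":0.5}]';  python3 - <<'E'
from h import *
c=snap('wrist','wrist54');tool()
E
```

```text
time_s: 44.92
tool_pos: [0.4744, -0.1556, 0.0716]
tcp_rot: [-0.007, 1.0, -0.016, -0.025]
wrist_force: [3.7, -1.1, -0.6]
gripper_width: 0.0142
tcp [ 0.4744 -0.1557  0.0716] jaw -91.8 tiltfix [-0.78 -2.75 -0.  ] F [-0.1  0.3  0. ] w 0.0140 t 44.9667
```

View pics/wrist54.png

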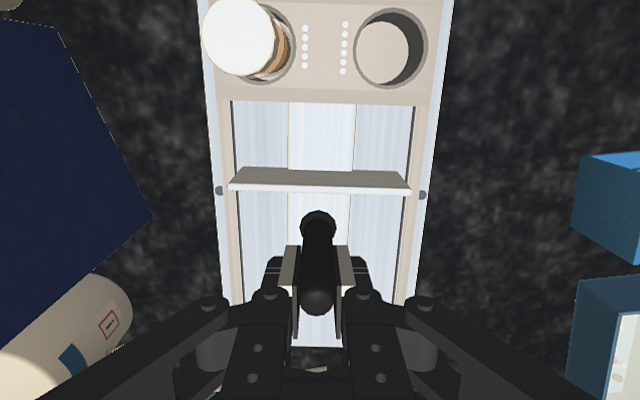

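```bash
python3 -m pendant '[{"xyz":[0,-0.3,0],"turn":[-0.8,-2.7,0],"gripper":0.5},{"xyz":[0,-0.2,0],"turn":[-0.5,-1.5,0],"gripper":0.5},{"xyz":[0,0,0],"turn":[0,0,0],"gripper":0.5}]';  python3 - <<'E'
from h import *
c=snap('wrist','wrist55');tool(); c=snap('top','top55'); snap('scene','scene55')
E
python3 z.py top55 300 110 180 160 3.75 t55z
python3 z.py scene55 250 110 180 140 4.2 s55z
```

```text
time_s: 45.22
tool_pos: [0.4744, -0.1592, 0.0715]
tcp_rot: [0.003, 1.0, -0.016, 0.014]
wrist_force: [0.4, -2.4, -3.6]
gripper_width: 0.014
tcp [ 0.4743 -0.1592  0.0715] jaw -91.8 tiltfix [0.35 1.56 0.  ] F [0.7 0.2 0.1] w 0.0137 t 45.2667
```

View pics/t55z.png

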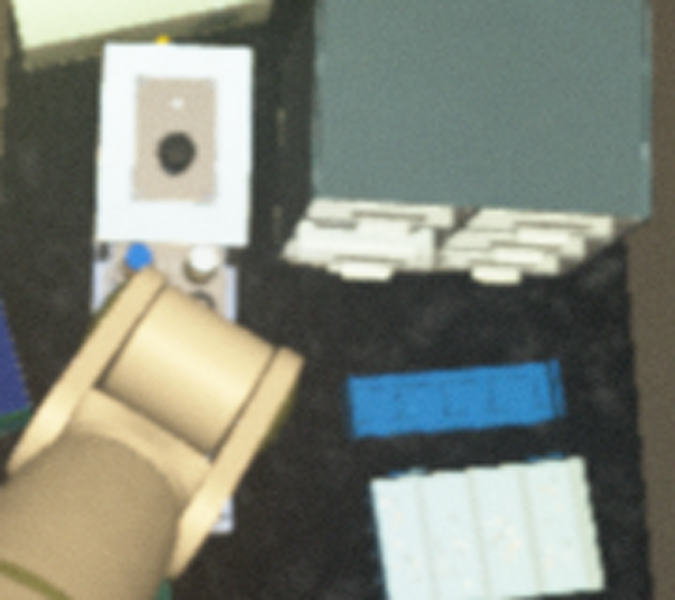

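View pics/s55z.png

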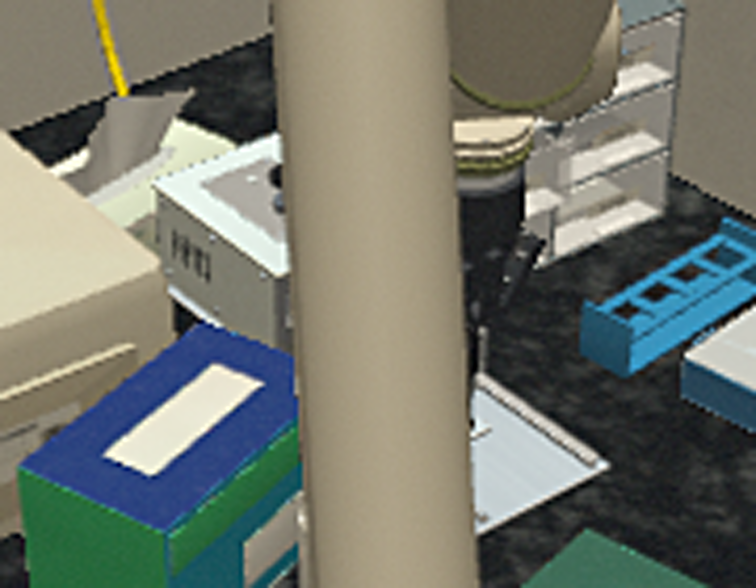

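View pics/wrist55.png

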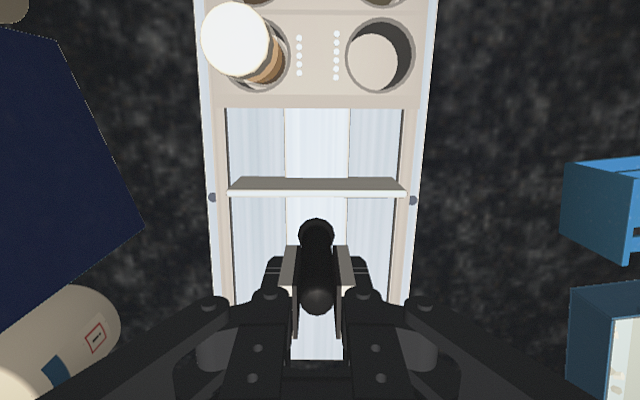

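```bash
python3 -m pendant '[{"xyz":[1,-0.08,0],"turn":[0,0,0],"gripper":0.5},{"xyz":[1.5,-0.1,0],"turn":[-0.1,-0.3,0],"gripper":0.5},{"xyz":[1.5,-0.1,0],"turn":[-0.1,-0.4,0],"gripper":0.5}]';  python3 - <<'E'
from h import *
tool();c=snap('wrist','wrist56')
E
```

```text
time_s: 45.62
tool_pos: [0.5058, -0.1604, 0.0714]
tcp_rot: [0.002, 1.0, -0.015, 0.007]
wrist_force: [-12.0, 0.6, 8.1]
gripper_width: 0.0144
tcp [ 0.5058 -0.1604  0.0714] jaw -91.7 tiltfix [0.24 0.83 0.  ] F [-12.    0.6   8.1] w 0.0144 t 45.6167
```

View pics/wrist56.png

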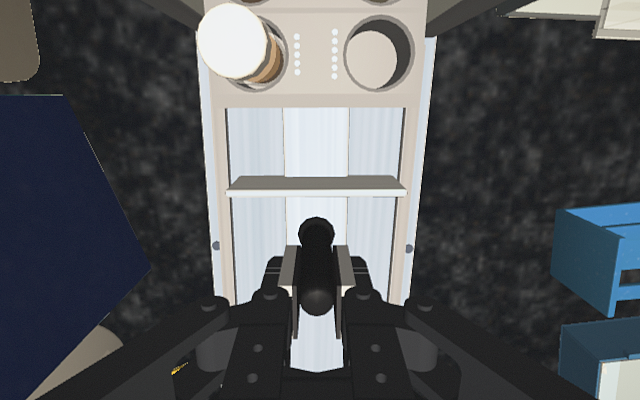

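```bash
python3 -m pendant '[{"xyz":[1.3,-0.08,0],"turn":[0,0,0],"gripper":0.5},{"xyz":[1.5,-0.1,0],"turn":[0,-0.2,0],"gripper":0.5},{"xyz":[1.5,-0.1,0],"turn":[0,-0.2,0],"gripper":0.5}]';  python3 - <<'E'
from h import *
tool();c=snap('wrist','wrist57');tool()
E
```

```text
time_s: 45.92
tool_pos: [0.5445, -0.1627, 0.0714]
tcp_rot: [0.001, 1.0, -0.014, 0.002]
wrist_force: [-11.6, 0.6, 8.0]
gripper_width: 0.0141
tcp [ 0.5445 -0.1627  0.0714] jaw -91.7 tiltfix [0.12 0.27 0.  ] F [-11.6   0.6   8. ] w 0.0141 t 45.9167
tcp [ 0.5476 -0.1632  0.0715] jaw -91.7 tiltfix [0.17 0.52 0.  ] F [-0.7 -0.3  2.3] w 0.0138 t 45.9667
```

View pics/wrist57.png

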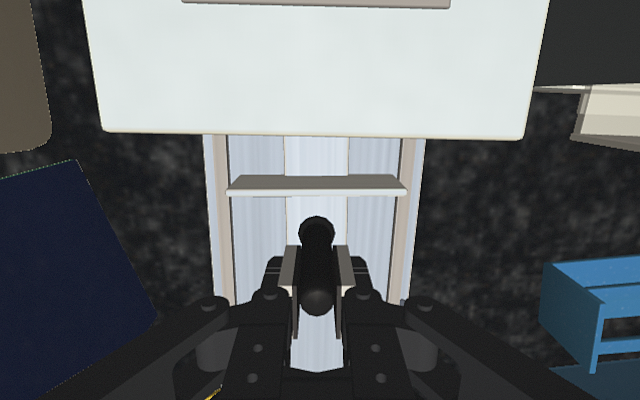

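```bash
python3 -m pendant '[{"xyz":[1.2,-0.06,0],"turn":[0,0,0],"gripper":0.5},{"xyz":[1.2,-0.06,0],"turn":[0,-0.1,0],"gripper":0.5}]';  python3 -m pendant '[{"xyz":[0.8,-0.04,0],"turn":[0,-0.1,0],"gripper":0.5},{"xyz":[0.6,-0.03,0],"turn":[0,-0.1,0],"gripper":0.5}]'; python3 -m pendant '[{"xyz":[0.6,-0.03,0],"turn":[0,-0.1,0],"gripper":0.5}]'
```

```text
time_s: 46.13
tool_pos: [0.5674, -0.1641, 0.0714]
tcp_rot: [0.001, 1.0, -0.014, -0.0]
wrist_force: [-12.4, -0.4, 7.6]
gripper_width: 0.0141
time_s: 46.3
tool_pos: [0.579, -0.1649, 0.0714]
tcp_rot: [0.001, 1.0, -0.014, -0.003]
wrist_force: [-12.3, 0.2, 7.9]
gripper_width: 0.0138
time_s: 46.38
tool_pos: [0.5834, -0.1653, 0.0714]
tcp_rot: [0.001, 1.0, -0.014, -0.004]
wrist_force: [-10.7, -0.5, 7.3]
gripper_width: 0.0143
```

```bash
python3 -m pendant '[{"xyz":[0.5,-0.02,0],"turn":[0,-0.1,0],"gripper":0.5}]'; python3 -m pendant '[{"xyz":[0.5,-0.02,0],"turn":[0,-0.1,0],"gripper":0.5}]'
```

```text
time_s: 46.47
tool_pos: [0.5871, -0.1655, 0.0714]
tcp_rot: [0.001, 1.0, -0.013, -0.005]
wrist_force: [-8.6, 0.1, 4.3]
gripper_width: 0.0138
time_s: 46.55
tool_pos: [0.5888, -0.1655, 0.0713]
tcp_rot: [0.0, 1.0, -0.013, -0.009]
wrist_force: [-33.3, -0.4, 19.5]
gripper_width: 0.0142
```

```bash
python3 -m pendant '[{"xyz":[0.2,0,0],"turn":[0,0,0],"gripper":0.5}]'; python3 -m pendant '[{"xyz":[0,0,0],"turn":[0,0,0],"gripper":0.5}]'; python3 - <<'E'
from h import *
c=snap('wrist','wrist58');tool()
E
```

```text
time_s: 46.63
tool_pos: [0.5886, -0.1655, 0.0714]
tcp_rot: [-0.0, 1.0, -0.013, -0.012]
wrist_force: [-9.5, 0.8, 6.3]
gripper_width: 0.0141
time_s: 46.72
tool_pos: [0.5883, -0.1656, 0.0715]
tcp_rot: [0.0, 1.0, -0.013, -0.012]
wrist_force: [3.1, 0.0, -1.2]
gripper_width: 0.0136
tcp [ 0.5884 -0.1657  0.0715] jaw -91.5 tiltfix [-0.01 -1.4  -0.  ] F [-2.9 -0.5  0.4] w 0.0139 t 46.7667
```

View pics/wrist58.png

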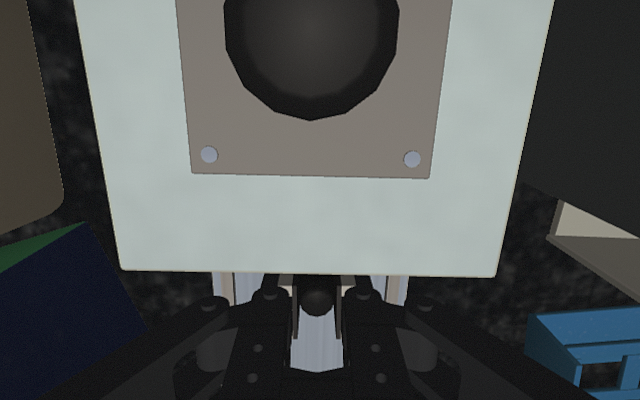

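```bash
python3 -m pendant '[{"xyz":[0.5,0,0],"turn":[0,-0.5,0],"gripper":0.5}]'; python3 -m pendant '[{"xyz":[0.4,0,0],"turn":[0,0,0],"gripper":0.5}]'; python3 -m pendant '[{"xyz":[0,0,0],"turn":[0,0,0],"gripper":0.5},{"xyz":[0,0,0],"turn":[0,0,0],"gripper":0.5}]'
```

```text
time_s: 46.85
tool_pos: [0.5888, -0.1652, 0.0713]
tcp_rot: [-0.001, 1.0, -0.013, -0.014]
wrist_force: [-43.4, 0.8, 24.6]
gripper_width: 0.0141
time_s: 46.93
tool_pos: [0.5886, -0.1651, 0.0714]
tcp_rot: [-0.001, 1.0, -0.013, -0.019]
wrist_force: [-21.8, -0.5, 13.0]
gripper_width: 0.0142
time_s: 47.1
tool_pos: [0.588, -0.1653, 0.0717]
tcp_rot: [-0.001, 1.0, -0.013, -0.019]
wrist_force: [-1.9, 1.1, 1.8]
gripper_width: 0.0141
```

```bash
python3 -m pendant '[{"xyz":[0,0,0],"turn":[0,0,0],"gripper":3},{"xyz":[0,0,0],"turn":[0,0,0],"gripper":6},{"xyz":[0,0,0],"turn":[0,0,0],"gripper":6},{"xyz":[0,0,0],"turn":[0,0,0],"gripper":6},{"xyz":[-0.2,0,2],"turn":[0,0,0],"gripper":6},{"xyz":[-0.2,0,2.5],"turn":[0,-1,0],"gripper":6},{"xyz":[-2,0,3],"turn":[0,-1,0],"gripper":6},{"xyz":[-2,0,3],"turn":[0,0,0],"gripper":6}]'; python3 -m pendant '[{"xyz":[0,0,2],"turn":[0,0,0],"gripper":6},{"xyz":[0,0,0],"turn":[0,0,0],"gripper":6},{"xyz":[0,0,0],"turn":[0,0,0],"gripper":6}]'; python3 - <<'E'
from h import *
c=snap('wrist','wrist59');tool();np.save('c59.npy',c,allow_pickle=True);snap('scene','scene59')
E
python3 z.py scene59 270 130 110 90 7 s59z
```

```text
time_s: 47.77
tool_pos: [0.5437, -0.1639, 0.1714]
tcp_rot: [-0.004, 1.0, -0.012, -0.006]
wrist_force: [0.8, -0.7, 0.7]
gripper_width: 0.0599
time_s: 48.02
tool_pos: [0.5427, -0.1645, 0.1988]
tcp_rot: [-0.002, 1.0, -0.012, -0.001]
wrist_force: [-0.1, -0.5, -0.6]
gripper_width: 0.0601
tcp [ 0.5429 -0.1645  0.1988] jaw -91.4 tiltfix [-0.22 -0.13 -0.  ] F [ 0.3 -0.8  0.4] w 0.0600 t 48.0667
```

View pics/wrist59.png

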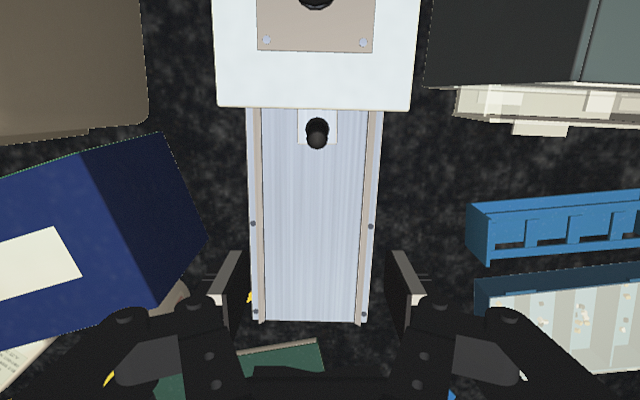

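View pics/s59z.png

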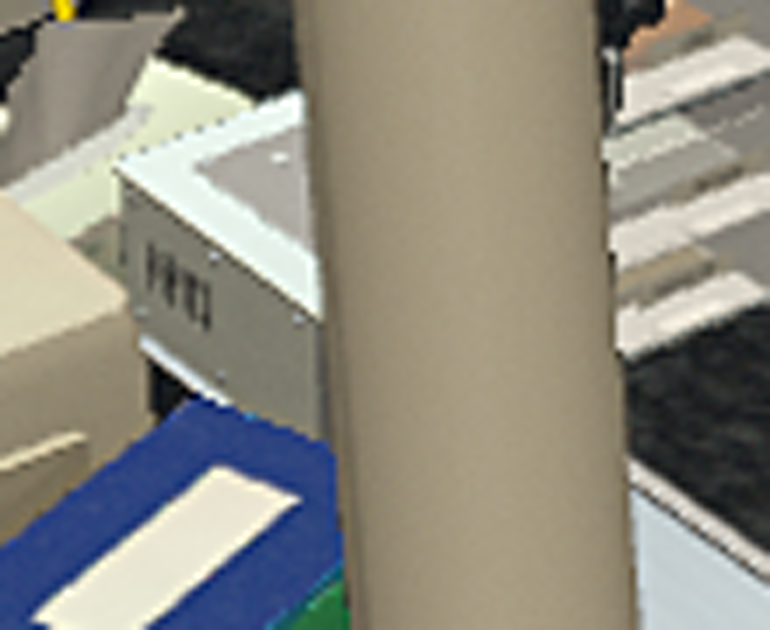

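```bash
python3 -m pendant '[{"xyz":[-2.8,-3,0.6],"turn":[0,0,0],"gripper":4},{"xyz":[-2.8,-3,0.6],"turn":[0,0,0],"gripper":2},{"xyz":[-2.8,-3,0.6],"turn":[0,0,0],"gripper":1},{"xyz":[-2.8,-3,0.6],"turn":[0,0,0],"gripper":0},{"xyz":[-2.8,-3,0.6],"turn":[0,0,0],"gripper":0},{"xyz":[-2.8,-3,0.6],"turn":[0,0,0],"gripper":0},{"xyz":[-2.8,-3,0.6],"turn":[0,0,0],"gripper":0},{"xyz":[-2.8,-3,0],"turn":[0,0,0],"gripper":0}]'; python3 - <<'E'
from h import *
c=np.load('c59.npy',allow_pickle=True).item()
print('knobtop',onz(c,317,139,.099),'roof',onz(c,217,108,.113),onz(c,411,111,.113))
c=snap('scene','scene60');tool()
E
python3 z.py scene60 270 130 110 90 7 s60z
```

```text
time_s: 48.78
tool_pos: [0.3159, -0.4018, 0.2288]
tcp_rot: [-0.01, 1.0, -0.004, -0.008]
wrist_force: [1.4, -0.6, -0.0]
gripper_width: -0.0002
knobtop [ 0.58637782 -0.16590886  0.099     ] roof [ 0.60944797 -0.10249834  0.113     ] [ 0.60462514 -0.2265297   0.113     ]
tcp [ 0.3116 -0.4068  0.2278] jaw -90.8 tiltfix [-1.12 -1.06 -0.  ] F [-2.4 -5.  -0.2] w -0.0003 t 48.8333
```

View pics/s60z.png

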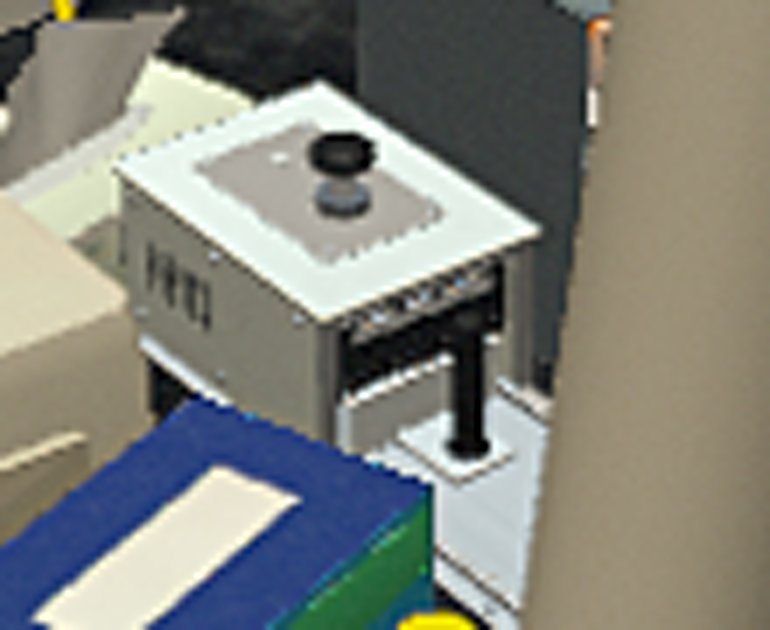

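```bash
python3 -m pendant '[{"xyz":[3,2.4,0.3],"turn":[-0.5,-0.5,0],"gripper":0},{"xyz":[3,2.4,0.3],"turn":[-0.3,-0.3,0],"gripper":0},{"xyz":[3,2.4,0.3],"turn":[0,0,0],"gripper":0},{"xyz":[3,2.4,0.3],"turn":[0,0,0],"gripper":0},{"xyz":[3,2.4,0.3],"turn":[0,0,0],"gripper":0},{"xyz":[3,2.4,0.3],"turn":[0,0,0],"gripper":0},{"xyz":[3,2.4,0],"turn":[0,0,0],"gripper":0},{"xyz":[3,2.4,0],"turn":[0,0,0],"gripper":0}]'; python3 -m pendant '[{"xyz":[3,2.4,0],"turn":[0,0,0],"gripper":0},{"xyz":[2,1.5,0],"turn":[0,0,0],"gripper":0},{"xyz":[0,0,0],"turn":[0,0,0],"gripper":0},{"xyz":[0,0,0],"turn":[0,0,0],"gripper":0}]'; python3 - <<'E'
from h import *
c=snap('wrist','wrist61');tool();np.save('c61.npy',c,allow_pickle=True)
E
```

```text
time_s: 49.5
tool_pos: [0.5528, -0.214, 0.2331]
tcp_rot: [-0.01, 1.0, -0.018, -0.01]
wrist_force: [0.1, -0.9, 0.4]
gripper_width: -0.0001
time_s: 49.83
tool_pos: [0.61, -0.1651, 0.2244]
tcp_rot: [-0.013, 1.0, -0.013, -0.014]
wrist_force: [-0.4, -0.1, -0.2]
gripper_width: -0.0001
tcp [ 0.6096 -0.1653  0.2242] jaw -91.5 tiltfix [-1.49 -1.66 -0.  ] F [ 0.1  1.8 -0.9] w -0.0002 t 49.8833
```

View pics/wrist61.png

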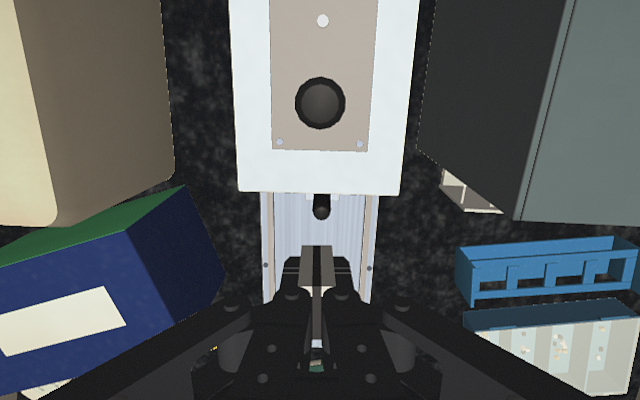

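```bash
python3 - <<'E'
from h import *
c=np.load('c61.npy',allow_pickle=True).item()
print(onz(c,320,102,.149),onz(c,321,210,.099))
E
python3 -m pendant '[{"xyz":[2,-0.1,-1],"turn":[-1.4,-1.6,0],"gripper":0},{"xyz":[2.2,-0.2,-1],"turn":[0,0,0],"gripper":0},{"xyz":[2,0,-1],"turn":[0,0,0],"gripper":0},{"xyz":[0,0,0],"turn":[0,0,0],"gripper":0},{"xyz":[0,0,0],"turn":[0,0,0],"gripper":0}]'; python3 - <<'E'
from h import *
c=snap('wrist','wrist62');tool();np.save('c62.npy',c,allow_pickle=True)
E
```

```text
[ 0.6772683  -0.16753317  0.149     ] [ 0.58894202 -0.16570173  0.099     ]
time_s: 50.3
tool_pos: [0.6703, -0.1731, 0.1903]
tcp_rot: [-0.001, 1.0, -0.016, -0.002]
wrist_force: [-0.1, -0.3, 0.2]
gripper_width: -0.0001
tcp [ 0.67   -0.1731  0.19  ] jaw -91.9 tiltfix [-0.1  -0.31 -0.  ] F [ 0.1  0.3 -1.4] w 0.0003 t 50.35
```

View pics/wrist62.png

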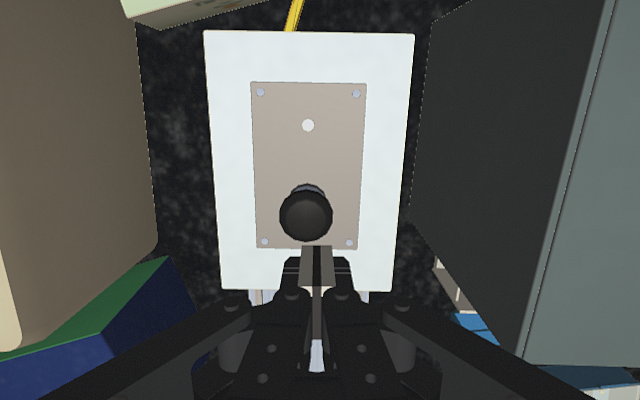

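```bash
python3 - <<'E'
from h import *
c=np.load('c62.npy',allow_pickle=True).item()
print(onz(c,306,218,.149))
E
python3 -m pendant '[{"xyz":[0.6,0.55,-1],"turn":[-0.1,-0.3,0],"gripper":0},{"xyz":[0,0,-1.5],"turn":[0,0,0],"gripper":0},{"xyz":[0,0,0],"turn":[0,0,0],"gripper":0},{"xyz":[0,0,0],"turn":[0,0,0],"gripper":0}]'; python3 - <<'E'
from h import *
c=snap('wrist','wrist63');tool()
E
```

```text
[ 0.67737735 -0.16760678  0.149     ]
time_s: 50.68
tool_pos: [0.6744, -0.1687, 0.1653]
tcp_rot: [0.001, 1.0, -0.018, 0.001]
wrist_force: [0.5, -0.0, 0.2]
gripper_width: -0.0
tcp [ 0.6743 -0.1686  0.1651] jaw -92.1 tiltfix [0.05 0.09 0.  ] F [-0.8  0.6 -1.2] w 0.0001 t 50.7333
```

View pics/wrist63.png

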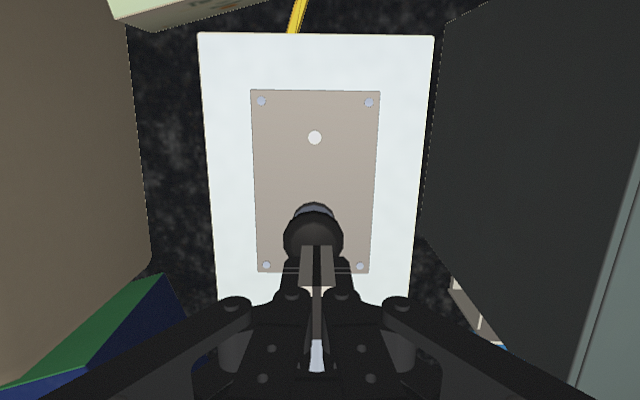

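```bash
python3 -m pendant '[{"xyz":[0.25,0.1,-0.8],"turn":[0,0,0],"gripper":0},{"xyz":[0,0,-0.5],"turn":[0,0,0],"gripper":0},{"xyz":[0,0,0],"turn":[0,0,0],"gripper":0}]'; python3 -m pendant '[{"xyz":[0,0,-0.6],"turn":[0,0,0],"gripper":0}]'; python3 -m pendant '[{"xyz":[0,0,-0.5],"turn":[0,0,0],"gripper":0}]'; python3 -m pendant '[{"xyz":[0,0,-0.4],"turn":[0,0,0],"gripper":0}]'
```

```text
time_s: 50.98
tool_pos: [0.6772, -0.1677, 0.1529]
tcp_rot: [0.001, 1.0, -0.018, 0.002]
wrist_force: [0.7, 0.1, -0.4]
gripper_width: 0.0
time_s: 51.07
tool_pos: [0.6777, -0.1678, 0.1479]
tcp_rot: [0.001, 1.0, -0.018, 0.003]
wrist_force: [0.8, 0.6, 2.2]
gripper_width: 0.0002
time_s: 51.15
tool_pos: [0.6778, -0.1679, 0.1427]
tcp_rot: [0.002, 1.0, -0.018, 0.004]
wrist_force: [-2.0, -0.6, 3.3]
gripper_width: -0.0001
time_s: 51.23
tool_pos: [0.6777, -0.1679, 0.1387]
tcp_rot: [0.002, 1.0, -0.018, 0.004]
wrist_force: [-1.4, 1.0, 4.0]
gripper_width: 0.0003
```

```bash
python3 -m pendant '[{"xyz":[0,0,-0.4],"turn":[0,0,0],"gripper":0}]'; python3 -m pendant '[{"xyz":[0,0,-0.3],"turn":[0,0,0],"gripper":0}]'
```

```text
time_s: 51.32
tool_pos: [0.678, -0.168, 0.1366]
tcp_rot: [0.002, 1.0, -0.018, 0.005]
wrist_force: [-13.3, 5.2, 35.0]
gripper_width: 0.0001
time_s: 51.4
tool_pos: [0.6779, -0.168, 0.1368]
tcp_rot: [0.003, 1.0, -0.018, 0.006]
wrist_force: [-10.1, 3.5, 25.9]
gripper_width: -0.0001
```

```bash
python3 -m pendant '[{"xyz":[0,0,-0.1],"turn":[0,0,0],"gripper":0},{"xyz":[0,0,0.5],"turn":[0,0,0],"gripper":0},{"xyz":[0,0,1.5],"turn":[0,0,0],"gripper":0},{"xyz":[0,0,3],"turn":[0,0,0],"gripper":0},{"xyz":[0,0,3],"turn":[0,0,0],"gripper":0},{"xyz":[-3,-2.4,1],"turn":[0,0,0],"gripper":0},{"xyz":[-3,-2.4,0],"turn":[0,0,0],"gripper":0},{"xyz":[-3,-2.4,0],"turn":[0,0,0],"gripper":0}]'; python3 -m pendant '[{"xyz":[-3,-3,0],"turn":[0,0,0],"gripper":0},{"xyz":[-3,-3,0],"turn":[0,0,0],"gripper":0},{"xyz":[-3,-3,0],"turn":[0,0,0],"gripper":0},{"xyz":[-3,-3,0],"turn":[0,0,0],"gripper":0},{"xyz":[-3,-3,0],"turn":[0,0,0],"gripper":0},{"xyz":[-3,-3,0],"turn":[0,0,0],"gripper":0},{"xyz":[-3,-3,0],"turn":[0,0,0],"gripper":0},{"xyz":[-3,-2,0],"turn":[0,0,0],"gripper":0}]'; python3 -m pendant '[{"xyz":[-2,-2,0],"turn":[0,0,0],"gripper":0},{"xyz":[0,0,0],"turn":[0,0,0],"gripper":0},{"xyz":[0,0,0],"turn":[0,0,0],"gripper":0},{"xyz":[0,0,0],"turn":[0,0,0],"gripper":0}]'; python3 - <<'E'
from h import *
c=snap('scene','scene64');tool();snap('top','top64')
E
python3 z.py scene64 230 130 160 120 5 s64z; python3 z.py top64 300 110 180 160 3.75 t64z
```

```text
time_s: 52.07
tool_pos: [0.5891, -0.2367, 0.2292]
tcp_rot: [0.003, 1.0, -0.013, 0.007]
wrist_force: [0.6, 0.0, -0.1]
gripper_width: -0.0001
time_s: 52.73
tool_pos: [0.3477, -0.4635, 0.2285]
tcp_rot: [0.003, 1.0, -0.012, 0.008]
wrist_force: [1.1, -0.1, 0.4]
gripper_width: 0.0001
time_s: 53.07
tool_pos: [0.3203, -0.4886, 0.227]
tcp_rot: [0.002, 1.0, -0.017, 0.007]
wrist_force: [-0.0, 0.4, -0.6]
gripper_width: 0.0003
tcp [ 0.3207 -0.4883  0.227 ] jaw -91.8 tiltfix [0.29 0.77 0.  ] F [-0.3  0.5  0.4] w 0.0001 t 53.1167
```

View pics/s64z.png

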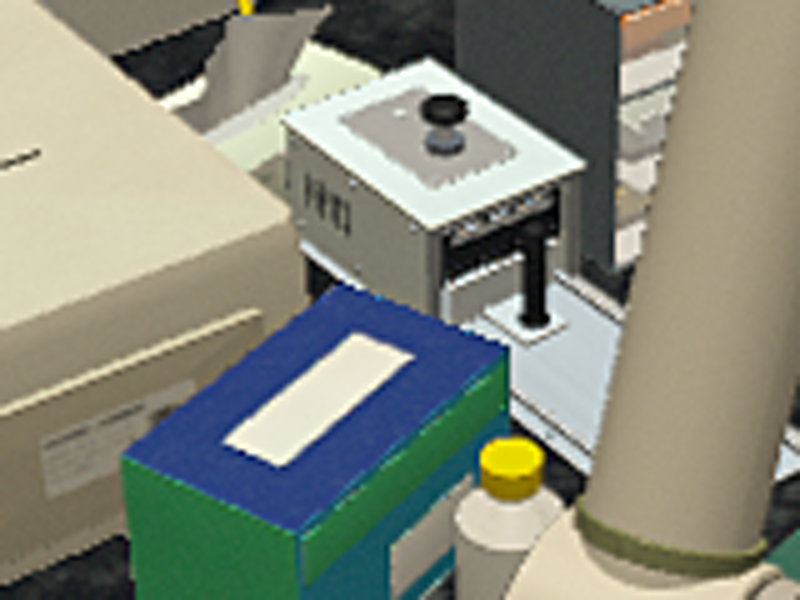

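View pics/t64z.png

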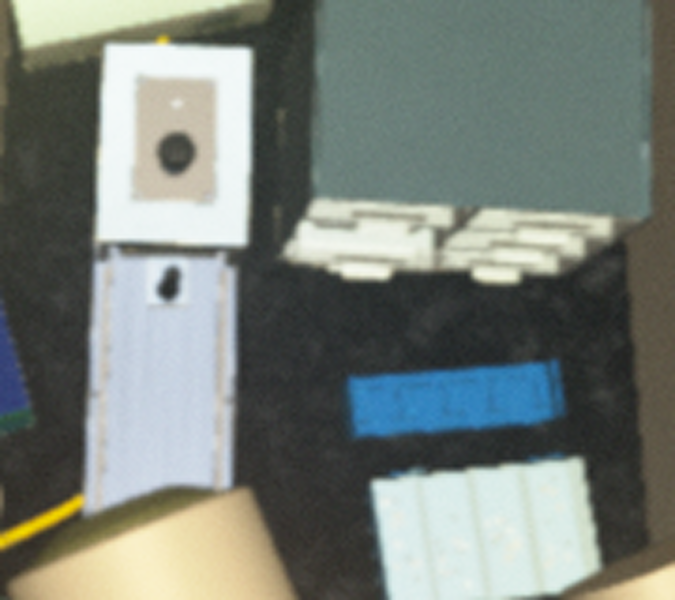

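Sled home, flap shut, plunger up again, rack empty, bottles in place. Handing in.

```bash
python3 -c "
from rig import sign_off; print(sign_off())"
```

```text
the job is handed in; nothing more can be done
None
```

The job is done and handed in at about 53 s of the 210 s allowed. I drew the sled out by its knob and filled the pockets in order:

| Pocket | Contents |
|---|---|
| 1 | metal reference standard |
| 2 | red-capped vial |
| 3 | blue-capped vial |
| 4 | first white-capped vial |
| 5 | second white-capped vial |
| 6 | empty |

I then pushed the sled home, checked that the flap was shut, and pressed and released the plunger.

**Checks at the end:**
- **Sled:** it came up against a rigid stop. The push force rose to between 33 and 43 N with no further movement, and the knob-to-plunger distance measured 88 mm against 89 mm expected.
- **Flap:** the scene picture taken before the press shows it hanging shut behind the sled.
- **Plunger:** it travelled about 12 mm and reached its stop at 35 N. The last pictures show it up again, the flap still shut and the rack empty. The robot is clear of everything.
- **Bottles:** the arm never went near either bottle. The reagent bottle looked undisturbed in the last picture. I did not look at the wash bottle separately at the end.

**Didn't go as expected:**
- The sled stopped about 5 mm deeper than where it started, so I think it was not fully home at the beginning.
- It went slightly askew in the rails for a moment during the push, and I straightened it.
- Both final home checks on the sled were 40 N or below in steady pushing, apart from one brief 43 N reading at the wrist, taken through the gripped knob.

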